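# Reload the compressor intake filter

### The job

Pry up the red cover of the filter housing by its black lip with the blade of the scraper, not with your fingers, and swing it open. Stack on the post inside, from the bottom up, each lying flat: the dark steel support plate, then the filter discs that are there in the order orange, blue, white, then the brass clamp ring, and last the black cap, mouth down over the post. Then shut the cover fully and leave the scraper lying back on its black mat, without disturbing the can, the tape or the carton.

Things in the scene. Friction and masses are not known exactly. Their poses are not given: they have to be found in the camera images.
- housing: compressor intake filter housing, fixed to the bench: open square aluminium tray 160 x 160 mm, rim 42 mm high, walls 5 mm, floor 6 mm thick, an upright steel post in its middle, a pipe stub (radius 16 mm) standing 30 mm out of its +y side. Origin: centre of its underside, on the bench; x points from its front (lip side, facing the robot) to its hinge side.
- post_foot (a point): foot of the post, on its axis at the level of the tray floor (6 mm above the bench). The post is 12 mm in diameter and stands 60 mm out of the floor.
- post_tip (a point): top of the post, on its axis, 66 mm above the bench.
- cover (a joint): hinge angle of the red cover, rad: 0 shut (as at first, or nearly), 1.65 fully open, upright behind the tray. The cover (180 g) is a hollow hood 160 x 160 mm, 60 mm deep, walls 4 mm, sitting on the tray rim; hinged along the tray's rear (+x) edge, its front swings up, then back. The hinge is stiff: the cover stays at any angle; moving it takes about 2 N at the lip.
- cover_lip (a point): middle of the front edge of the black lip, on its underside. The lip is a flat tab 90 mm wide, 5 mm thick, standing 22 mm out of the foot of the cover's front wall. Shut, its underside is level with the tray rim, 42 mm above the bench, free space below it for a blade. Moves with the cover; axes as the cover's (x from lip to hinge, z to the cover's top).
- cover_hinge (a point): middle of the hinge line, 42 mm above the bench and 80 mm behind the post axis; 182 mm from the lip's front edge and 160 mm from the outside of the cover's front wall. The hinge line runs along the housing's y axis.
- support: support plate, dark steel: ring 54 mm across, 10 mm thick, bore 16 mm, 60 g. Origin: centre of its underside, z along its axis.
- coarse: coarse filter disc, rigid, orange: ring 50 mm across, 10 mm thick, bore 16 mm, 30 g. Origin: centre of its underside, z along its axis. May be absent.
- medium: medium filter disc, rigid, blue (smaller than the roll of blue tape, a bystander): ring 50 mm across, 10 mm thick, bore 16 mm, 30 g. Origin: centre of its underside, z along its axis. May be absent.
- fine: fine filter disc, rigid, white: ring 50 mm across, 10 mm thick, bore 16 mm, 30 g. Origin: centre of its underside, z along its axis. May be absent.
- clamp: clamp ring, brass: ring 40 mm across, 8 mm thick, bore 16 mm, 50 g. Origin: centre of its underside, z along its axis.
- cap: black knurled cap with a yellow dot on its closed top: 34 mm across, 32 mm tall, blind bore 16 mm wide and 26 mm deep from below, 30 g. It simply slides on. Origin: centre of its underside, z along its axis; it stands mouth down at first.
- mat: black rubber mat, fixed, 260 x 130 x 3 mm, long side along its x. Origin: centre of its underside, on the bench.
- scraper: scraper, 170 mm long, 90 g: yellow handle 100 mm long, 20 mm wide, 18 mm high, and a stiff steel blade 70 mm long, 24 mm wide, 2.5 mm thick. It lies on the mat along its x, blade to +x; z up. Origin: on its underside where handle and blade meet; the blade is in the plane 9 mm above the underside (halfway up the handle).
- scraper_grip (a point): point on the handle's axis near the centre of mass, 20 mm behind the blade, 9 mm above the underside: best place to grip.
- scraper_tip (a point): middle of the blade's front edge, 90 mm ahead of the grip point.
- can: bystander: spray can, 64 mm across, 160 mm tall, behind the mat. Origin: centre of its underside.
- tape: bystander: roll of blue tape, 100 mm across, 25 mm tall. Origin: centre of its underside.
- carton: bystander: small cardboard carton, 80 x 110 x 60 mm. Origin: centre of its underside.
There are look-alikes about, which are no part of the job. Several things look just like the coarse: the one meant starts nearest to the robot's base.

How it is judged:
By the outcome, as a careful person would: the job done as asked, in the order asked, and still so for the second after the job is handed in, with the robot touching nothing.
Of coarse, medium, fine only 2 to 3 are there at a start; the rules pass over those that are not, and their reading is None.
At some moment in a run one of clamp, cap may be knocked a few centimetres aside while the robot is not near it.
Once in a run the grip may slacken for a moment while it holds something.
It also fails if it takes over 208 s, if anything falls off the work surface, if the arm or the gripper's body presses on something with over 40 N, if the wrist force passes 120 N, or if a joint passes its speed limit or range.

### The arm

A 6-joint arm with a two-finger parallel gripper is mounted at the origin on the work surface. World frame = base frame: x ahead of the robot, y to its left, z up, the work surface at z = 0. Lengths are in mm, angles in rad, forces in N, time in s.
With the tool pointing down it reaches from about 350 to 975 mm from the base axis. Payload 7.1 kg.
Tool frame: the origin (TCP) lies at the very end of the fingers, on their centre line; the grasp point (between the pads) lies 19 mm behind it; y points along the fingers, x is the direction in which the jaws open and shut, and the axes are right-handed (so a half turn about y gives the same grasp; the last joint's range is limited). The gripper opens to 88 mm and grips with 3 to 60 N. Pads are 20 mm wide; open, the fingers measure 115 mm over their backs; the gripper's body (75 mm by 178 mm) begins 61 mm behind the grasp point.
Start: joints at [1.212, 0.423, 1.63, -0, 1.089, -0.019], TCP at [208.279, 589.258, 222.675] pointing down, gripper open.
Joint ranges: [-3, 3], [-0.9, 2.11], [0.09, 2.58], [-1.31, 4.45], [0.11, 2.69], [-2.54, 2.54]. Speed limits (rad/s): [2.39, 2.39, 3.01, 3.14, 3.14, 3.14].

### API

Orientations are given as a rotation vector (axis times angle).
In Python, from workcell import ctrl gives the robot as it stands. The module is installed in compiled form; this text tells all that it offers.
- The arm moves only by the tool jog_arm, never from a script. Its argument "steps" is a list of rows, each an object with "turn": the turn, a rotation vector about the world's x, y, z scaled (see below), a list of three; "dp": the shift along the world's x, y, z scaled (see below), a list of three; "claw": the opening, from 0 (shut) to 1 (fully open). In form: [{"turn": [wx, wy, wz], "dp": [x, y, z], "claw": claw}, ...]. A call has 1 to 12 rows; each row is the pose to reach, as a shift and turn from the pose measured when the call began, turning the shorter way round; what a row does not reach only later rows make up. The controller multiplies each number of a shift by 80 mm and each number of a turn by pi rad. A row lasts 1/12 s, in which the tool goes at most 41.7 mm and 7.16 degrees, less where a joint would pass 70% of its speed; a pose out of reach is approached as far as the arm can. A call with a number of a shift or a turn outside -1 to 1 is refused whole. A call with a gripper value outside its range is refused whole. The fingers move at their own pace and stop on an object; the grip force is fixed at half the most. Time passes only in rows, so rows that repeat a pose let the fingers close. It gives the time, the measured TCP pose, the force and the opening at its end, in the units of the state.
- ctrl.get_obs(): the state, without advancing time (a new reading comes with each control period).
- ctrl.get_image(name): name is "scene" or "side" or "wrist"; returns a dict with "img" (420x560x3 uint8, red, green, blue), "range_z" (420x560 float32, mm along the optical axis (not along the pixel's ray), 0 where there is no reading), "fovy" (degrees; the focal length in pixels is half the picture's height over the tangent of half this angle, whatever the lens; pixels are square), "cx", "cy" (the principal point, pixels), "camera_from_world" (4x4, takes a point from world to camera coordinates); the wrist camera has in their place "hand_eye" (4x4, takes a point from camera to tool coordinates, whose origin is the TCP and whose axes are the tool frame's). Camera axes: x right, y down, z forward; pixel columns grow to the right and rows downward; lengths in mm; the calibration is good to about 2 mm. The wrist camera is an equidistant fisheye: a pixel r from the principal point sees the ray r / f radians off the axis. A picture is of the moment at which its call begins: read the wrist's pose just before it.
- ctrl.close_job(): hands the job in, once; it reports no verdict.
The state is a dict: "t": time; "qpos": joint angles; "qvel": joint speeds; "joint_torque": joint torques, N m; "ee_pos": TCP position; "orientation": TCP orientation; "ft_force": force on the tool from outside, world axes, zero at the start; "moment": the same for the moment, N m; "width": finger opening in mm.
Only numpy, scipy, OpenCV 4.12 (cv2) and the standard library are available. Lean on these libraries where they do the work, as an engineer would, in place of code of your own. Each camera call takes 0.05 s, during which the arm holds its last target.

## Working session

There is one attempt and no reset: what is moved stays moved. The work goes in short steps, Python scripts to look and compute and a tool call to move; the robot and the scene stay as the last step left them, time stands still between calls to the robot, and variables do not carry over. Pictures are saved under pics/ and viewed, and the job is handed in when it is done.

Besides the shell and the picture viewer there is one more tool, called after "Request:" in YAML: its name, and indented under it one key for each argument. jog_arm: Moves the arm, as the interface text tells. Its arguments: {"type":"object","properties":{"steps":{"type":"array","items":{"type":"object","properties":{"turn":{"type":"array","items":{"type":"number"}},"dp":{"type":"array","items":{"type":"number"}},"claw":{"type":"number"}}}}},"required":["steps"]}

```bash
mkdir -p pics
cat > h.py <<'E'
import numpy as np, cv2
from workcell import ctrl
from scipy.spatial.transform import Rotation as R
def grab(name,fn=None):
    o=ctrl.get_obs()
    d=ctrl.get_image(name)
    if fn: cv2.imwrite('pics/'+fn,d['img'][:,:,::-1])
    d['obs']=o
    return d
def world(d,u,v,rz=None):
    """pixel arrays -> world points"""
    u=np.atleast_1d(np.asarray(u,float));v=np.atleast_1d(np.asarray(v,float))
    if rz is None: rz=d['range_z'][v.round().astype(int),u.round().astype(int)]
    H=d['img'].shape[0]; f=H/2/np.tan(np.radians(d['fovy'])/2)
    x=u-d['cx'];y=v-d['cy']
    if 'hand_eye' in d:
        r=np.hypot(x,y)+1e-9; th=r/f
        t=np.tan(th)
        P=np.c_[x/r*t*rz,y/r*t*rz,rz]
        o=d['obs']; T=d['hand_eye']
        P=P@T[:3,:3].T+T[:3,3]
        return R.from_rotvec(o['orientation']).apply(P)+o['ee_pos']
    P=np.c_[x/f*rz,y/f*rz,rz]
    T=np.linalg.inv(d['camera_from_world'])
    return P@T[:3,:3].T+T[:3,3]
def cloud(d):
    v,u=np.mgrid[:d['img'].shape[0],:d['img'].shape[1]]
    return world(d,u.ravel(),v.ravel(),d['range_z'].ravel()).reshape(*u.shape,3)
E
python3 - <<'E'
from h import *
for n in ['scene','side','wrist']:
    d=grab(n,n+'0.png'); print(n,d['fovy'],d['cx'],d['cy'])
    if n!='wrist': print(np.linalg.inv(d['camera_from_world']).round(2))
    else: print(d['hand_eye'].round(3))
print(d['obs'])
E
```

```text
scene 48.601409213357655 279.1257895661549 202.68846388763714
[[ 8.2000e-01  4.3000e-01 -3.8000e-01  1.0098e+03]
 [ 5.8000e-01 -6.0000e-01  5.5000e-01 -6.5555e+02]
 [ 1.0000e-02 -6.7000e-01 -7.4000e-01  8.9488e+02]
 [ 0.0000e+00  0.0000e+00  0.0000e+00  1.0000e+00]]
side 42.97776531637259 287.1520850709336 204.79724988989952
[[-6.8000e-01 -3.9000e-01  6.2000e-01 -2.9831e+02]
 [-7.3000e-01  3.4000e-01 -5.9000e-01  8.0809e+02]
 [ 1.0000e-02 -8.6000e-01 -5.2000e-01  8.2313e+02]
 [ 0.0000e+00  0.0000e+00  0.0000e+00  1.0000e+00]]
wrist 65.70646984690485 279.6207667570254 205.1493451008339
[[   1.       0.      -0.       0.492]
 [   0.      -0.262    0.965 -161.564]
 [   0.      -0.965   -0.262   72.086]
 [   0.       0.       0.       1.   ]]
{'t': 0.1, 'qpos': array([ 1.21199490e+00,  4.23748769e-01,  1.63058253e+00, -2.45672422e-06,
        1.08862036e+00, -1.90201043e-02]), 'qvel': array([ 2.92372254e-05, -1.46949232e-04, -2.11722625e-03, -1.39392726e-03,
       -1.20080981e-04, -9.51350848e-04]), 'joint_torque': array([-7.09801334e-04, -5.45613885e+01, -2.74325091e+01,  6.45696837e-02,
        1.87888148e-02, -5.62158925e-05]), 'ee_pos': array([208.11575905, 588.80996376, 222.00141023]), 'orientation': array([-1.35178611, -0.95453763,  0.95639619]), 'ft_force': array([-0.10887452,  0.37759225, -0.23113092]), 'moment': array([-0.01969121, -0.00986411,  0.00231047]), 'width': 87.86541008572516}
```

View pics/scene0.png

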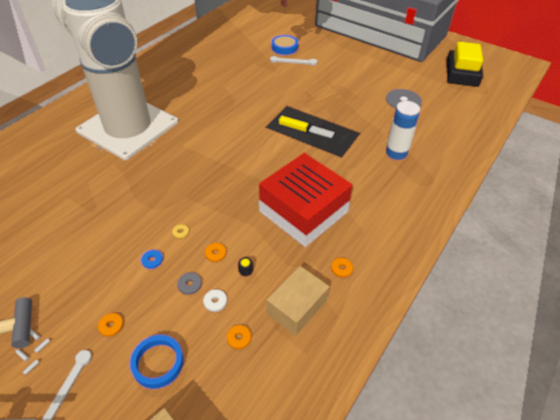

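View pics/side0.png

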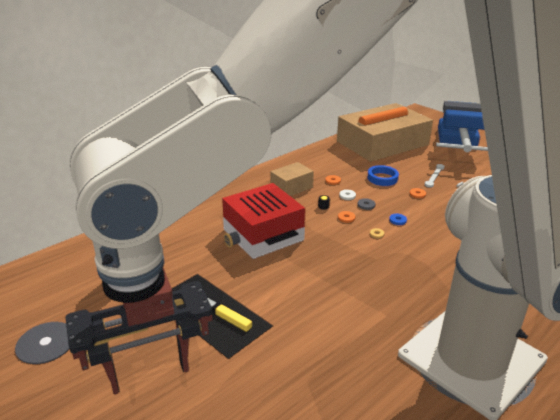

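View pics/wrist0.png

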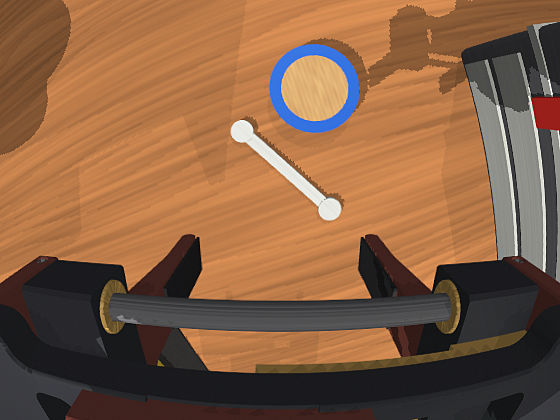

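Run:
```python
from h import *
d=grab('scene'); C=cloud(d)
pts=dict(clamp=(181,231),blue=(152,259),orA=(215,252),orB=(111,324),orC=(239,337),orD=(342,267),dark=(189,283),white=(215,300),cap=(246,263),tape=(157,361),carton=(298,290),can=(405,108),mat=(313,130),bluetape2=(285,44),coverc=(305,187),base=(127,120))
for k,(u,v) in pts.items(): print(k,C[v,u].round(0))
# blobs above bench by height, near workspace
z=C[...,2]
m=((z>4)&(z<40)&(C[...,0]>100)&(C[...,0]<1100)&(abs(C[...,1])<700)).astype(np.uint8)
n,l,st,ce=cv2.connectedComponentsWithStats(m)
for i in range(1,n):
    if st[i,4]>60:
        P=C[l==i]; zz=np.percentile(P[:,2],90); T=P[P[:,2]>zz-3]
        print(ce[i].round(), st[i,4],'ztop',zz.round(1),'bb ctr',((T.max(0)+T.min(0))/2).round(1),'ext',np.ptp(T,0).round(1))
T=d['camera_from_world'];p=T[:3,:3]@d['obs']['ee_pos']+T[:3,3];print(p)
cv2.imwrite('pics/s2.png',cv2.resize(d['img'][190:370,90:370,::-1],None,fx=2.8,fy=2.8,interpolation=cv2.INTER_CUBIC))
cv2.imwrite('pics/s3.png',cv2.resize(d['img'][90:260,230:430,::-1],None,fx=3.5,fy=3.5,interpolation=cv2.INTER_CUBIC))
```

```text
clamp [ 412. -206.    1.]
blue [ 416. -307.    2.]
orA [ 518. -203.   -5.]
orB [ 464. -473.   -1.]
orC [ 701. -341.    2.]
orD [786. -67.  -0.]
dark [ 529. -304.   -0.]
white [ 603. -303.   -3.]
cap [ 613. -204.   31.]
tape [ 600. -475.    1.]
carton [ 755. -209.   59.]
can [710. 359. 160.]
mat [474. 299.  13.]
bluetape2 [133. 645.  23.]
coverc [627.  11. 103.]
base [ 58. -35.  70.]
[286.  45.] 338 ztop 26.6 bb ctr [136.1 652.3  26.6] ext [71.9 92.8  6.1]
[305.  61.] 76 ztop 8.3 bb ctr [232.9 616.1   7.4] ext [93.  56.5  4.2]
[402.  99.] 62 ztop 6.7 bb ctr [618.4 609.9   6.5] ext [57.5 53.4  4.9]
[150. 138.] 292 ztop 13.2 bb ctr [106.8  -1.2  13.9] ext [ 13.6 215.1   7.2]
[305. 126.] 450 ztop 21.2 bb ctr [414.4 295.   22.4] ext [99.1 37.5  8.4]
[397. 152.] 216 ztop 35.4 bb ctr [718.8 350.9  36.1] ext [57.  32.8  7.3]
[303. 223.] 804 ztop 36.8 bb ctr [623.8  10.5  36.9] ext [178.8 157.9   6. ]
[181. 230.] 146 ztop 9.9 bb ctr [ 414.6 -208.3    9.3] ext [37.4 36.7  4.7]
[215. 252.] 285 ztop 11.4 bb ctr [ 524.4 -207.7   11.2] ext [47.8 48.2  5.6]
[152. 258.] 294 ztop 11.8 bb ctr [ 417.7 
[... 382 characters left out ...]
-217.3   36.6] ext [ 86.6 109.    6.4]
[ 20. 323.] 1082 ztop 31.9 bb ctr [ 323.  -579.    32.5] ext [87.  74.3  7.1]
[110. 324.] 404 ztop 11.8 bb ctr [ 468.4 -474.9   11.5] ext [47.7 47.6  5.4]
[239. 336.] 414 ztop 11.7 bb ctr [ 701.1 -342.4   11.6] ext [48.1 47.7  5.7]
[156. 361.] 1270 ztop 26.2 bb ctr [ 605.4 -476.7   26.7] ext [100.   97.8   7. ]
[ 42. 345.] 65 ztop 10.2 bb ctr [ 392.9 -585.4    9.2] ext [ 8.1 29.4  3.5]
[ 22. 354.] 62 ztop 9.9 bb ctr [ 377.6 -620.3    9.4] ext [30.6  7.1  4.6]
[ 69. 382.] 584 ztop 8.9 bb ctr [ 493.9 -606.7    8.6] ext [ 57.5 132.1   5.3]
[ 31. 366.] 70 ztop 9.5 bb ctr [ 412.1 -625.     8.6] ext [ 8.1 29.1  4.2]
[  52.91263384 -646.30498477 1491.09292704]
```

View pics/s2.png

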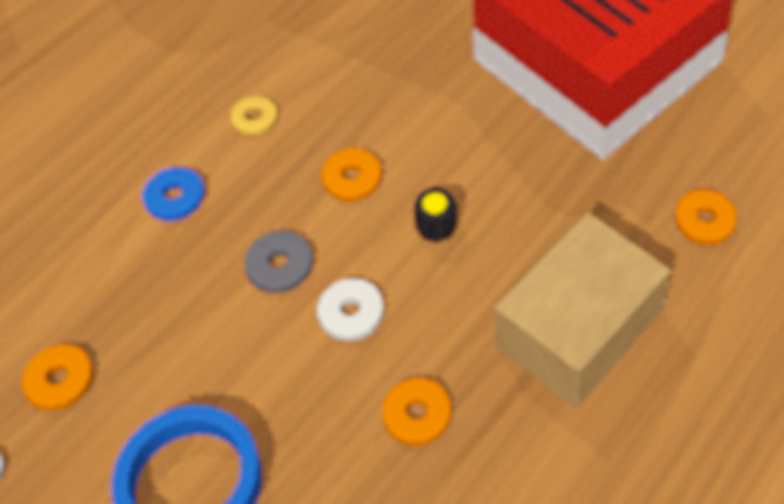

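View pics/s3.png

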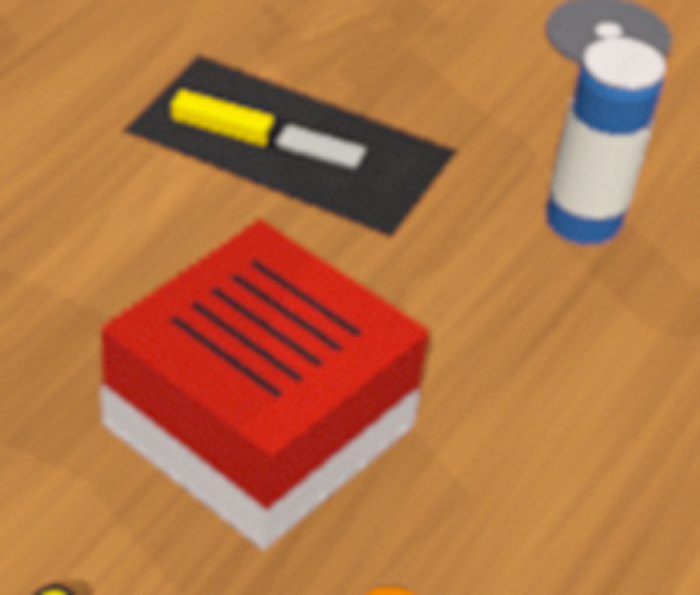

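Run:
```python
from h import *
for n in ['scene','side']:
    d=grab(n); C=cloud(d); z=C[...,2]; I=d['img'].astype(int)
    def box(m,name):
        P=C[m]; r=cv2.minAreaRect(P[:,:2].astype(np.float32)); print(n,name,m.sum(),np.round(r[0],1),np.round(r[1],1),round(r[2],2),'z',np.percentile(P[:,2],[5,50,95]).round(1))
    reg=(C[...,0]>500)&(C[...,0]<760)&(abs(C[...,1]-10)<130)
    def er(m,k=3):
        m=cv2.morphologyEx(m.astype(np.uint8),cv2.MORPH_OPEN,np.ones((k,k)));return m>0
    box(er(reg&(z>97)&(z<109)),'covertop')
    reg=(C[...,0]>300)&(C[...,0]<660)&(abs(C[...,1]-300)<120)
    Y=(I[...,0]>150)&(I[...,1]>150)&(I[...,2]<90)
    box(er(reg&Y&(z>16)&(z<26)),'handle top')
    G=reg&(z>8)&(z<17)&(I.min(2)>120)
    box(er(G),'blade')
    K=reg&(z<12)&(I.max(2)<80)
    box(er(K),'mat')
    if n=='side':
        for nm,u,v in [('pipe',231,238)]: print(nm,C[v,u])
        cv2.imwrite('pics/sd2.png',cv2.resize(d['img'][170:340,180:350,::-1],None,fx=3.5,fy=3.5,interpolation=cv2.INTER_CUBIC))
```

```text
scene covertop 3269 [620.6  25.1] [164.3 161.7] 80.27 z [ 99.1 101.8 104.6]
scene handle top 130 [407.1 292.3] [87.4 21.9] 12.14 z [17.2 20.1 23.3]
scene blade 130 [496.5 310.8] [70.7 30. ] 13.31 z [ 9.4 12.9 15.2]
scene mat 1587 [464.1 310.4] [255.5 126.3] 3.72 z [-0.7  2.4  5.4]
side covertop 2042 [617.   23.6] [163.4 165.9] 79.67 z [100.  103.6 106.4]Traceback (most recent call last):
  File "<stdin>", line 12, in <module>
  File "<stdin>", line 5, in box
    return _quantile_unchecked(
        a, q, axis, out, overwrite_input, method, keepdims, weights)
    return _ureduce(a,
                    func=_quantile_ureduce_func,
    ...<5 lines>...
                    overwrite_input=overwrite_input,
                    method=method)
    r = func(a, **kwargs)
    result = _quantile(arr,
                       quantiles=q,
    ...<2 lines>...
                       out=out,
                       weights=wgt)
    slices_having_nans = np.isnan(arr[-1, ...])
                                  ~~~^^^^^^^^^
IndexError: index -1 is out of bounds for axis 0 with size 0
```

```bash
python3 - <<'E'
from h import *
o=ctrl.get_obs(); M=R.from_rotvec(o['orientation']).as_matrix(); print(M.round(3))
# want tool y = -z ; jaw x along scraper-perp
def want(yaw,s=1):
    # tool z horizontal = s*... camera side; blade dir b=(cos,sin)
    b=np.array([np.cos(yaw),np.sin(yaw),0]); y=np.array([0,0,-1.]); z=s*b; x=np.cross(y,z); return np.c_[x,y,z]
for nm,yaw in [('scr',np.radians(12.2)),('hous',np.radians(-10))]:
  for s in (1,-1):
    W=want(yaw,s); r=R.from_matrix(W@M.T).as_rotvec(); print(nm,s,np.degrees(r).round(1),(r/np.pi).round(3))
E
python3 - <<'E'
import sys; sys.path.insert(0,'.')
import os; os.chdir('.')
from h import *
d=grab('side'); C=cloud(d)
print(C[238,231],C[175,385])
cv2.imwrite('pics/sd2.png',cv2.resize(d['img'][170:340,180:350,::-1],None,fx=3.5,fy=3.5,interpolation=cv2.INTER_CUBIC))
E
```

```text
[[ 0.333 -0.    -0.943]
 [ 0.943 -0.001  0.333]
 [-0.001 -1.    -0.   ]]
scr 1 [  -0.    -0.  -148.3] [-0.    -0.    -0.824]
scr -1 [ 0.  -0.  31.7] [ 0.    -0.     0.176]
hous 1 [  -0.    -0.  -170.5] [-0.    -0.    -0.947]
hous -1 [ 0.  -0.   9.5] [ 0.    -0.     0.053]
[620.82148235 130.0153451   36.5783886 ] [ 6.12108683e+02 -5.04835435e+02  4.29391050e-01]
```

View pics/sd2.png

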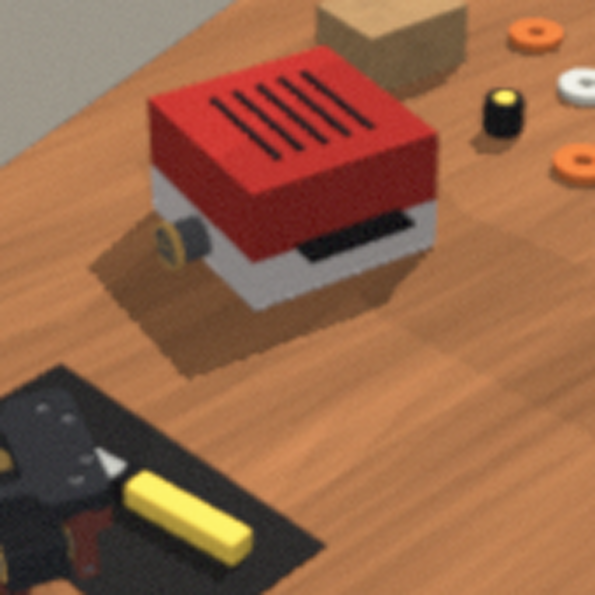

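Request:
jog_arm:
  steps:
    - {"turn": [0, 0, 0.176], "dp": [0.72, -0.9, 0], "claw": 0.6}
    - {"turn": [0, 0, 0.176], "dp": [0.72, -0.9, 0], "claw": 0.6}
    - {"turn": [0, 0, 0.176], "dp": [0.72, -0.9, 0], "claw": 0.6}
    - {"turn": [0, 0, 0.176], "dp": [0.72, -0.9, 0], "claw": 0.6}
    - {"turn": [0, 0, 0.176], "dp": [0.72, -0.9, 0], "claw": 0.6}

```text
t: 0.77
ee_pos: [266.6, 516.3, 222.7]
orientation: [-1.099, -1.368, 1.368]
ft_force: [-0.0, -0.1, -0.1]
width: 57.9
```

Request:
jog_arm:
  steps:
    - {"turn": [0, 0, 0], "dp": [0.72, -0.9, 0], "claw": 0.6}
    - {"turn": [0, 0, 0], "dp": [0.72, -0.9, 0], "claw": 0.6}
    - {"turn": [0, 0, 0], "dp": [0.72, -0.9, 0], "claw": 0.6}

```text
t: 1.02
ee_pos: [326.1, 440.9, 222.5]
orientation: [-1.101, -1.366, 1.368]
ft_force: [-0.5, -0.0, -0.5]
width: 52.7
```

Request:
jog_arm:
  steps:
    - {"turn": [0, 0, 0], "dp": [0.72, -0.9, 0], "claw": 0.6}
    - {"turn": [0, 0, 0], "dp": [0.72, -0.9, 0], "claw": 0.6}
    - {"turn": [0, 0, 0], "dp": [0.72, -0.9, 0], "claw": 0.6}

```text
t: 1.27
ee_pos: [385.6, 365.9, 222.6]
orientation: [-1.103, -1.364, 1.368]
ft_force: [0.4, -0.0, -0.9]
width: 52.6
```

Run:
```python
from h import *
d=grab('wrist','w1.png');o=d['obs'];print(o['t'],o['ee_pos'],R.from_rotvec(o['orientation']).as_matrix().round(3),o['qpos'].round(2))
```

```text
1.2667 [385.63375914 365.85196123 222.5621394 ] [[-0.213  0.001 -0.977]
 [ 0.977 -0.003 -0.213]
 [-0.003 -1.    -0.   ]] [ 0.74  0.29  1.84 -0.    1.02 -1.04]
```

View pics/w1.png

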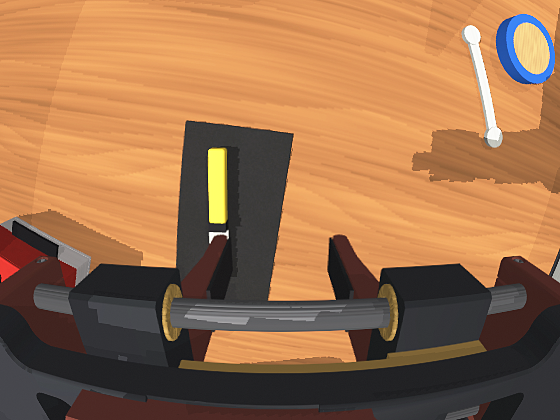

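```bash
cat >> h.py <<'E'
def top(C,m,pct=90,tol=3,k=3):
    m=cv2.morphologyEx(m.astype(np.uint8),cv2.MORPH_OPEN,np.ones((k,k)))>0
    P=C[m]; zz=np.percentile(P[:,2],pct); P=P[abs(P[:,2]-zz)<tol+3]; 
    r=cv2.minAreaRect(P[:,:2].astype(np.float32)); return P,r
E
python3 - <<'E'
from h import *
d=grab('wrist');C=cloud(d);I=d['img'].astype(int)
m=(I[...,0]>180)&(I[...,1]>170)&(I[...,2]<110)
n,l,st,ce=cv2.connectedComponentsWithStats(m.astype(np.uint8)); i=1+np.argmax([ (st[j,4] if ce[j][1]<240 else 0) for j in range(1,n)])
P,r=top(C,l==i);print(r,len(P),np.percentile(P[:,2],[5,50,95]))
m=(I.min(2)>180)&(C[...,1]>250)&(C[...,1]<350)&(C[...,0]<560);P,r=top(C,m);print(r,P[:,2].mean(),P.mean(0))
E
```

```text
((405.893798828125, 294.6197204589844), (87.05337524414062, 19.474637985229492), 10.33857536315918) 1122 [18.8561398  20.29682823 21.61780513]
((466.1908264160156, 305.5775146484375), (9.661306381225586, 25.572978973388672), 29.224733352661133) 12.600396656270046 [466.94536012 303.71970009  12.60039666]
```

Request:
jog_arm:
  steps:
    - {"turn": [0, 0, -0.006], "dp": [0.73, -0.805, -0.5], "claw": 0.6}
    - {"turn": [0, 0, -0.006], "dp": [0.73, -0.805, -0.9], "claw": 0.6}
    - {"turn": [0, 0, -0.006], "dp": [0.73, -0.805, -1], "claw": 0.6}
    - {"turn": [0, 0, -0.006], "dp": [0.73, -0.805, -1], "claw": 0.6}

```text
t: 1.7
ee_pos: [441.8, 300.3, 137.7]
orientation: [-1.112, -1.341, 1.357]
ft_force: [-1.0, -0.2, -0.8]
width: 52.8
```

Request:
jog_arm:
  steps:
    - {"turn": [0, 0, 0], "dp": [0, 0, -0.5], "claw": 0.6}
    - {"turn": [0, 0, 0], "dp": [0, 0, -1], "claw": 0.6}
    - {"turn": [0, 0, 0], "dp": [0, 0, -1], "claw": 0.6}

```text
t: 1.95
ee_pos: [437.4, 299.2, 51.9]
orientation: [-1.108, -1.331, 1.365]
ft_force: [-1.7, -1.7, -0.5]
width: 52.8
```

Run:
```python
from h import *
d=grab('wrist','w2.png');o=d['obs'];print(o['t'],o['ee_pos'],R.from_rotvec(o['orientation']).as_matrix().round(3)[:,2])
```

```text
1.95 [437.35912535 299.23289962  51.92309493] [-0.981 -0.191  0.018]
```

View pics/w2.png

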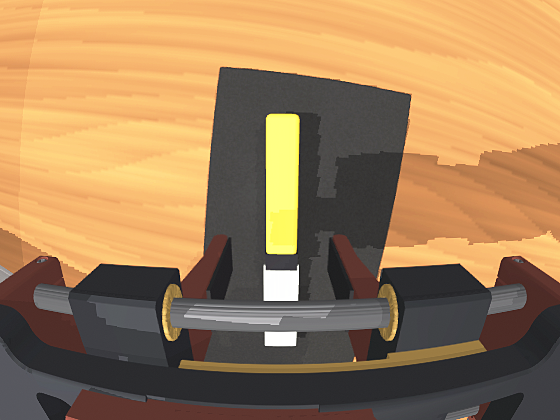

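```bash
cat >> h.py <<'E'
def W(yaw_deg,pitch_deg=0):
    # blade direction yaw; pitch_deg nose-up positive
    a=np.radians(yaw_deg); b=np.array([np.cos(a),np.sin(a),0]); y=np.array([0,0,-1.]); z=-b; x=np.cross(y,z)
    M=np.c_[x,y,z]
    return R.from_rotvec(-np.radians(pitch_deg)*np.cross([0,0,1.],b))*R.from_matrix(M)
def plan(pos,yaw=None,pitch=0,o=None,verb=True):
    o=o or ctrl.get_obs(); q=R.from_rotvec(o['orientation'])
    dp=(np.array(pos)-o['ee_pos'])/80
    tu=(W(yaw,pitch)*q.inv()).as_rotvec()/np.pi if yaw is not None else np.zeros(3)
    print('t',round(o['t'],1),'dp',dp.round(3),'turn',tu.round(4),'at',o['ee_pos'].round(1),'F',o['ft_force'].round(1),'w',round(o['width'],1))
E
python3 -c "
from h import *
plan([444,301.5,6],11.2)"
```

```text
t 2.0 dp [ 0.068  0.019 -0.609] turn [ 0.0034 -0.0042  0.001 ] at [438.6 300.   54.8] F [ 0.7 -1.4  1.1] w 52.9
```

Request:
jog_arm:
  steps:
    - {"turn": [0.0034, -0.0042, 0.001], "dp": [0.068, 0.019, -0.3], "claw": 0.6}
    - {"turn": [0.0034, -0.0042, 0.001], "dp": [0.068, 0.019, -0.6], "claw": 0.6}
    - {"turn": [0.0034, -0.0042, 0.001], "dp": [0.068, 0.019, -0.609], "claw": 0.6}
    - {"turn": [0.0034, -0.0042, 0.001], "dp": [0.068, 0.019, -0.609], "claw": 0.6}
    - {"turn": [0.0034, -0.0042, 0.001], "dp": [0.068, 0.019, -0.609], "claw": 0}
    - {"turn": [0.0034, -0.0042, 0.001], "dp": [0.068, 0.019, -0.609], "claw": 0}
    - {"turn": [0.0034, -0.0042, 0.001], "dp": [0.068, 0.019, -0.609], "claw": 0}
    - {"turn": [0.0034, -0.0042, 0.001], "dp": [0.068, 0.019, -0.609], "claw": 0}
    - {"turn": [0.0034, -0.0042, 0.001], "dp": [0.068, 0.019, -0.609], "claw": 0}
    - {"turn": [0.0034, -0.0042, 0.001], "dp": [0.068, 0.019, -0.609], "claw": 0}
    - {"turn": [0.0034, -0.0042, 0.001], "dp": [0.068, 0.019, -0.609], "claw": 0}

```text
t: 2.92
ee_pos: [444.3, 301.7, 6.7]
orientation: [-1.111, -1.352, 1.351]
ft_force: [-0.9, -0.8, 7.7]
width: 19.5
```

```bash
python3 -c "
from h import *
grab('wrist','w3.png')
plan([444,301.5,100],-10)"
```

```text
t 3.0 dp [-0.004 -0.002  1.166] turn [-0.      0.0002 -0.1178] at [444.3 301.7   6.7] F [-1.2 -0.3  7.7] w 19.7
```

View pics/w3.png

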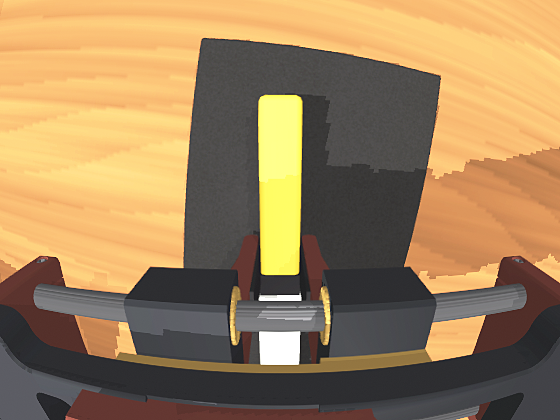

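Request:
jog_arm:
  steps:
    - {"turn": [0, 0, 0], "dp": [0, 0, 0.5], "claw": 0}
    - {"turn": [0, 0, -0.03], "dp": [0, 0, 1], "claw": 0}
    - {"turn": [0, 0, -0.07], "dp": [0, 0, 1], "claw": 0}
    - {"turn": [0, 0, -0.11], "dp": [-0.1, -0.2, 1], "claw": 0}
    - {"turn": [0, 0, -0.118], "dp": [-0.2, -0.5, 1], "claw": 0}
    - {"turn": [0, 0, -0.118], "dp": [-0.3, -0.8, 1], "claw": 0}
    - {"turn": [0, 0, -0.118], "dp": [-0.34, -1, 1], "claw": 0}
    - {"turn": [0, 0, -0.118], "dp": [-0.34, -1, 1], "claw": 0}

```text
t: 3.63
ee_pos: [415.2, 219.0, 86.4]
orientation: [-1.288, -1.076, 1.08]
ft_force: [0.1, 0.4, -1.3]
width: 19.5
```

Request:
jog_arm:
  steps:
    - {"turn": [0, 0, 0], "dp": [0, -0.4, 0], "claw": 0}
    - {"turn": [0, 0, 0], "dp": [0, -0.8, 0], "claw": 0}
    - {"turn": [0, 0, 0], "dp": [0, -1, 0], "claw": 0}
    - {"turn": [0, 0, 0], "dp": [0, -1, 0], "claw": 0}

```text
t: 3.97
ee_pos: [415.0, 137.2, 86.3]
orientation: [-1.288, -1.073, 1.079]
ft_force: [-0.7, 1.2, -1.0]
width: 19.4
```

Request:
jog_arm:
  steps:
    - {"turn": [0, 0, 0], "dp": [0, -0.4, 0], "claw": 0}
    - {"turn": [0, 0, 0], "dp": [0, -0.8, 0], "claw": 0}
    - {"turn": [0, 0, 0], "dp": [0, -1, 0], "claw": 0}
    - {"turn": [0, 0, 0], "dp": [0, -1, 0], "claw": 0}

```text
t: 4.3
ee_pos: [415.5, 56.0, 86.3]
orientation: [-1.29, -1.071, 1.077]
ft_force: [-0.3, 1.2, -0.6]
width: 19.8
```

```bash
python3 -c "
from h import *
d=grab('wrist','w4.png');grab('scene','s4.png'); s=grab('side','d4.png')
cv2.imwrite('pics/d4c.png',cv2.resize(s['img'][130:330,150:400,::-1],None,fx=3,fy=3,interpolation=cv2.INTER_CUBIC))
plan([417,60,32.2],-10)"
```

```text
t 4.5 dp [ 0.016  0.024 -0.677] turn [ 0.0006 -0.0007  0.0017] at [415.7  58.1  86.4] F [-0.3  0.6  0.2] w 19.8
```

View pics/d4c.png

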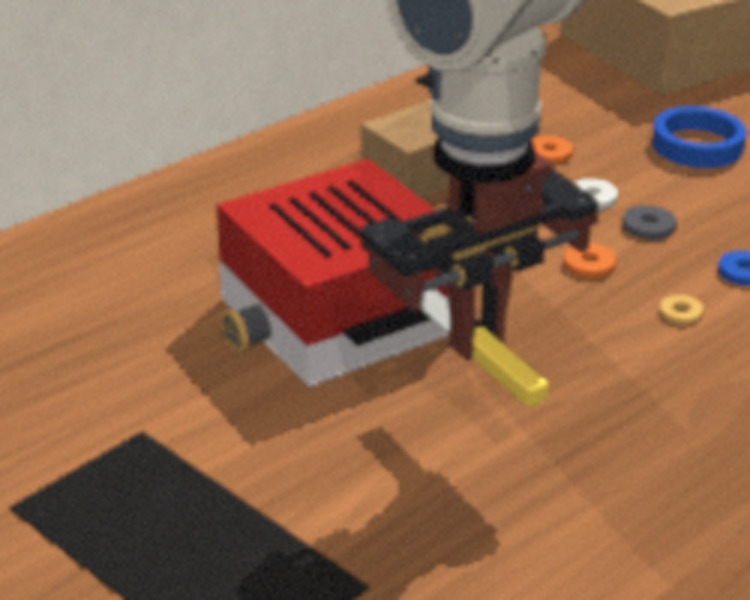

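View pics/w4.png

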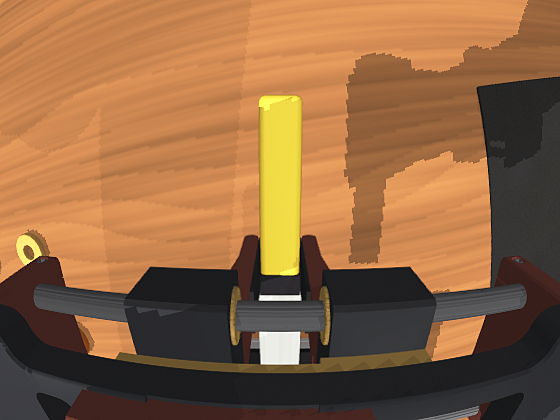

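View pics/s4.png

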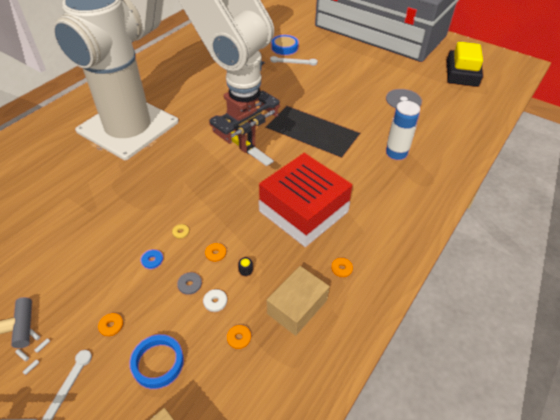

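Run:
```python
from h import *
def onplane(d,u,v,z):
    a=world(d,u,v,[1.])[0]; b=world(d,u,v,[1000.])[0]; t=(z-a[2])/(b[2]-a[2]); return a+t*(b-a)
d=grab('side');C=cloud(d);I=d['img'].astype(int)
for u,v in [(268.6,244.9),(298,234)]: print('lip corner',onplane(d,u,v,42).round(1),onplane(d,u,v,47).round(1))
m=(I.max(2)<50)&(C[...,0]>505)&(C[...,0]<560)&(C[...,1]>-20)&(C[...,1]<110)&(C[...,2]>36)&(C[...,2]<56)
P,r=top(C,m,50);print('lip',r,len(P),P[:,2].mean())
s=grab('scene');C=cloud(s);I=s['img'].astype(int)
m=(I.min(2)>140)&(C[...,0]>410)&(C[...,0]<530)&(C[...,1]>0)&(C[...,1]<110)&(C[...,2]>75)&(C[...,2]<110)
P,r=top(C,m,50);print('blade',r,len(P),P[:,2].mean());
print(cv2.boxPoints(r))
plan([417,60,32.2],-10)
h=np.array([.985,-.174,0]); 
for p in P[np.argsort(P[:,:2]@h[:2])[[5,-5]]]: print(p)
```

```text
lip corner [527.2  83.2  42. ] [522.   87.9  47. ]
lip corner [512.7  -5.8  42. ] [507.5  -0.6  47. ]
lip ((528.5003051757812, 51.80137634277344), (64.96183776855469, 22.84032440185547), 80.21479797363281) 121 48.377114183566704
blade ((467.369873046875, 49.676719665527344), (26.388071060180664, 73.39920806884766), 79.10808563232422) 185 91.90107558016514
[[428.8383    43.655014]
 [500.91525   29.785727]
 [505.90146   55.698425]
 [433.8245    69.56771 ]]
t 4.5 dp [ 0.02   0.021 -0.677] turn [ 0.0006 -0.0008  0.0012] at [415.4  58.3  86.3] F [0.8 0.8 0.2] w 19.9
[432.89498106  45.26048551  94.53091665]
[499.72097225  36.69006149  88.41424007]
```

Request:
jog_arm:
  steps:
    - {"turn": [0, 0, 0.001], "dp": [0.01, 0.01, -0.3], "claw": 0}
    - {"turn": [0, 0, 0.001], "dp": [0.01, 0.01, -0.6], "claw": 0}
    - {"turn": [0, 0, 0.001], "dp": [0.01, 0.01, -0.677], "claw": 0}
    - {"turn": [0, 0, 0.001], "dp": [0.01, 0.01, -0.677], "claw": 0}
    - {"turn": [0, 0, 0.001], "dp": [0.01, 0.01, -0.677], "claw": 0}

```text
t: 4.97
ee_pos: [416.1, 59.6, 32.2]
orientation: [-1.286, -1.076, 1.083]
ft_force: [0.2, 0.5, 0.5]
width: 19.7
```

```bash
python3 -c "
from h import *
s=grab('side')
cv2.imwrite('pics/d5c.png',cv2.resize(s['img'][180:280,220:340,::-1],None,fx=5,fy=5,interpolation=cv2.INTER_CUBIC))
plan([449.5,54,32.2],-10)"
```

```text
t 5.0 dp [ 0.412 -0.07  -0.006] turn [ 0.0006 -0.0007  0.    ] at [416.5  59.6  32.7] F [ 0.5 -0.7 -0.4] w 19.8
```

View pics/d5c.png

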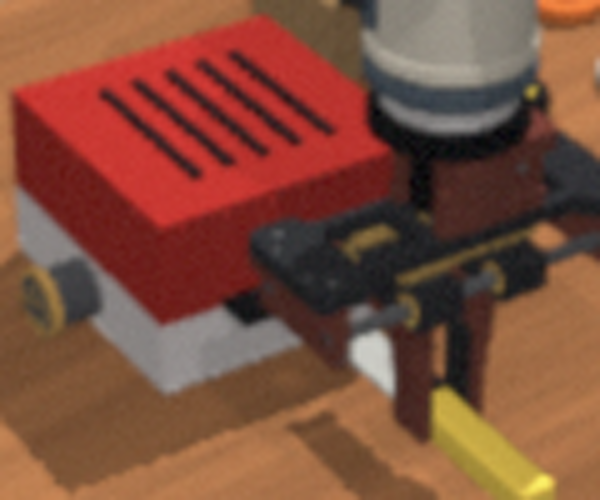

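Request:
jog_arm:
  steps:
    - {"turn": [0, 0, 0], "dp": [0.1, -0.018, -0.012], "claw": 0}
    - {"turn": [0, 0, 0], "dp": [0.2, -0.035, -0.012], "claw": 0}
    - {"turn": [0, 0, 0], "dp": [0.3, -0.053, -0.012], "claw": 0}
    - {"turn": [0, 0, 0], "dp": [0.4, -0.07, -0.012], "claw": 0}
    - {"turn": [0, 0, 0], "dp": [0.4, -0.07, -0.012], "claw": 0}
    - {"turn": [0, 0, 0], "dp": [0.4, -0.07, -0.012], "claw": 0}

```text
t: 5.52
ee_pos: [449.3, 53.8, 31.9]
orientation: [-1.287, -1.077, 1.081]
ft_force: [-1.0, 0.2, -0.2]
width: 19.7
```

```bash
python3 -c "
from h import *
s=grab('side');w=grab('wrist','w6.png')
cv2.imwrite('pics/d6c.png',cv2.resize(s['img'][180:280,220:340,::-1],None,fx=5,fy=5,interpolation=cv2.INTER_CUBIC))
plan([449.5,54,32.2],-10)"
```

```text
t 5.6 dp [0.018 0.002 0.007] turn [ 0.0006 -0.0009  0.0001] at [448.1  53.8  31.6] F [-0.8  1.3 -0.1] w 20.0
```

View pics/d6c.png

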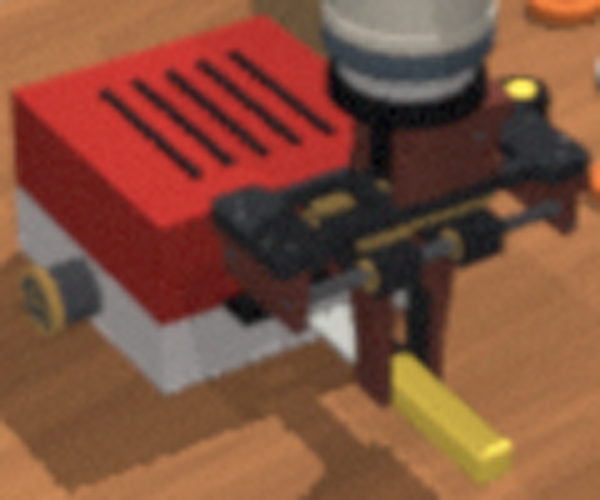

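Request:
jog_arm:
  steps:
    - {"turn": [0, 0, 0], "dp": [-0.031, 0.005, 0.049], "claw": 0}
    - {"turn": [0, 0, 0], "dp": [-0.028, 0.005, 0.12], "claw": 0}
    - {"turn": [0, 0, 0], "dp": [-0.026, 0.005, 0.195], "claw": 0}
    - {"turn": [0, 0, 0], "dp": [-0.011, 0.002, 0.341], "claw": 0}
    - {"turn": [0, 0, 0], "dp": [0.015, -0.003, 0.485], "claw": 0}
    - {"turn": [0, 0, 0], "dp": [0.049, -0.009, 0.628], "claw": 0}
    - {"turn": [0, 0, 0], "dp": [0.094, -0.017, 0.768], "claw": 0}
    - {"turn": [0, 0, 0], "dp": [0.148, -0.026, 0.903], "claw": 0}
    - {"turn": [0, 0, 0], "dp": [0.148, -0.026, 0.903], "claw": 0}
    - {"turn": [0, 0, 0], "dp": [0.148, -0.026, 0.903], "claw": 0}

```text
t: 6.45
ee_pos: [460.5, 51.8, 104.6]
orientation: [-1.288, -1.078, 1.081]
ft_force: [0.0, 0.2, -0.9]
width: 19.5
```

```bash
python3 -c "
from h import *
s=grab('side');w=grab('wrist','w7.png');c=grab('scene','s7.png')
cv2.imwrite('pics/d7c.png',cv2.resize(s['img'][120:290,200:370,::-1],None,fx=3.5,fy=3.5,interpolation=cv2.INTER_CUBIC))
plan([449.5,54,32.2],-10)"
```

```text
t 6.6 dp [-0.125  0.028 -0.892] turn [ 0.0006 -0.0011  0.0001] at [459.5  51.7 103.6] F [-0.3  1.1 -1.2] w 19.8
```

View pics/d7c.png

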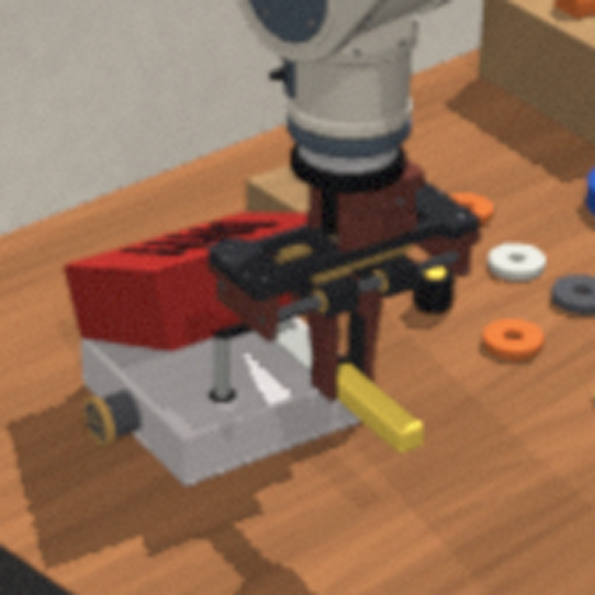

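View pics/w7.png

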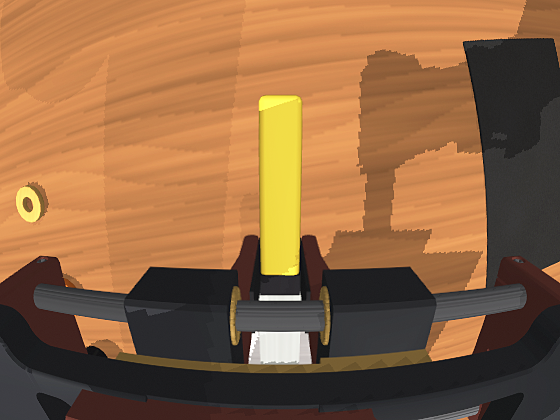

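Request:
jog_arm:
  steps:
    - {"turn": [0, 0, 0], "dp": [0.098, -0.017, 0.196], "claw": 0}
    - {"turn": [0, 0, 0], "dp": [0.217, -0.038, 0.38], "claw": 0}
    - {"turn": [0, 0, 0], "dp": [0.352, -0.062, 0.551], "claw": 0}
    - {"turn": [0, 0, 0], "dp": [0.506, -0.089, 0.706], "claw": 0}
    - {"turn": [0, 0, 0], "dp": [0.673, -0.119, 0.845], "claw": 0}
    - {"turn": [0, 0, 0], "dp": [0.856, -0.151, 0.965], "claw": 0}
    - {"turn": [0, 0, 0], "dp": [0.856, -0.151, 0.965], "claw": 0}
    - {"turn": [0, 0, 0], "dp": [0.856, -0.151, 0.965], "claw": 0}

```text
t: 7.27
ee_pos: [528.0, 39.7, 180.3]
orientation: [-1.286, -1.076, 1.082]
ft_force: [-0.5, 0.8, -1.5]
width: 19.8
```

```bash
python3 -c "
from h import *
s=grab('side');c=grab('scene')
a=cv2.resize(s['img'][80:290,170:370,::-1],(400,420),interpolation=cv2.INTER_CUBIC);b=cv2.resize(c['img'][60:270,200:400,::-1],(400,420),interpolation=cv2.INTER_CUBIC)
cv2.imwrite('pics/8.png',np.hstack([a,b]))
plan([530.5,39.6,181],-10)"
```

```text
t 7.4 dp [ 0.05  -0.002  0.018] turn [ 0.0007 -0.0018  0.0001] at [526.5  39.7 179.6] F [-0.7  0.8 -1.4] w 19.8
```

View pics/8.png

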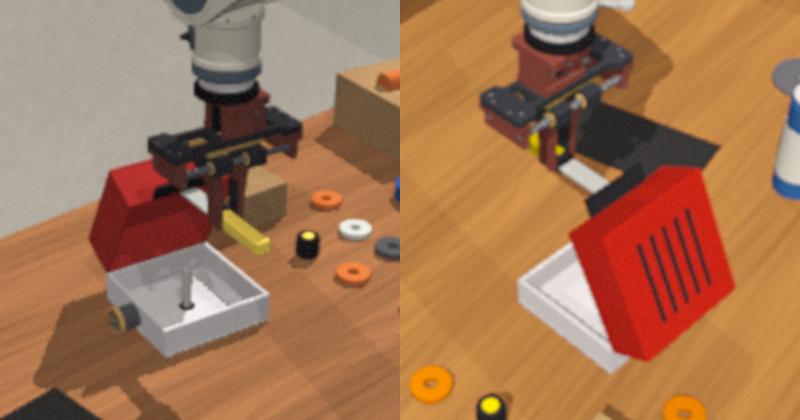

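Request:
jog_arm:
  steps:
    - {"turn": [0, 0, 0], "dp": [0.22, -0.034, 0.1], "claw": 0}
    - {"turn": [0, 0, 0], "dp": [0.43, -0.07, 0.185], "claw": 0}
    - {"turn": [0, 0, 0], "dp": [0.64, -0.107, 0.24], "claw": 0}
    - {"turn": [0, 0, 0], "dp": [0.86, -0.145, 0.275], "claw": 0}
    - {"turn": [0, 0, 0], "dp": [1, -0.17, 0.28], "claw": 0}
    - {"turn": [0, 0, 0], "dp": [1, -0.17, 0.28], "claw": 0}
    - {"turn": [0, 0, 0], "dp": [1, -0.17, 0.28], "claw": 0}

```text
t: 7.95
ee_pos: [605.3, 26.3, 200.8]
orientation: [-1.283, -1.073, 1.085]
ft_force: [-0.7, -0.7, -0.5]
width: 19.7
```

```bash
python3 -c "
from h import *
s=grab('side');c=grab('scene')
a=cv2.resize(s['img'][80:290,170:370,::-1],(400,420),interpolation=cv2.INTER_CUBIC);b=cv2.resize(c['img'][60:270,200:400,::-1],(400,420),interpolation=cv2.INTER_CUBIC)
cv2.imwrite('pics/9.png',np.hstack([a,b]))
plan([530.5,39.6,181],-10)"
```

```text
t 8.1 dp [-0.93   0.165 -0.251] turn [ 0.0007 -0.0025  0.    ] at [604.9  26.4 201.1] F [-0.1 -0.3 -1.4] w 19.9
```

View pics/9.png

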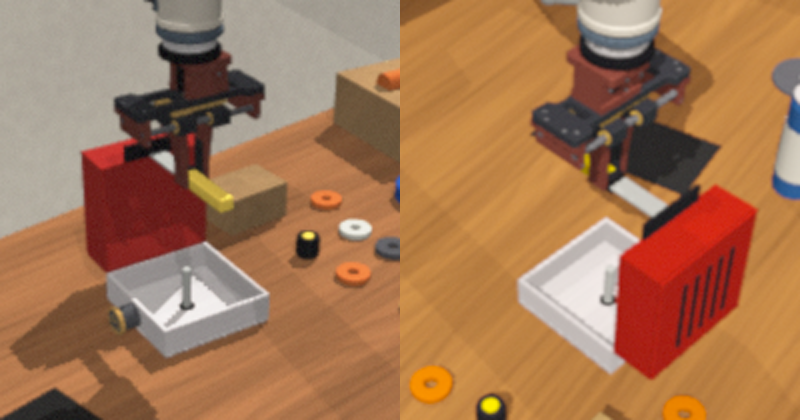

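Request:
jog_arm:
  steps:
    - {"turn": [0, 0, 0], "dp": [0.1, -0.017, 0], "claw": 0}
    - {"turn": [0, 0, 0], "dp": [0.2, -0.035, 0], "claw": 0}
    - {"turn": [0, 0, 0], "dp": [0.3, -0.052, 0], "claw": 0}
    - {"turn": [0, 0, 0], "dp": [0.3, -0.052, 0], "claw": 0}
    - {"turn": [0, 0, 0], "dp": [0.3, -0.052, 0], "claw": 0}

```text
t: 8.47
ee_pos: [626.2, 22.5, 199.9]
orientation: [-1.278, -1.067, 1.089]
ft_force: [-10.2, 0.6, 1.1]
width: 19.5
```

Request:
jog_arm:
  steps:
    - {"turn": [0, 0, 0], "dp": [-0.5, 0.09, 0], "claw": 0}
    - {"turn": [0, 0, 0], "dp": [-0.9, 0.17, 0], "claw": 0}
    - {"turn": [0, 0, 0], "dp": [-1, 0.17, 0], "claw": 0}
    - {"turn": [0, 0, 0], "dp": [-1, 0.17, 0], "claw": 0}

```text
t: 8.8
ee_pos: [544.7, 36.2, 200.0]
orientation: [-1.277, -1.067, 1.09]
ft_force: [1.1, -0.6, -0.5]
width: 20.0
```

```bash
python3 -c "
from h import *
s=grab('side');c=grab('scene')
a=cv2.resize(s['img'][80:290,170:370,::-1],(400,420),interpolation=cv2.INTER_CUBIC);b=cv2.resize(c['img'][60:270,200:400,::-1],(400,420),interpolation=cv2.INTER_CUBIC)
cv2.imwrite('pics/10.png',np.hstack([a,b]))
plan([444,301.7,90],11.2)"
```

```text
t 8.9 dp [-1.299  3.321 -1.382] turn [ 0.0012 -0.004   0.1178] at [547.9  36.  200.6] F [ 0.6  0.3 -0.6] w 19.9
```

View pics/10.png

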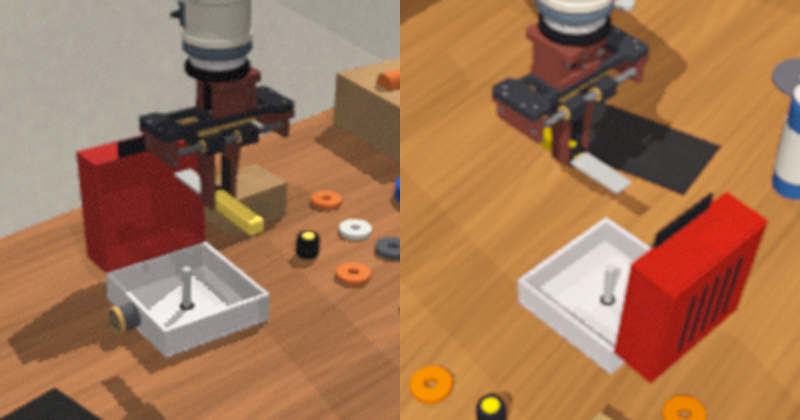

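Request:
jog_arm:
  steps:
    - {"turn": [0, 0, 0], "dp": [-0.3, 0.5, 0], "claw": 0}
    - {"turn": [0, 0, 0.03], "dp": [-0.6, 1, 0], "claw": 0}
    - {"turn": [0, 0, 0.07], "dp": [-0.6, 1, 0], "claw": 0}
    - {"turn": [0.0012, -0.004, 0.118], "dp": [-0.6, 1, 0], "claw": 0}
    - {"turn": [0.0012, -0.004, 0.118], "dp": [-0.6, 1, 0], "claw": 0}

```text
t: 9.32
ee_pos: [501.7, 117.1, 201.1]
orientation: [-1.107, -1.36, 1.357]
ft_force: [0.2, -1.4, -1.0]
width: 19.2
```

Request:
jog_arm:
  steps:
    - {"turn": [0, 0, 0], "dp": [-0.4, 0.5, -0.2], "claw": 0}
    - {"turn": [0, 0, 0], "dp": [-0.7, 1, -0.6], "claw": 0}
    - {"turn": [0, 0, 0], "dp": [-0.7, 1, -0.6], "claw": 0}
    - {"turn": [0, 0, 0], "dp": [-0.7, 1, -0.6], "claw": 0}

```text
t: 9.65
ee_pos: [444.2, 199.4, 150.9]
orientation: [-1.104, -1.359, 1.36]
ft_force: [-1.2, -0.2, -1.6]
width: 20.2
```

Request:
jog_arm:
  steps:
    - {"turn": [0, 0, 0], "dp": [0, 0.5, -0.2], "claw": 0}
    - {"turn": [0, 0, 0], "dp": [0, 1, -0.7], "claw": 0}
    - {"turn": [0, 0, 0], "dp": [0, 1, -0.7], "claw": 0}
    - {"turn": [0, 0, 0], "dp": [0, 1, -0.7], "claw": 0}

```text
t: 9.98
ee_pos: [445.4, 281.7, 92.7]
orientation: [-1.102, -1.36, 1.362]
ft_force: [0.2, -0.2, -0.9]
width: 19.7
```

```bash
python3 -c "
from h import *
w=grab('wrist','w11.png')
plan([444,301.7,7.2],11.2)"
```

```text
t 10.0 dp [-0.018  0.266 -1.083] turn [ 0.0003 -0.0004 -0.0041] at [445.4 280.4  93.8] F [-0.9 -0.1 -1.7] w 20.0
```

View pics/w11.png

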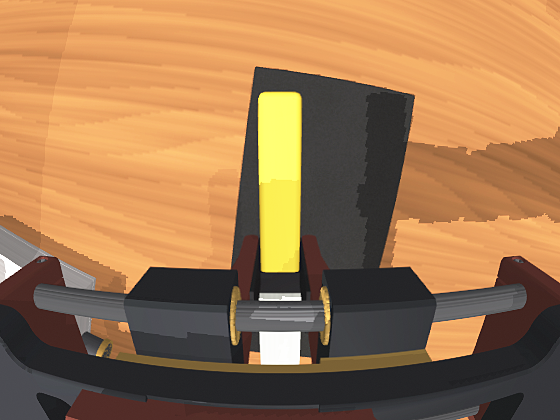

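Request:
jog_arm:
  steps:
    - {"turn": [0, 0, -0.004], "dp": [-0.02, 0.266, -0.1], "claw": 0}
    - {"turn": [0, 0, -0.004], "dp": [-0.02, 0.266, -0.4], "claw": 0}
    - {"turn": [0, 0, -0.004], "dp": [-0.02, 0.266, -0.7], "claw": 0}
    - {"turn": [0, 0, -0.004], "dp": [-0.02, 0.266, -0.9], "claw": 0}
    - {"turn": [0, 0, -0.004], "dp": [-0.02, 0.266, -0.95], "claw": 0}
    - {"turn": [0, 0, -0.004], "dp": [-0.02, 0.266, -0.95], "claw": 0}
    - {"turn": [0, 0, -0.004], "dp": [-0.02, 0.266, -0.95], "claw": 0}

```text
t: 10.62
ee_pos: [445.2, 301.6, 18.9]
orientation: [-1.111, -1.351, 1.351]
ft_force: [0.6, 0.1, 0.2]
width: 19.9
```

```bash
python3 -c "
from h import *
plan([444,301.7,7.2],11.2)"
```

```text
t 10.6 dp [-0.015  0.002 -0.146] turn [0.     0.     0.0002] at [445.2 301.6  18.9] F [0.6 0.1 0.2] w 19.9
```

Request:
jog_arm:
  steps:
    - {"turn": [0, 0, 0], "dp": [-0.015, 0, -0.05], "claw": 0}
    - {"turn": [0, 0, 0], "dp": [-0.015, 0, -0.1], "claw": 0}
    - {"turn": [0, 0, 0], "dp": [-0.015, 0, -0.142], "claw": 0}
    - {"turn": [0, 0, 0], "dp": [-0.015, 0, -0.142], "claw": 0}
    - {"turn": [0, 0, 0], "dp": [-0.015, 0, -0.142], "claw": 0.5}
    - {"turn": [0, 0, 0], "dp": [-0.015, 0, -0.142], "claw": 0.5}
    - {"turn": [0, 0, 0], "dp": [-0.015, 0, -0.142], "claw": 0.5}
    - {"turn": [0, 0, 0], "dp": [-0.015, 0, -0.142], "claw": 0.5}
    - {"turn": [0, 0, 0], "dp": [-0.015, 0, 0.3], "claw": 0.5}
    - {"turn": [0, 0, 0], "dp": [-0.015, 0, 0.8], "claw": 0.5}
    - {"turn": [0, 0, 0], "dp": [-0.015, 0, 1], "claw": 0.5}
    - {"turn": [0, 0, 0], "dp": [-0.015, 0, 1], "claw": 0.5}

```text
t: 11.62
ee_pos: [446.3, 303.1, 102.8]
orientation: [-1.113, -1.358, 1.346]
ft_force: [0.5, 0.3, 0.5]
width: 44.1
```

Run:
```python
from h import *
w=grab('wrist','w12.png')
plan([444,301.7,7.2],11.2)
for n in ['scene','side']:
    d=grab(n);C=cloud(d);I=d['img'].astype(int);z=C[...,2]
    # post: within housing area, z between 50 and 75
    m=(np.hypot(C[...,0]-619,C[...,1]-24)<25)&(z>20)
    P=C[m];print(n,len(P)); 
    for lo in (20,35,50,60,64):
        Q=P[(P[:,2]>lo)&(P[:,2]<lo+15)];print(lo,len(Q),Q.mean(0).round(1) if len(Q) else '', Q.max(0).round(1) if len(Q) else '')
    if n=='scene':
        m=((z>4)&(z<40)&(C[...,0]>350)&(C[...,0]<830)&(C[...,1]<-50)&(C[...,1]>-500)).astype(np.uint8)
        k,l,st,ce=cv2.connectedComponentsWithStats(m)
        for i in range(1,k):
            if st[i,4]>60:
                Q=C[l==i]; zz=np.percentile(Q[:,2],90); T=Q[Q[:,2]>zz-3]
                print(ce[i].round(),'ztop',zz.round(1),'bb ctr',((T.max(0)+T.min(0))/2).round(1),'ext',np.ptp(T,0).round(1))
```

```text
t 11.7 dp [-0.016 -0.009 -1.171] turn [-0.0007  0.0012  0.0001] at [445.2 302.4 100.9] F [-0.4  0.2 -1.3] w 44.0
scene 71
20 20 [621.9  21.3  27.2] [625.9  26.1  34.2]
35 19 [622.1  20.9  42.7] [626.5  26.3  49.8]
50 21 [621.8  22.1  58.6] [627.4  28.7  64.7]
60 20 [620.9  23.4  64.9] [626.2  28.9  67.6]
64 14 [620.9  23.6  65.8] [625.6  28.9  67.6]
[292. 230.] ztop 36.2 bb ctr [636.2 -59.6  36.6] ext [99.  18.8  6.6]
[180. 230.] ztop 9.4 bb ctr [ 413.3 -208.1    9.2] ext [39.2 38.1  5.5]
[215. 251.] ztop 11.6 bb ctr [ 525.3 -208.1   11.3] ext [48.1 47.9  5.4]
[152. 258.] ztop 11.4 bb ctr [ 417.6 -309.1   11.6] ext [49.4 49.5  6.3]
[245. 266.] ztop 33.4 bb ctr [ 612.  -204.2   33.4] ext [31.8 32.1  6.1]
[342. 267.] ztop 11.9 bb ctr [787.5 -72.7  12.2] ext [47.4 43.9  6.6]
[189. 283.] ztop 11.6 bb ctr [ 532.9 -305.6   11.6] ext [50.9 51.2  5.9]
[215. 300.] ztop 11.3 bb ctr [ 607.3 -306.1   11.8] ext [47.4 49.1  7. ]
[296. 317.] ztop 36.3 bb ctr [ 759.6 -219.    36.7] ext [ 87.7 107.7   6.6]
[110. 324.] ztop 11.4 bb ctr [ 469.  -475.2   11.1] ext [49.8 48.1  5.3]
[239. 336.] ztop 11.5 bb ctr [ 701.5 -342.2   11.2] ext [47.6 48.9  5.2]
[162. 354.] ztop 26.1 bb ctr [ 605.7 -463.6   26.2] ext [100.   72.5   6. ]
side 74
20 17 [613.7  25.9  27.7] [618.2  28.4  34.4]
35 21 [614.1  25.6  42.5] [621.9  31.   48.9]
50 25 [615.4  24.8  57.1] [624.   29.8  64.6]
60 18 [615.8  24.4  65.6] [624.   31.   70.9]
64 13 [615.8  24.5  66.9] [623.3  31.   70.9]
```

View pics/w12.png

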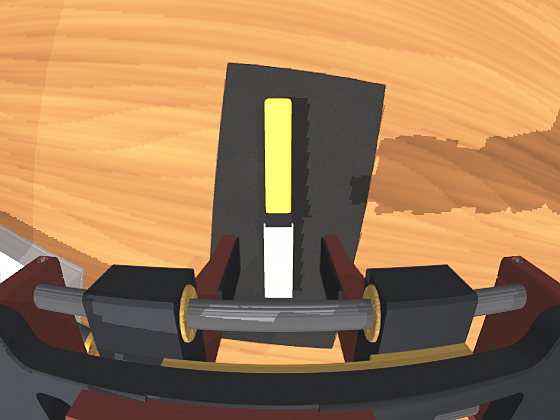

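Request:
jog_arm:
  steps:
    - {"turn": [0, 0, 0], "dp": [0, -0.2, 0.5], "claw": 0.8}
    - {"turn": [0, 0, -0.04], "dp": [0.1, -0.4, 1], "claw": 0.8}
    - {"turn": [0, 0, -0.08], "dp": [0.3, -0.7, 1], "claw": 0.8}
    - {"turn": [-0.0007, 0.001, -0.118], "dp": [0.5, -0.9, 1], "claw": 0.8}
    - {"turn": [-0.0007, 0.001, -0.118], "dp": [0.5, -0.9, 1], "claw": 0.8}
    - {"turn": [-0.0007, 0.001, -0.118], "dp": [0.5, -0.9, 1], "claw": 0.8}

```text
t: 12.27
ee_pos: [483.2, 228.4, 176.9]
orientation: [-1.285, -1.073, 1.084]
ft_force: [-0.1, -0.7, -0.7]
width: 70.2
```

Request:
jog_arm:
  steps:
    - {"turn": [0, 0, 0], "dp": [0.3, -0.5, 0], "claw": 0.8}
    - {"turn": [0, 0, 0], "dp": [0.5, -0.9, 0.2], "claw": 0.8}
    - {"turn": [0, 0, 0], "dp": [0.5, -0.9, 0.2], "claw": 0.8}
    - {"turn": [0, 0, 0], "dp": [0.5, -0.9, 0.2], "claw": 0.8}

```text
t: 12.6
ee_pos: [523.1, 155.8, 192.2]
orientation: [-1.284, -1.072, 1.084]
ft_force: [-1.1, 0.7, 0.5]
width: 70.4
```

Request:
jog_arm:
  steps:
    - {"turn": [0, 0, 0], "dp": [0.3, -0.5, 0], "claw": 0.8}
    - {"turn": [0, 0, 0], "dp": [0.55, -0.85, 0.2], "claw": 0.8}
    - {"turn": [0, 0, 0], "dp": [0.55, -0.85, 0.2], "claw": 0.8}
    - {"turn": [0, 0, 0], "dp": [0.55, -0.85, 0.2], "claw": 0.8}

```text
t: 12.93
ee_pos: [567.1, 88.2, 207.6]
orientation: [-1.284, -1.071, 1.084]
ft_force: [-0.5, -0.2, -0.2]
width: 70.2
```

Request:
jog_arm:
  steps:
    - {"turn": [0, 0, 0], "dp": [0.3, -0.5, 0], "claw": 0.8}
    - {"turn": [0, 0, 0], "dp": [0.6, -0.82, 0], "claw": 0.8}
    - {"turn": [0, 0, 0], "dp": [0.6, -0.82, 0], "claw": 0.8}
    - {"turn": [0, 0, 0], "dp": [0.6, -0.82, 0], "claw": 0.8}
    - {"turn": [0, 0, 0], "dp": [0.6, -0.82, 0], "claw": 0.8}

```text
t: 13.35
ee_pos: [613.5, 24.5, 206.3]
orientation: [-1.281, -1.07, 1.086]
ft_force: [-0.6, 0.4, -0.2]
width: 69.9
```

Run:
```python
from h import *
w=grab('wrist','w13.png')
plan([619,24,210],-10)
C=cloud(w);z=C[...,2]
m=(np.hypot(C[...,0]-619,C[...,1]-24)<20)&(z>25)&(z<80)
P=C[m];print(len(P),P.min(0),P.max(0))
Q=P[P[:,2]>60];print(len(Q),Q.mean(0),((Q.max(0)+Q.min(0))/2))
```

```text
t 13.4 dp [ 0.069 -0.008  0.043] turn [ 0.0006 -0.0034 -0.    ] at [613.5  24.6 206.6] F [0.3 0.5 0.6] w 70.3
204 [612.55415622  19.81409196  25.59312224] [623.87053844  31.32521557  67.06019692]
122 [618.0052131   25.60575929  64.97538347] [618.40299745  25.50779114  64.00455663]
```

View pics/w13.png

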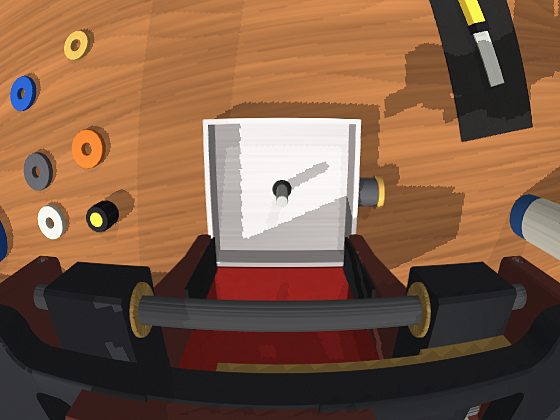

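Request:
jog_arm:
  steps:
    - {"turn": [0, 0, 0], "dp": [-0.12, -0.5, 0], "claw": 0.8}
    - {"turn": [0, 0, 0], "dp": [-0.25, -1, 0], "claw": 0.8}
    - {"turn": [0, 0, 0], "dp": [-0.25, -1, 0], "claw": 0.8}
    - {"turn": [0.0006, -0.0034, 0], "dp": [-0.25, -1, 0], "claw": 0.8}

```text
t: 13.73
ee_pos: [592.5, -55.2, 206.4]
orientation: [-1.286, -1.079, 1.079]
ft_force: [-0.1, 0.6, 0.1]
width: 69.9
```

Request:
jog_arm:
  steps:
    - {"turn": [0, 0, 0], "dp": [-0.12, -0.5, 0], "claw": 0.8}
    - {"turn": [0, 0, 0], "dp": [-0.25, -1, 0], "claw": 0.8}
    - {"turn": [0, 0, 0], "dp": [-0.25, -1, 0], "claw": 0.8}

```text
t: 13.98
ee_pos: [571.1, -137.8, 206.4]
orientation: [-1.288, -1.077, 1.079]
ft_force: [-0.6, 0.6, 0.4]
width: 70.1
```

Request:
jog_arm:
  steps:
    - {"turn": [0, 0, 0], "dp": [-0.12, -0.5, 0], "claw": 0.8}
    - {"turn": [0, 0, 0], "dp": [-0.25, -1, -0.2], "claw": 0.8}
    - {"turn": [0, 0, 0], "dp": [-0.25, -1, -0.5], "claw": 0.8}
    - {"turn": [0, 0, 0], "dp": [-0.25, -1, -0.5], "claw": 0.8}

```text
t: 14.32
ee_pos: [548.6, -216.7, 162.8]
orientation: [-1.283, -1.073, 1.079]
ft_force: [-0.5, 0.8, -0.3]
width: 70.5
```

Request:
jog_arm:
  steps:
    - {"turn": [0, 0, 0], "dp": [-0.12, -0.5, -0.2], "claw": 0.8}
    - {"turn": [0, 0, 0], "dp": [-0.25, -1, -0.5], "claw": 0.8}
    - {"turn": [0, 0, 0], "dp": [-0.25, -1, -0.6], "claw": 0.8}
    - {"turn": [0, 0, 0], "dp": [-0.25, -1, -0.6], "claw": 0.8}
    - {"turn": [0, 0, 0], "dp": [-0.25, -1, -0.6], "claw": 0.8}

```text
t: 14.73
ee_pos: [528.9, -294.8, 114.7]
orientation: [-1.281, -1.073, 1.079]
ft_force: [-0.4, 0.6, -0.3]
width: 70.2
```

```bash
cat >> h.py <<'E'
def discs(d,zlo=4,zhi=45,minpx=80):
    C=cloud(d);z=C[...,2]
    m=((z>zlo)&(z<zhi)&(C[...,0]>330)&(C[...,0]<850)&(C[...,1]<-60)&(C[...,1]>-520))
    m[235:]&=False if False else m[235:]
    k,l,st,ce=cv2.connectedComponentsWithStats(m.astype(np.uint8))
    for i in range(1,k):
        if st[i,4]>minpx:
            Q=C[l==i]; zz=np.percentile(Q[:,2],90); T=Q[Q[:,2]>zz-3]
            c,r=cv2.minEnclosingCircle(T[:,:2].astype(np.float32))
            col=np.median(d['img'][l==i],0)
            if r<60: print(ce[i].round(),'ztop',zz.round(1),'circ',np.round(c,1),round(r,1),'rgb',col)
E
python3 - <<'E'
from h import *
w=grab('wrist','w14.png')
plan([532,-305.5,3],-10)
discs(w)
E
```

```text
t 14.8 dp [ 0.03  -0.134 -1.406] turn [-0.0008 -0.0018  0.0008] at [ 529.6 -294.8  115.5] F [-0.7 -0.  -0.2] w 70.3
[359.  23.] ztop 8.4 circ [ 383.9 -199.6] 20.2 rgb [254. 230. 118.]
[240.  76.] ztop 10.4 circ [ 415.3 -306.5] 25.0 rgb [ 60. 126. 236.]
[ 84. 174.] ztop 10.3 circ [ 465.5 -473.4] 24.9 rgb [254. 160.  64.]
[377. 179.] ztop 10.3 circ [ 522.  -206.3] 25.1 rgb [253. 155.  60.]
[268. 208.] ztop 10.3 circ [ 530.4 -304.8] 26.9 rgb [118. 118. 123.]
[396. 265.] ztop 32.1 circ [ 605.2 -201.1] 14.5 rgb [29. 28. 30.]
[116. 261.] ztop 15.1 circ [ 556.6 -465.9] 15.3 rgb [ 22.  51. 103.]
[283. 281.] ztop 10.1 circ [ 604.1 -304.2] 25.0 rgb [252. 252. 247.]
[265. 354.] ztop 9.9 circ [ 696.6 -340.6] 24.5 rgb [250. 143.  55.]
[359. 358.] ztop 12.4 circ [ 715.4 -240.4] 22.5 rgb [89. 70. 47.]
```

View pics/w14.png

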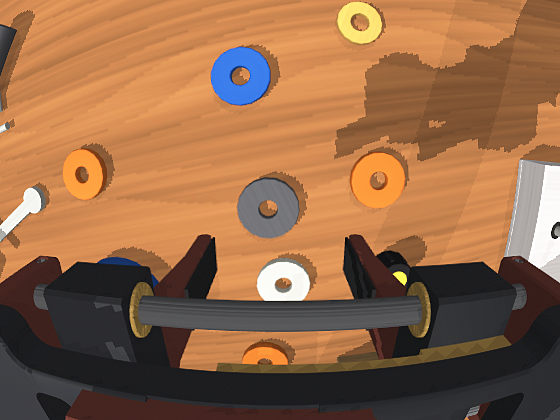

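Request:
jog_arm:
  steps:
    - {"turn": [-0.0008, -0.0018, 0.0008], "dp": [0.01, -0.125, -0.4], "claw": 0.8}
    - {"turn": [-0.0008, -0.0018, 0.0008], "dp": [0.01, -0.125, -0.8], "claw": 0.8}
    - {"turn": [-0.0008, -0.0018, 0.0008], "dp": [0.01, -0.125, -1], "claw": 0.8}
    - {"turn": [-0.0008, -0.0018, 0.0008], "dp": [0.01, -0.125, -1], "claw": 0.8}
    - {"turn": [-0.0008, -0.0018, 0.0008], "dp": [0.01, -0.125, -1], "claw": 0.8}

```text
t: 15.2
ee_pos: [531.2, -303.3, 36.1]
orientation: [-1.286, -1.081, 1.081]
ft_force: [1.4, -0.4, 0.3]
width: 70.7
```

Run:
```python
from h import *
w=grab('wrist','w15.png')
plan([530.4,-304.8,3],-10)
discs(w)
```

```text
t 15.2 dp [-0.018 -0.01  -0.425] turn [ 0.0002  0.0005 -0.0005] at [ 531.8 -304.    37. ] F [-0.6  0.6  0. ] w 69.9
[405.   5.] ztop 8.3 circ [ 395.1 -199.7] 16.5 rgb [254. 232. 120.]
[239.  51.] ztop 10.4 circ [ 415.5 -306.5] 25.0 rgb [ 62. 131. 240.]
[ 38. 185.] ztop 10.3 circ [ 466.  -473.3] 25.7 rgb [254. 165.  65.]
[423. 196.] ztop 10.2 circ [ 521.6 -205.8] 25.3 rgb [221. 112.  44.]
[277. 234.] ztop 10.2 circ [ 530.5 -304.9] 27.1 rgb [121. 121. 126.]
[210. 248.] ztop 44.3 circ [ 522.8 -341.2] 11.2 rgb [54. 29. 28.]
[350. 248.] ztop 44.2 circ [ 536.3 -264.1] 11.2 rgb [37. 33. 33.]
[295. 342.] ztop 10.0 circ [ 606.7 -305.4] 24.5 rgb [251. 251. 246.]
```

View pics/w15.png

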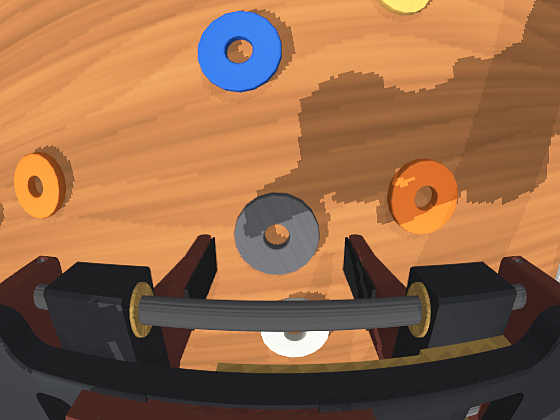

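Request:
jog_arm:
  steps:
    - {"turn": [0, 0.0005, 0], "dp": [-0.018, -0.01, -0.2], "claw": 0.8}
    - {"turn": [0, 0.0005, 0], "dp": [-0.018, -0.01, -0.4], "claw": 0.8}
    - {"turn": [0, 0.0005, 0], "dp": [-0.018, -0.01, -0.425], "claw": 0.8}
    - {"turn": [0, 0.0005, 0], "dp": [-0.018, -0.01, -0.425], "claw": 0.8}
    - {"turn": [0, 0.0005, 0], "dp": [-0.018, -0.01, -0.425], "claw": 0.4}
    - {"turn": [0, 0.0005, 0], "dp": [-0.018, -0.01, -0.425], "claw": 0.4}
    - {"turn": [0, 0.0005, 0], "dp": [-0.018, -0.01, -0.425], "claw": 0.4}
    - {"turn": [0, 0.0005, 0], "dp": [-0.018, -0.01, -0.425], "claw": 0.4}
    - {"turn": [0, 0.0005, 0], "dp": [-0.018, -0.01, -0.425], "claw": 0.4}

```text
t: 16.0
ee_pos: [530.9, -305.2, 3.9]
orientation: [-1.288, -1.081, 1.081]
ft_force: [-0.1, 0.6, 5.2]
width: 53.2
```

Run:
```python
from h import *
w=grab('wrist','w16.png')
plan([530.4,-304.8,3],-10)
discs(w)
```

```text
t 16.1 dp [-0.006  0.004 -0.011] turn [ 0.0004  0.0004 -0.0004] at [ 530.9 -305.1    3.9] F [0.2 1.  5.1] w 53.0
[235.  40.] ztop 10.4 circ [ 415.5 -306.6] 25.0 rgb [ 68. 141. 247.]
[ 17. 196.] ztop 10.2 circ [ 466.  -472.5] 25.2 rgb [255. 176.  70.]
[448. 209.] ztop 10.2 circ [ 522.1 -206.5] 25.3 rgb [230. 120.  47.]
[280. 256.] ztop 33.1 circ [ 519.3 -302.6] 36.8 rgb [92. 92. 95.]
[300. 348.] ztop 10.0 circ [ 604.1 -304.3] 25.0 rgb [253. 253. 251.]
```

View pics/w16.png

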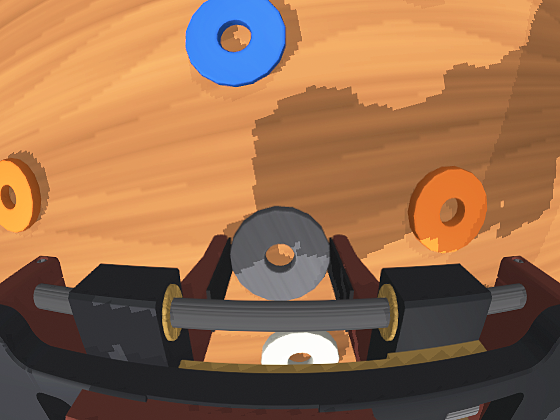

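Request:
jog_arm:
  steps:
    - {"turn": [0, 0, 0], "dp": [0, 0, 0.3], "claw": 0.4}
    - {"turn": [0, 0, 0], "dp": [0, 0, 0.7], "claw": 0.4}
    - {"turn": [0, 0, 0], "dp": [0, 0.2, 1], "claw": 0.4}
    - {"turn": [0, 0, 0], "dp": [0.1, 0.5, 1], "claw": 0.4}
    - {"turn": [0, 0, 0], "dp": [0.2, 0.8, 1], "claw": 0.4}
    - {"turn": [0, 0, 0], "dp": [0.27, 1, 1], "claw": 0.4}
    - {"turn": [0, 0, 0], "dp": [0.27, 1, 1], "claw": 0.4}

```text
t: 16.63
ee_pos: [553.1, -222.6, 84.0]
orientation: [-1.287, -1.083, 1.082]
ft_force: [-0.0, -1.0, -0.4]
width: 52.7
```

Request:
jog_arm:
  steps:
    - {"turn": [0, 0, 0], "dp": [0.14, 0.5, 0.1], "claw": 0.4}
    - {"turn": [0, 0, 0], "dp": [0.27, 1, 0.2], "claw": 0.4}
    - {"turn": [0, 0, 0], "dp": [0.27, 1, 0.2], "claw": 0.4}

```text
t: 16.88
ee_pos: [576.1, -138.8, 101.0]
orientation: [-1.286, -1.086, 1.083]
ft_force: [-0.2, 1.1, -1.2]
width: 52.5
```

Request:
jog_arm:
  steps:
    - {"turn": [0, 0, 0], "dp": [0.14, 0.5, 0], "claw": 0.4}
    - {"turn": [0, 0, 0], "dp": [0.27, 1, 0], "claw": 0.4}
    - {"turn": [0, 0, 0], "dp": [0.27, 1, 0], "claw": 0.4}

```text
t: 17.13
ee_pos: [599.0, -54.7, 101.0]
orientation: [-1.285, -1.09, 1.084]
ft_force: [0.4, -0.9, 0.2]
width: 52.5
```

Request:
jog_arm:
  steps:
    - {"turn": [0, 0, 0], "dp": [0.14, 0.5, 0], "claw": 0.4}
    - {"turn": [0, 0, 0], "dp": [0.27, 1, 0], "claw": 0.4}
    - {"turn": [0, 0, 0], "dp": [0.27, 1, 0], "claw": 0.4}
    - {"turn": [0, 0, 0], "dp": [0.27, 1, 0], "claw": 0.4}

```text
t: 17.47
ee_pos: [620.9, 26.5, 100.8]
orientation: [-1.283, -1.092, 1.087]
ft_force: [0.7, -0.1, 0.1]
width: 52.4
```

Run:
```python
from h import *
w=grab('wrist','w17.png');
plan([618.7,24.8,85],-10)
```

```text
t 17.5 dp [-0.02  -0.004 -0.195] turn [-0.0002  0.001  -0.0036] at [620.3  25.1 100.6] F [-0.3 -0.8 -0.1] w 52.5
```

View pics/w17.png

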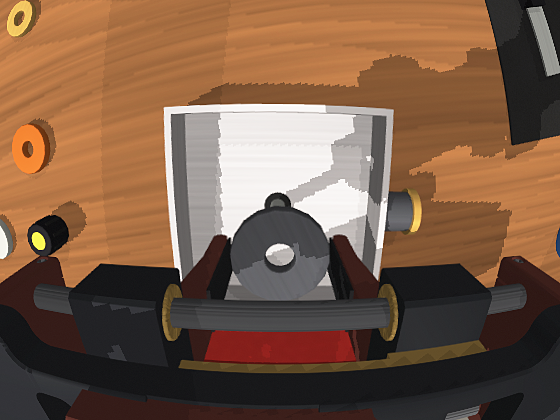

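Request:
jog_arm:
  steps:
    - {"turn": [0, 0.001, -0.0036], "dp": [-0.02, -0.004, -0.1], "claw": 0.4}
    - {"turn": [0, 0.001, -0.0036], "dp": [-0.02, -0.004, -0.33], "claw": 0.4}
    - {"turn": [0, 0.001, -0.0036], "dp": [-0.02, -0.004, -0.33], "claw": 0.4}
    - {"turn": [0, 0.001, -0.0036], "dp": [-0.02, -0.004, -0.33], "claw": 0.4}
    - {"turn": [0, 0.001, -0.0036], "dp": [-0.02, -0.004, -0.33], "claw": 0.4}

```text
t: 17.93
ee_pos: [618.5, 23.6, 74.2]
orientation: [-1.287, -1.078, 1.079]
ft_force: [0.4, -0.4, -1.3]
width: 52.5
```

Run:
```python
from h import *
plan([618.7,24.8,60],-10)
s=grab('side');c=grab('scene')
a=cv2.resize(s['img'][200:270,210:290,::-1],(400,350),interpolation=cv2.INTER_CUBIC);b=cv2.resize(c['img'][150:220,260:340,::-1],(400,350),interpolation=cv2.INTER_CUBIC)
cv2.imwrite('pics/18.png',np.hstack([a,b]))
```

```text
t 17.9 dp [ 0.002  0.015 -0.178] turn [-0.0001 -0.0002  0.0005] at [618.5  23.6  74.2] F [ 0.4 -0.4 -1.3] w 52.5
```

View pics/18.png

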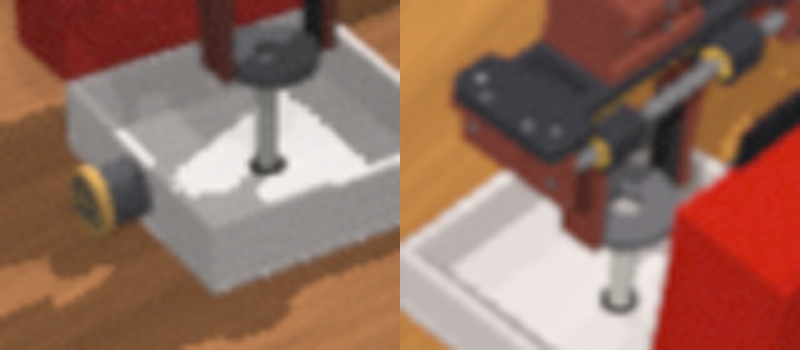

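Request:
jog_arm:
  steps:
    - {"turn": [0, 0, 0], "dp": [0.002, 0.015, -0.05], "claw": 0.4}
    - {"turn": [0, 0, 0], "dp": [0.002, 0.015, -0.1], "claw": 0.4}
    - {"turn": [0, 0, 0], "dp": [0.002, 0.015, -0.15], "claw": 0.4}
    - {"turn": [0, 0, 0], "dp": [0.002, 0.015, -0.18], "claw": 0.4}
    - {"turn": [0, 0, 0], "dp": [0.002, 0.015, -0.18], "claw": 0.4}
    - {"turn": [0, 0, 0], "dp": [0.002, 0.015, -0.18], "claw": 0.4}

```text
t: 18.53
ee_pos: [619.1, 25.4, 60.2]
orientation: [-1.287, -1.079, 1.079]
ft_force: [0.1, 1.1, -0.2]
width: 52.6
```

Run:
```python
from h import *
plan([618.7,24.8,11],-10)
s=grab('side');c=grab('scene')
a=cv2.resize(s['img'][200:270,210:290,::-1],(400,350),interpolation=cv2.INTER_CUBIC);b=cv2.resize(c['img'][150:220,260:340,::-1],(400,350),interpolation=cv2.INTER_CUBIC)
cv2.imwrite('pics/19.png',np.hstack([a,b]))
```

```text
t 18.5 dp [-0.005 -0.007 -0.614] turn [-0.0001  0.0001  0.0003] at [619.1  25.4  60.2] F [ 0.1  1.1 -0.2] w 52.6
```

View pics/19.png

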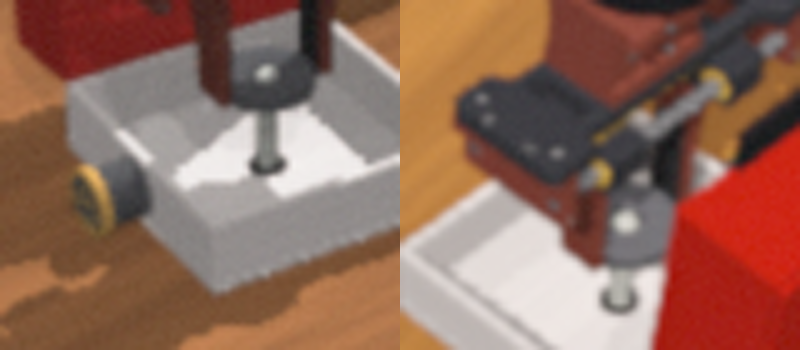

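Request:
jog_arm:
  steps:
    - {"turn": [0, 0, 0], "dp": [-0.005, -0.007, -0.15], "claw": 0.4}
    - {"turn": [0, 0, 0], "dp": [-0.005, -0.007, -0.35], "claw": 0.4}
    - {"turn": [0, 0, 0], "dp": [-0.005, -0.007, -0.5], "claw": 0.4}
    - {"turn": [0, 0, 0], "dp": [-0.005, -0.007, -0.6], "claw": 0.4}
    - {"turn": [0, 0, 0], "dp": [-0.005, -0.007, -0.61], "claw": 0.4}
    - {"turn": [0, 0, 0], "dp": [-0.005, -0.007, -0.61], "claw": 0.4}

```text
t: 19.13
ee_pos: [618.5, 24.8, 10.8]
orientation: [-1.286, -1.079, 1.079]
ft_force: [-0.5, -0.2, -0.5]
width: 52.7
```

Request:
jog_arm:
  steps:
    - {"turn": [0, 0, 0], "dp": [0, 0, 0], "claw": 0.8}
    - {"turn": [0, 0, 0], "dp": [0, 0, 0], "claw": 0.8}
    - {"turn": [0, 0, 0], "dp": [0, 0, 0], "claw": 0.8}
    - {"turn": [0, 0, 0], "dp": [0, 0, 0], "claw": 0.8}
    - {"turn": [0, 0, 0], "dp": [0, 0, 0.4], "claw": 0.8}
    - {"turn": [0, 0, 0], "dp": [0, 0, 0.9], "claw": 0.8}
    - {"turn": [0, 0, 0], "dp": [0, 0, 1], "claw": 0.8}
    - {"turn": [0, 0, 0], "dp": [0, 0, 1], "claw": 0.8}

```text
t: 19.8
ee_pos: [621.1, 24.8, 94.5]
orientation: [-1.291, -1.084, 1.075]
ft_force: [-0.3, -0.7, -0.1]
width: 70.5
```

Run:
```python
from h import *
plan([522,-206.3,90],-10)
s=grab('side');c=grab('scene');w=grab('wrist','w20.png')
a=cv2.resize(s['img'][200:270,210:290,::-1],(400,350),interpolation=cv2.INTER_CUBIC);b=cv2.resize(c['img'][150:220,260:340,::-1],(400,350),interpolation=cv2.INTER_CUBIC)
cv2.imwrite('pics/20.png',np.hstack([a,b]))
C=cloud(w);z=C[...,2];r=np.hypot(C[...,0]-618.5,C[...,1]-25)
m=(r<35)&(z>12)&(z<30); P=C[m]; print('ring',np.median(P[:,2]),cv2.minEnclosingCircle(P[:,:2].astype(np.float32)))
m=(r<20)&(z>60)&(z<72); P=C[m]; print('tip',P.mean(0),cv2.minEnclosingCircle(P[:,:2].astype(np.float32)))
```

```text
t 19.8 dp [-1.239 -2.889 -0.057] turn [-0.0002  0.002   0.0003] at [621.1  24.8  94.5] F [-0.3 -0.7 -0.1] w 70.5
ring 15.45892274408429 ((618.4112548828125, 25.24239730834961), 26.995250701904297)
tip [617.31705882  25.74465603  64.73317101] ((618.1817016601562, 25.561769485473633), 5.899545192718506)
```

View pics/20.png

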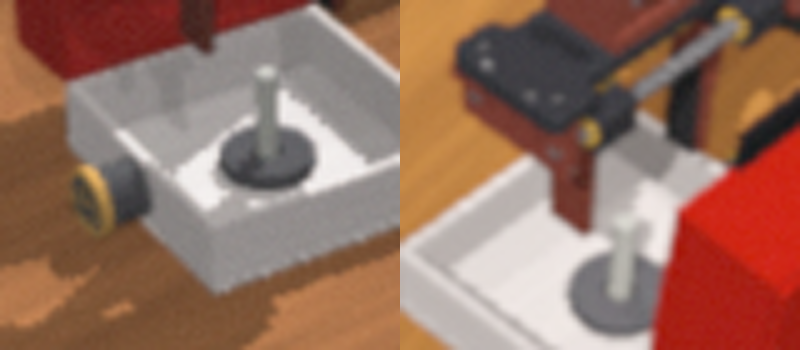

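View pics/w20.png

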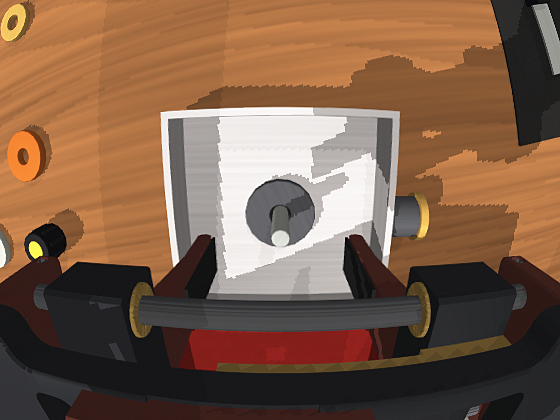

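Request:
jog_arm:
  steps:
    - {"turn": [0, 0.002, 0], "dp": [-0.2, -0.5, 0.1], "claw": 0.75}
    - {"turn": [0, 0.002, 0], "dp": [-0.41, -0.96, 0.1], "claw": 0.75}
    - {"turn": [0, 0.002, 0], "dp": [-0.41, -0.96, 0.1], "claw": 0.75}

```text
t: 20.2
ee_pos: [580.8, -56.1, 95.9]
orientation: [-1.279, -1.067, 1.085]
ft_force: [0.0, 0.1, -0.0]
width: 65.9
```

Request:
jog_arm:
  steps:
    - {"turn": [0, 0, 0], "dp": [-0.2, -0.5, 0], "claw": 0.75}
    - {"turn": [0, 0, 0], "dp": [-0.41, -0.96, 0], "claw": 0.75}
    - {"turn": [0, 0, 0], "dp": [-0.41, -0.96, 0], "claw": 0.75}

```text
t: 20.45
ee_pos: [544.3, -136.3, 93.8]
orientation: [-1.277, -1.061, 1.085]
ft_force: [0.1, 0.7, -0.1]
width: 66.2
```

Request:
jog_arm:
  steps:
    - {"turn": [0, 0, 0], "dp": [-0.2, -0.5, 0], "claw": 0.75}
    - {"turn": [0, 0, 0], "dp": [-0.41, -0.94, -0.3], "claw": 0.75}
    - {"turn": [0, 0, 0], "dp": [-0.41, -0.94, -0.8], "claw": 0.75}
    - {"turn": [0, 0, 0], "dp": [-0.41, -0.94, -0.8], "claw": 0.75}
    - {"turn": [0, 0, 0], "dp": [-0.41, -0.94, -0.8], "claw": 0.75}

```text
t: 20.87
ee_pos: [508.8, -210.4, 26.7]
orientation: [-1.27, -1.056, 1.086]
ft_force: [0.5, 1.0, -0.4]
width: 65.7
```

Run:
```python
from h import *
w=grab('wrist','w21.png')
plan([521.8,-206.2,4.3],-10)
discs(w)
```

```text
t 20.9 dp [ 0.14   0.053 -0.304] turn [-0.0006 -0.0071  0.0021] at [ 510.6 -210.5   28.6] F [ 0.2 -0.1  1.2] w 65.6
[258.  32.] ztop 8.4 circ [ 384.1 -199.6] 20.0 rgb [255. 240. 128.]
[102. 125.] ztop 10.3 circ [ 415.4 -306.5] 25.3 rgb [ 59. 129. 241.]
[290. 259.] ztop 10.1 circ [ 522.  -206.1] 25.0 rgb [254. 167.  65.]
[212. 252.] ztop 43.4 circ [ 501.  -246.2] 11.4 rgb [29. 28. 29.]
[348. 251.] ztop 43.3 circ [ 515.1 -172.7] 11.6 rgb [37. 35. 35.]
[314. 356.] ztop 19.9 circ [ 596.6 -200.7] 11.0 rgb [20. 19. 21.]
[195. 362.] ztop 10.0 circ [ 593.1 -289.7] 9.6 rgb [251. 251. 246.]
```

View pics/w21.png

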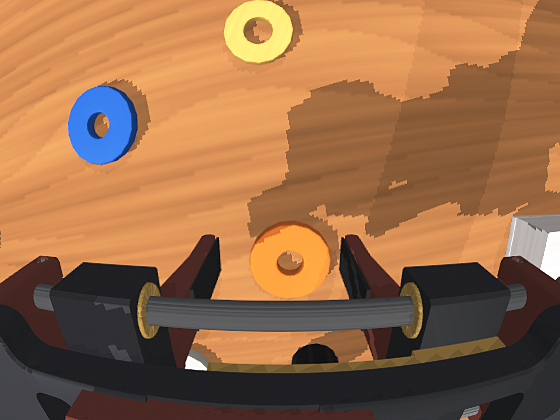

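Request:
jog_arm:
  steps:
    - {"turn": [-0.0006, -0.0071, 0.002], "dp": [0.14, 0.055, 0], "claw": 0.75}
    - {"turn": [-0.0006, -0.0071, 0.002], "dp": [0.14, 0.055, 0], "claw": 0.75}
    - {"turn": [-0.0006, -0.0071, 0.002], "dp": [0.14, 0.055, -0.1], "claw": 0.75}
    - {"turn": [-0.0006, -0.0071, 0.002], "dp": [0.14, 0.055, -0.2], "claw": 0.75}
    - {"turn": [-0.0006, -0.0071, 0.002], "dp": [0.14, 0.055, -0.3], "claw": 0.75}
    - {"turn": [-0.0006, -0.0071, 0.002], "dp": [0.14, 0.055, -0.304], "claw": 0.75}
    - {"turn": [-0.0006, -0.0071, 0.002], "dp": [0.14, 0.055, -0.304], "claw": 0.75}
    - {"turn": [-0.0006, -0.0071, 0.002], "dp": [0.14, 0.055, -0.304], "claw": 0.4}
    - {"turn": [-0.0006, -0.0071, 0.002], "dp": [0.14, 0.055, -0.304], "claw": 0.4}
    - {"turn": [-0.0006, -0.0071, 0.002], "dp": [0.14, 0.055, -0.304], "claw": 0.4}
    - {"turn": [-0.0006, -0.0071, 0.002], "dp": [0.14, 0.055, -0.304], "claw": 0.4}
    - {"turn": [-0.0006, -0.0071, 0.002], "dp": [0.14, 0.055, -0.304], "claw": 0.4}

```text
t: 21.92
ee_pos: [522.0, -206.2, 4.5]
orientation: [-1.287, -1.079, 1.079]
ft_force: [0.2, -0.7, 1.0]
width: 47.9
```

Run:
```python
from h import *
plan([618.3,25.4,90],-10)
```

```text
t 21.9 dp [1.204 2.895 1.069] turn [0.0001 0.0001 0.0001] at [ 522.  -206.2    4.5] F [ 0.2 -0.7  1. ] w 47.9
```

Request:
jog_arm:
  steps:
    - {"turn": [0, 0, 0], "dp": [0, 0, 0.3], "claw": 0.4}
    - {"turn": [0, 0, 0], "dp": [0, 0, 0.7], "claw": 0.4}
    - {"turn": [0, 0, 0], "dp": [0.05, 0.1, 1], "claw": 0.4}
    - {"turn": [0, 0, 0], "dp": [0.2, 0.5, 1], "claw": 0.4}
    - {"turn": [0, 0, 0], "dp": [0.4, 0.965, 1], "claw": 0.4}
    - {"turn": [0, 0, 0], "dp": [0.4, 0.965, 1], "claw": 0.4}
    - {"turn": [0, 0, 0], "dp": [0.4, 0.965, 1], "claw": 0.4}

```text
t: 22.5
ee_pos: [554.6, -127.4, 84.8]
orientation: [-1.287, -1.082, 1.082]
ft_force: [-0.7, -0.2, -0.6]
width: 48.2
```

Request:
jog_arm:
  steps:
    - {"turn": [0, 0, 0], "dp": [0.2, 0.5, 0.05], "claw": 0.4}
    - {"turn": [0, 0, 0], "dp": [0.4, 0.965, 0.1], "claw": 0.4}
    - {"turn": [0, 0, 0], "dp": [0.4, 0.965, 0.1], "claw": 0.4}

```text
t: 22.75
ee_pos: [588.9, -46.9, 93.5]
orientation: [-1.287, -1.086, 1.081]
ft_force: [0.1, -0.5, -0.7]
width: 48.0
```

Request:
jog_arm:
  steps:
    - {"turn": [0, 0, 0], "dp": [0.2, 0.5, 0], "claw": 0.4}
    - {"turn": [0, 0, 0], "dp": [0.4, 0.95, 0], "claw": 0.4}
    - {"turn": [0, 0, 0], "dp": [0.4, 0.95, 0], "claw": 0.4}
    - {"turn": [0, 0, 0], "dp": [0.4, 0.95, 0], "claw": 0.4}
    - {"turn": [0, 0, 0], "dp": [0.4, 0.95, 0], "claw": 0.4}

```text
t: 23.17
ee_pos: [620.1, 28.0, 93.0]
orientation: [-1.286, -1.085, 1.082]
ft_force: [0.4, 0.5, -0.7]
width: 48.4
```

Run:
```python
from h import *
plan([618.3,25.4,60],-10)
grab('wrist','w22.png')
```

```text
t 23.2 dp [-0.023 -0.033 -0.412] turn [ 0.0001  0.0007 -0.0017] at [620.1  28.   93. ] F [ 0.4  0.5 -0.7] w 48.4
```

View pics/w22.png

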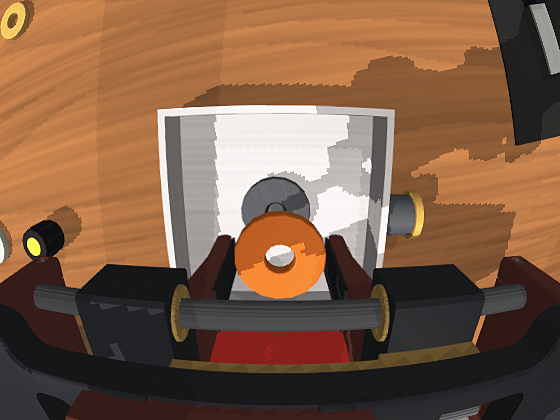

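Request:
jog_arm:
  steps:
    - {"turn": [0, 0.0007, -0.0017], "dp": [-0.023, -0.033, -0.1], "claw": 0.4}
    - {"turn": [0, 0.0007, -0.0017], "dp": [-0.023, -0.033, -0.2], "claw": 0.4}
    - {"turn": [0, 0.0007, -0.0017], "dp": [-0.023, -0.033, -0.2], "claw": 0.4}
    - {"turn": [0, 0.0007, -0.0017], "dp": [-0.023, -0.033, -0.2], "claw": 0.4}
    - {"turn": [0, 0.0007, -0.0017], "dp": [-0.023, -0.033, -0.25], "claw": 0.4}
    - {"turn": [0, 0.0007, -0.0017], "dp": [-0.023, -0.033, -0.3], "claw": 0.4}
    - {"turn": [0, 0.0007, -0.0017], "dp": [-0.023, -0.033, -0.35], "claw": 0.4}
    - {"turn": [0, 0.0007, -0.0017], "dp": [-0.023, -0.033, -0.4], "claw": 0.4}
    - {"turn": [0, 0.0007, -0.0017], "dp": [-0.023, -0.033, -0.41], "claw": 0.4}

```text
t: 23.97
ee_pos: [617.6, 25.0, 59.3]
orientation: [-1.286, -1.078, 1.08]
ft_force: [0.5, -0.5, 0.0]
width: 48.3
```

Run:
```python
from h import *
plan([618.3,25.4,21],-10)
s=grab('side');c=grab('scene')
a=cv2.resize(s['img'][200:270,210:290,::-1],(400,350),interpolation=cv2.INTER_CUBIC);b=cv2.resize(c['img'][150:220,260:340,::-1],(400,350),interpolation=cv2.INTER_CUBIC)
cv2.imwrite('pics/23.png',np.hstack([a,b]))
```

```text
t 24.0 dp [ 0.008  0.005 -0.479] turn [ 0.0001 -0.0004  0.0003] at [617.6  25.   59.3] F [ 0.5 -0.5  0. ] w 48.3
```

View pics/23.png

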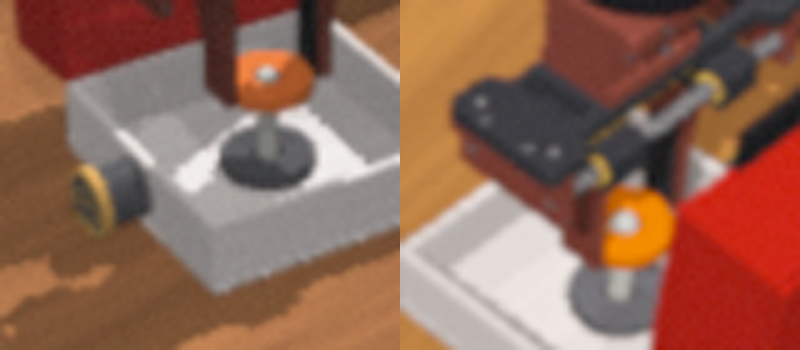

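Orange disc is threaded. Lower, release, lift and go for the blue one at (415.4,-306.5).

Request:
jog_arm:
  steps:
    - {"turn": [0, 0, 0], "dp": [0.008, 0.005, -0.15], "claw": 0.4}
    - {"turn": [0, 0, 0], "dp": [0.008, 0.005, -0.3], "claw": 0.4}
    - {"turn": [0, 0, 0], "dp": [0.008, 0.005, -0.42], "claw": 0.4}
    - {"turn": [0, 0, 0], "dp": [0.008, 0.005, -0.475], "claw": 0.4}
    - {"turn": [0, 0, 0], "dp": [0.008, 0.005, -0.475], "claw": 0.4}
    - {"turn": [0, 0, 0], "dp": [0.008, 0.005, -0.475], "claw": 0.4}

```text
t: 24.57
ee_pos: [618.1, 25.4, 20.9]
orientation: [-1.286, -1.077, 1.08]
ft_force: [0.7, 0.0, 0.8]
width: 48.7
```

Request:
jog_arm:
  steps:
    - {"turn": [0, 0, 0], "dp": [0, 0, 0], "claw": 0.75}
    - {"turn": [0, 0, 0], "dp": [0, 0, 0], "claw": 0.75}
    - {"turn": [0, 0, 0], "dp": [0, 0, 0], "claw": 0.75}
    - {"turn": [0, 0, 0], "dp": [0, 0, 0], "claw": 0.75}
    - {"turn": [0, 0, 0], "dp": [0, 0, 0.4], "claw": 0.75}
    - {"turn": [0, 0, 0], "dp": [0, 0, 0.9], "claw": 0.75}
    - {"turn": [0, 0, 0], "dp": [0, 0, 1], "claw": 0.75}
    - {"turn": [0, 0, 0], "dp": [0, 0, 1], "claw": 0.75}

```text
t: 25.23
ee_pos: [620.6, 25.4, 104.4]
orientation: [-1.29, -1.082, 1.076]
ft_force: [-0.1, 0.4, 0.4]
width: 65.9
```

Run:
```python
from h import *
plan([415.4,-306.5,60],-10)
s=grab('side');c=grab('scene');w=grab('wrist','w24.png')
a=cv2.resize(s['img'][200:270,210:290,::-1],(400,350),interpolation=cv2.INTER_CUBIC);b=cv2.resize(c['img'][150:220,260:340,::-1],(400,350),interpolation=cv2.INTER_CUBIC)
cv2.imwrite('pics/24.png',np.hstack([a,b]))
C=cloud(w);z=C[...,2];r=np.hypot(C[...,0]-618.5,C[...,1]-25)
m=(r<32)&(z>22)&(z<32); P=C[m]; print('ring',np.median(P[:,2]),cv2.minEnclosingCircle(P[:,:2].astype(np.float32)))
```

```text
t 25.2 dp [-2.565 -4.149 -0.556] turn [0.     0.0015 0.0004] at [620.6  25.4 104.4] F [-0.1  0.4  0.4] w 65.9
ring 25.422963669784785 ((618.1968994140625, 25.960628509521484), 24.949682235717773)
```

View pics/24.png

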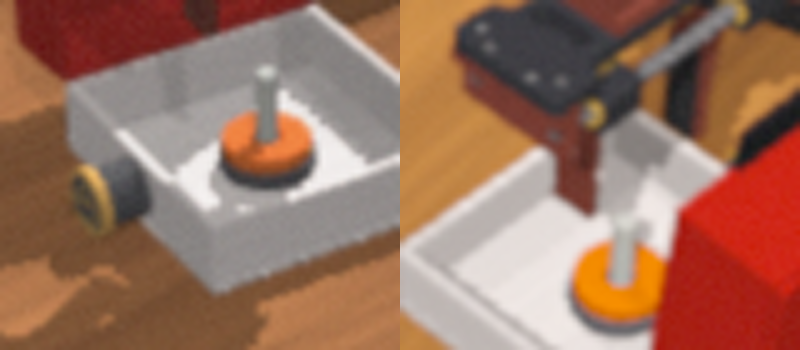

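Request:
jog_arm:
  steps:
    - {"turn": [0, 0.0015, 0], "dp": [-0.3, -0.5, 0], "claw": 0.75}
    - {"turn": [0, 0.0015, 0], "dp": [-0.62, -1, 0], "claw": 0.75}
    - {"turn": [0, 0.0015, 0], "dp": [-0.62, -1, 0], "claw": 0.75}
    - {"turn": [0, 0.0015, 0], "dp": [-0.62, -1, 0], "claw": 0.75}

```text
t: 25.72
ee_pos: [564.5, -56.5, 98.0]
orientation: [-1.28, -1.067, 1.083]
ft_force: [0.3, 0.1, -0.9]
width: 66.1
```

Request:
jog_arm:
  steps:
    - {"turn": [0, 0, 0], "dp": [-0.3, -0.5, 0], "claw": 0.75}
    - {"turn": [0, 0, 0], "dp": [-0.62, -1, 0], "claw": 0.75}
    - {"turn": [0, 0, 0], "dp": [-0.62, -1, 0], "claw": 0.75}
    - {"turn": [0, 0, 0], "dp": [-0.62, -1, 0], "claw": 0.75}

```text
t: 26.05
ee_pos: [513.4, -137.8, 97.0]
orientation: [-1.279, -1.063, 1.082]
ft_force: [0.5, 0.1, 0.4]
width: 66.1
```

Request:
jog_arm:
  steps:
    - {"turn": [0, 0, 0], "dp": [-0.3, -0.5, 0], "claw": 0.75}
    - {"turn": [0, 0, 0], "dp": [-0.62, -1, -0.1], "claw": 0.75}
    - {"turn": [0, 0, 0], "dp": [-0.62, -1, -0.2], "claw": 0.75}
    - {"turn": [0, 0, 0], "dp": [-0.62, -1, -0.2], "claw": 0.75}

```text
t: 26.38
ee_pos: [462.8, -218.5, 79.4]
orientation: [-1.278, -1.06, 1.08]
ft_force: [0.1, 1.2, -0.2]
width: 66.1
```

Request:
jog_arm:
  steps:
    - {"turn": [0, 0, 0], "dp": [-0.3, -0.5, 0], "claw": 0.75}
    - {"turn": [0, 0, 0], "dp": [-0.62, -1, -0.1], "claw": 0.75}
    - {"turn": [0, 0, 0], "dp": [-0.62, -1, -0.3], "claw": 0.75}
    - {"turn": [0, 0, 0], "dp": [-0.62, -1, -0.3], "claw": 0.75}
    - {"turn": [0, 0, 0], "dp": [-0.62, -1, -0.3], "claw": 0.75}
    - {"turn": [0, 0, 0], "dp": [-0.62, -1, -0.3], "claw": 0.75}

```text
t: 26.88
ee_pos: [414.5, -297.3, 55.5]
orientation: [-1.277, -1.061, 1.081]
ft_force: [0.1, 1.0, -0.8]
width: 66.0
```

Run:
```python
from h import *
w=grab('wrist','w25.png')
plan([415.4,-306.5,4.3],-10)
discs(w)
```

```text
t 26.9 dp [ 0.009 -0.114 -0.643] turn [-0.0005 -0.0053  0.0027] at [ 414.6 -297.4   55.8] F [0.5 0.6 0.2] w 66.1
[409. 159.] ztop 8.2 circ [ 383.9 -199.8] 20.1 rgb [211. 161.  80.]
[266. 229.] ztop 10.2 circ [ 415.1 -306.7] 24.9 rgb [ 56. 123. 236.]
```

View pics/w25.png

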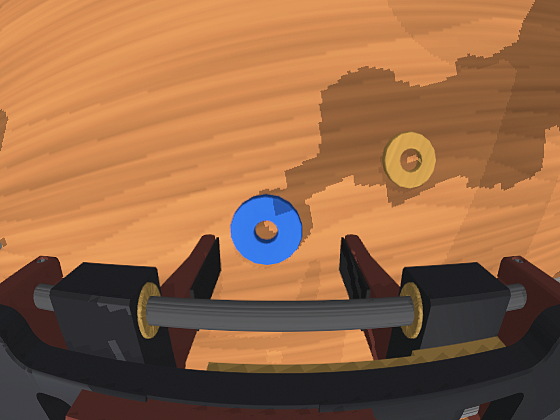

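Blue disc at (415.2,-306.6), image centre (266,229). Grip it.

Request:
jog_arm:
  steps:
    - {"turn": [-0.0005, -0.0053, 0.0027], "dp": [0.008, -0.114, -0.1], "claw": 0.75}
    - {"turn": [-0.0005, -0.0053, 0.0027], "dp": [0.008, -0.114, -0.3], "claw": 0.75}
    - {"turn": [-0.0005, -0.0053, 0.0027], "dp": [0.008, -0.114, -0.5], "claw": 0.75}
    - {"turn": [-0.0005, -0.0053, 0.0027], "dp": [0.008, -0.114, -0.643], "claw": 0.75}
    - {"turn": [-0.0005, -0.0053, 0.0027], "dp": [0.008, -0.114, -0.643], "claw": 0.75}
    - {"turn": [-0.0005, -0.0053, 0.0027], "dp": [0.008, -0.114, -0.643], "claw": 0.75}
    - {"turn": [-0.0005, -0.0053, 0.0027], "dp": [0.008, -0.114, -0.643], "claw": 0.4}
    - {"turn": [-0.0005, -0.0053, 0.0027], "dp": [0.008, -0.114, -0.643], "claw": 0.4}
    - {"turn": [-0.0005, -0.0053, 0.0027], "dp": [0.008, -0.114, -0.643], "claw": 0.4}
    - {"turn": [-0.0005, -0.0053, 0.0027], "dp": [0.008, -0.114, -0.643], "claw": 0.4}
    - {"turn": [-0.0005, -0.0053, 0.0027], "dp": [0.008, -0.114, -0.643], "claw": 0.4}

```text
t: 27.85
ee_pos: [415.8, -306.8, 5.1]
orientation: [-1.288, -1.08, 1.079]
ft_force: [0.0, 2.8, 6.8]
width: 48.1
```

Run:
```python
from h import *
plan([618.3,25.4,90],-10)
```

```text
t 27.9 dp [2.531 4.152 1.062] turn [0.0002 0.0003 0.    ] at [ 415.8 -306.8    5.1] F [0.  2.8 6.8] w 48.1
```

Request:
jog_arm:
  steps:
    - {"turn": [0, 0, 0], "dp": [0, 0, 0.3], "claw": 0.4}
    - {"turn": [0, 0, 0], "dp": [0, 0, 0.7], "claw": 0.4}
    - {"turn": [0, 0, 0], "dp": [0.05, 0.1, 1], "claw": 0.4}
    - {"turn": [0, 0, 0], "dp": [0.3, 0.5, 1], "claw": 0.4}
    - {"turn": [0, 0, 0], "dp": [0.61, 1, 1], "claw": 0.4}
    - {"turn": [0, 0, 0], "dp": [0.61, 1, 1], "claw": 0.4}
    - {"turn": [0, 0, 0], "dp": [0.61, 1, 1], "claw": 0.4}

```text
t: 28.43
ee_pos: [465.5, -225.1, 85.4]
orientation: [-1.287, -1.083, 1.082]
ft_force: [0.2, 0.4, 0.1]
width: 48.2
```

Request:
jog_arm:
  steps:
    - {"turn": [0, 0, 0], "dp": [0.3, 0.5, 0.05], "claw": 0.4}
    - {"turn": [0, 0, 0], "dp": [0.61, 1, 0.1], "claw": 0.4}
    - {"turn": [0, 0, 0], "dp": [0.61, 1, 0.1], "claw": 0.4}

```text
t: 28.68
ee_pos: [516.0, -143.6, 93.7]
orientation: [-1.287, -1.085, 1.082]
ft_force: [0.5, -0.7, -0.8]
width: 48.3
```

Request:
jog_arm:
  steps:
    - {"turn": [0, 0, 0], "dp": [0.3, 0.5, 0], "claw": 0.4}
    - {"turn": [0, 0, 0], "dp": [0.61, 1, 0], "claw": 0.4}
    - {"turn": [0, 0, 0], "dp": [0.61, 1, 0], "claw": 0.4}

```text
t: 28.93
ee_pos: [567.0, -61.5, 93.8]
orientation: [-1.288, -1.087, 1.082]
ft_force: [-0.2, 0.8, 1.4]
width: 48.4
```

Request:
jog_arm:
  steps:
    - {"turn": [0, 0, 0], "dp": [0.3, 0.5, 0], "claw": 0.4}
    - {"turn": [0, 0, 0], "dp": [0.61, 1, 0], "claw": 0.4}
    - {"turn": [0, 0, 0], "dp": [0.61, 1, 0], "claw": 0.4}
    - {"turn": [0, 0, 0], "dp": [0.61, 1, 0], "claw": 0.4}

```text
t: 29.27
ee_pos: [617.1, 19.6, 93.5]
orientation: [-1.287, -1.09, 1.083]
ft_force: [-1.1, -1.1, 0.1]
width: 47.9
```

Run:
```python
from h import *
w=grab('wrist','w26.png')
plan([618.9,25.2,60],-10)
```

```text
t 29.3 dp [ 0.041  0.088 -0.415] turn [ 0.0003  0.0011 -0.0023] at [615.6  18.2  93.2] F [-0.3 -0.5  0.2] w 48.4
```

View pics/w26.png

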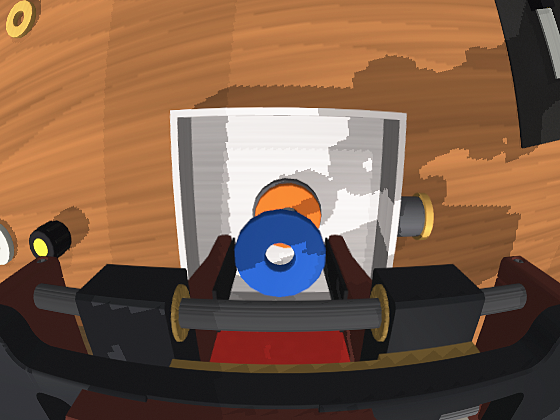

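Request:
jog_arm:
  steps:
    - {"turn": [0, 0.001, -0.0023], "dp": [0.041, 0.088, -0.1], "claw": 0.4}
    - {"turn": [0, 0.001, -0.0023], "dp": [0.041, 0.088, -0.2], "claw": 0.4}
    - {"turn": [0, 0.001, -0.0023], "dp": [0.041, 0.088, -0.2], "claw": 0.4}
    - {"turn": [0, 0.001, -0.0023], "dp": [0.041, 0.088, -0.2], "claw": 0.4}
    - {"turn": [0, 0.001, -0.0023], "dp": [0.041, 0.088, -0.25], "claw": 0.4}
    - {"turn": [0, 0.001, -0.0023], "dp": [0.041, 0.088, -0.3], "claw": 0.4}
    - {"turn": [0, 0.001, -0.0023], "dp": [0.041, 0.088, -0.35], "claw": 0.4}
    - {"turn": [0, 0.001, -0.0023], "dp": [0.041, 0.088, -0.4], "claw": 0.4}
    - {"turn": [0, 0.001, -0.0023], "dp": [0.041, 0.088, -0.41], "claw": 0.4}

```text
t: 30.07
ee_pos: [618.4, 25.1, 59.6]
orientation: [-1.287, -1.079, 1.081]
ft_force: [-1.0, 0.7, -0.2]
width: 48.4
```

Run:
```python
from h import *
plan([618.9,25.2,31.5],-10)
s=grab('side');c=grab('scene')
a=cv2.resize(s['img'][200:270,210:290,::-1],(400,350),interpolation=cv2.INTER_CUBIC);b=cv2.resize(c['img'][150:220,260:340,::-1],(400,350),interpolation=cv2.INTER_CUBIC)
cv2.imwrite('pics/27.png',np.hstack([a,b]))
```

```text
t 30.1 dp [ 0.007  0.001 -0.351] turn [ 0.0003 -0.0002 -0.0001] at [618.4  25.1  59.6] F [-1.   0.7 -0.2] w 48.4
```

View pics/27.png

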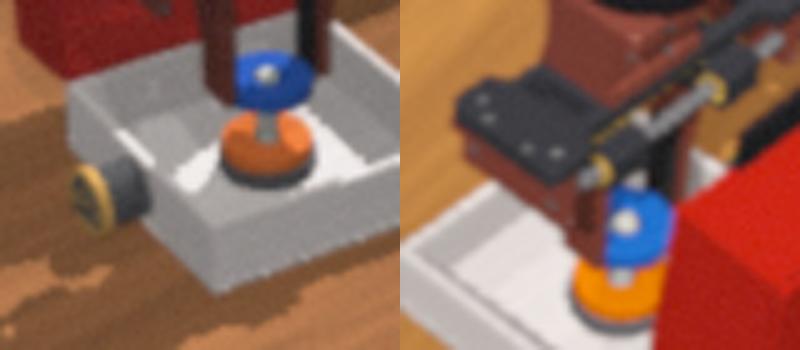

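Request:
jog_arm:
  steps:
    - {"turn": [0, 0, 0], "dp": [0.007, 0, -0.12], "claw": 0.4}
    - {"turn": [0, 0, 0], "dp": [0.007, 0, -0.24], "claw": 0.4}
    - {"turn": [0, 0, 0], "dp": [0.007, 0, -0.33], "claw": 0.4}
    - {"turn": [0, 0, 0], "dp": [0.007, 0, -0.355], "claw": 0.4}
    - {"turn": [0, 0, 0], "dp": [0.007, 0, -0.355], "claw": 0.4}
    - {"turn": [0, 0, 0], "dp": [0.007, 0, -0.355], "claw": 0.4}

```text
t: 30.67
ee_pos: [618.9, 25.2, 31.0]
orientation: [-1.287, -1.079, 1.081]
ft_force: [-0.2, -0.9, -1.0]
width: 48.2
```

Request:
jog_arm:
  steps:
    - {"turn": [0, 0, 0], "dp": [0, 0, 0], "claw": 0.75}
    - {"turn": [0, 0, 0], "dp": [0, 0, 0], "claw": 0.75}
    - {"turn": [0, 0, 0], "dp": [0, 0, 0], "claw": 0.75}
    - {"turn": [0, 0, 0], "dp": [0, 0, 0], "claw": 0.75}
    - {"turn": [0, 0, 0], "dp": [0, 0, 0.4], "claw": 0.75}
    - {"turn": [0, 0, 0], "dp": [0, 0, 0.9], "claw": 0.75}
    - {"turn": [0, 0, 0], "dp": [0, 0, 1], "claw": 0.75}
    - {"turn": [0, 0, 0], "dp": [0, 0, 1], "claw": 0.75}

```text
t: 31.33
ee_pos: [621.4, 25.3, 114.5]
orientation: [-1.291, -1.084, 1.077]
ft_force: [-0.2, 0.0, -0.1]
width: 65.9
```

Run:
```python
from h import *
plan([604.1,-304.3,60],-10)
w=grab('wrist','w28.png')
C=cloud(w);z=C[...,2];r=np.hypot(C[...,0]-618.5,C[...,1]-25)
m=(r<32)&(z>32)&(z<41.5); P=C[m]; print('ring',np.median(P[:,2]),cv2.minEnclosingCircle(P[:,:2].astype(np.float32)))
```

```text
t 31.3 dp [-0.216 -4.12  -0.681] turn [ 0.0003  0.0018 -0.0001] at [621.4  25.3 114.5] F [-0.2  0.  -0.1] w 65.9
ring 35.42786991538573 ((618.5516357421875, 25.798198699951172), 25.001399993896484)
```

Request:
jog_arm:
  steps:
    - {"turn": [0, 0.0015, 0], "dp": [-0.03, -0.5, 0], "claw": 0.75}
    - {"turn": [0, 0.0015, 0], "dp": [-0.05, -1, 0], "claw": 0.75}
    - {"turn": [0, 0.0015, 0], "dp": [-0.05, -1, 0], "claw": 0.75}
    - {"turn": [0, 0.0015, 0], "dp": [-0.05, -1, 0], "claw": 0.75}

```text
t: 31.72
ee_pos: [614.6, -56.4, 110.6]
orientation: [-1.285, -1.073, 1.081]
ft_force: [-0.2, -0.7, -0.3]
width: 66.0
```

Request:
jog_arm:
  steps:
    - {"turn": [0, 0, 0], "dp": [-0.03, -0.5, 0], "claw": 0.75}
    - {"turn": [0, 0, 0], "dp": [-0.05, -1, 0], "claw": 0.75}
    - {"turn": [0, 0, 0], "dp": [-0.05, -1, 0], "claw": 0.75}

```text
t: 31.97
ee_pos: [610.0, -140.4, 109.3]
orientation: [-1.286, -1.07, 1.08]
ft_force: [0.3, -0.1, 1.0]
width: 66.1
```

Request:
jog_arm:
  steps:
    - {"turn": [0, 0, 0], "dp": [-0.03, -0.5, 0], "claw": 0.75}
    - {"turn": [0, 0, 0], "dp": [-0.05, -1, 0], "claw": 0.75}
    - {"turn": [0, 0, 0], "dp": [-0.05, -1, 0], "claw": 0.75}

```text
t: 32.22
ee_pos: [605.7, -224.6, 108.3]
orientation: [-1.288, -1.067, 1.079]
ft_force: [-0.2, -0.5, -0.9]
width: 66.0
```

Request:
jog_arm:
  steps:
    - {"turn": [0, 0, 0], "dp": [-0.03, -0.5, 0], "claw": 0.75}
    - {"turn": [0, 0, 0], "dp": [-0.05, -1, -0.3], "claw": 0.75}
    - {"turn": [0, 0, 0], "dp": [-0.05, -1, -0.6], "claw": 0.75}
    - {"turn": [0, 0, 0], "dp": [-0.05, -1, -0.6], "claw": 0.75}
    - {"turn": [0, 0, 0], "dp": [-0.05, -1, -0.6], "claw": 0.75}

```text
t: 32.63
ee_pos: [600.1, -302.7, 57.8]
orientation: [-1.283, -1.065, 1.079]
ft_force: [-0.2, -0.8, 0.3]
width: 65.7
```

Run:
```python
from h import *
w=grab('wrist','w29.png')
plan([604.1,-304.3,4.5],-10)
discs(w)
```

```text
t 32.7 dp [ 0.035 -0.019 -0.687] turn [ 0.0004 -0.0028  0.0025] at [ 601.3 -302.8   59.4] F [ 1.1 -1.8  0.8] w 65.9
[ 39. 100.] ztop 10.3 circ [ 466.2 -473.1] 25.8 rgb [254. 156.  60.]
[423. 217.] ztop 32.3 circ [ 609.1 -203. ] 17.1 rgb [37. 36. 42.]
[278. 232.] ztop 10.1 circ [ 604.7 -304.6] 24.9 rgb [253. 253. 249.]
[ 74. 233.] ztop 24.9 circ [ 591.1 -472.2] 47.9 rgb [ 30.   69.  136.5]
[552. 246.] ztop 25.5 circ [669.2 -65. ] 14.3 rgb [181. 176. 174.]
[256. 347.] ztop 10.0 circ [ 698.7 -340.9] 25.0 rgb [252. 147.  56.]
[359. 351.] ztop 28.4 circ [ 714.4 -257. ] 7.2 rgb [92. 73. 49.]
```

View pics/w29.png

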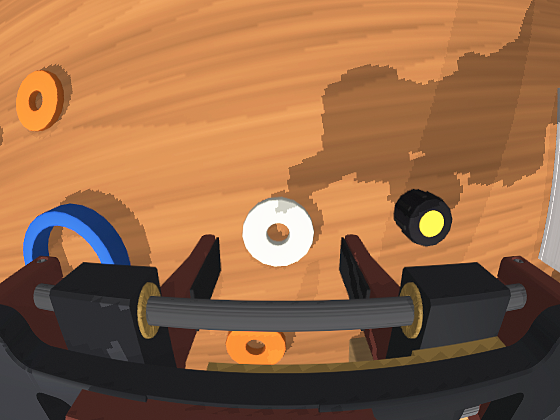

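View pics/w28.png

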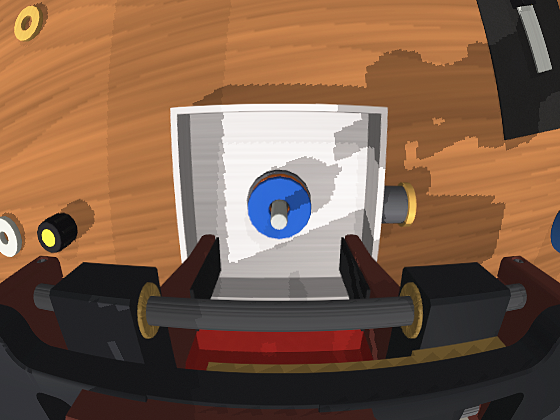

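Request:
jog_arm:
  steps:
    - {"turn": [0.0004, -0.0028, 0.0025], "dp": [0.04, -0.022, -0.15], "claw": 0.75}
    - {"turn": [0.0004, -0.0028, 0.0025], "dp": [0.04, -0.022, -0.35], "claw": 0.75}
    - {"turn": [0.0004, -0.0028, 0.0025], "dp": [0.04, -0.022, -0.55], "claw": 0.75}
    - {"turn": [0.0004, -0.0028, 0.0025], "dp": [0.04, -0.022, -0.68], "claw": 0.75}
    - {"turn": [0.0004, -0.0028, 0.0025], "dp": [0.04, -0.022, -0.68], "claw": 0.75}
    - {"turn": [0.0004, -0.0028, 0.0025], "dp": [0.04, -0.022, -0.68], "claw": 0.75}
    - {"turn": [0.0004, -0.0028, 0.0025], "dp": [0.04, -0.022, -0.68], "claw": 0.4}
    - {"turn": [0.0004, -0.0028, 0.0025], "dp": [0.04, -0.022, -0.68], "claw": 0.4}
    - {"turn": [0.0004, -0.0028, 0.0025], "dp": [0.04, -0.022, -0.68], "claw": 0.4}
    - {"turn": [0.0004, -0.0028, 0.0025], "dp": [0.04, -0.022, -0.68], "claw": 0.4}
    - {"turn": [0.0004, -0.0028, 0.0025], "dp": [0.04, -0.022, -0.68], "claw": 0.4}

```text
t: 33.6
ee_pos: [605.0, -304.8, 5.8]
orientation: [-1.288, -1.08, 1.079]
ft_force: [-0.5, -0.0, 2.9]
width: 48.8
```

Run:
```python
from h import *
plan([618.3,25.4,90],-10)
```

```text
t 33.6 dp [0.166 4.128 1.053] turn [0.0002 0.0004 0.    ] at [ 605.  -304.8    5.8] F [-0.5 -0.   2.9] w 48.8
```

Request:
jog_arm:
  steps:
    - {"turn": [0, 0, 0], "dp": [0, 0, 0.3], "claw": 0.4}
    - {"turn": [0, 0, 0], "dp": [0, 0, 0.7], "claw": 0.4}
    - {"turn": [0, 0, 0], "dp": [0, 0.1, 1], "claw": 0.4}
    - {"turn": [0, 0, 0], "dp": [0, 0.5, 1], "claw": 0.4}
    - {"turn": [0, 0, 0], "dp": [0.04, 1, 1], "claw": 0.4}
    - {"turn": [0, 0, 0], "dp": [0.04, 1, 1], "claw": 0.4}
    - {"turn": [0, 0, 0], "dp": [0.04, 1, 1], "claw": 0.4}

```text
t: 34.18
ee_pos: [608.3, -223.1, 86.2]
orientation: [-1.287, -1.082, 1.082]
ft_force: [-0.8, 0.2, 0.5]
width: 48.1
```

Request:
jog_arm:
  steps:
    - {"turn": [0, 0, 0], "dp": [0.02, 0.5, 0.05], "claw": 0.4}
    - {"turn": [0, 0, 0], "dp": [0.04, 1, 0.1], "claw": 0.4}
    - {"turn": [0, 0, 0], "dp": [0.04, 1, 0.1], "claw": 0.4}

```text
t: 34.43
ee_pos: [611.6, -139.0, 94.5]
orientation: [-1.284, -1.085, 1.083]
ft_force: [-0.0, -0.2, -0.8]
width: 47.8
```

Request:
jog_arm:
  steps:
    - {"turn": [0, 0, 0], "dp": [0.02, 0.5, 0], "claw": 0.4}
    - {"turn": [0, 0, 0], "dp": [0.04, 1, 0], "claw": 0.4}
    - {"turn": [0, 0, 0], "dp": [0.04, 1, 0], "claw": 0.4}

```text
t: 34.68
ee_pos: [615.0, -54.7, 94.4]
orientation: [-1.282, -1.087, 1.084]
ft_force: [0.5, -0.2, -1.0]
width: 48.3
```

Request:
jog_arm:
  steps:
    - {"turn": [0, 0, 0], "dp": [0.02, 0.5, 0], "claw": 0.4}
    - {"turn": [0, 0, 0], "dp": [0.04, 1, 0], "claw": 0.4}
    - {"turn": [0, 0, 0], "dp": [0.04, 1, 0], "claw": 0.4}
    - {"turn": [0, 0, 0], "dp": [0.04, 1, 0], "claw": 0.4}

```text
t: 35.02
ee_pos: [618.6, 26.0, 94.3]
orientation: [-1.281, -1.089, 1.087]
ft_force: [-0.2, -0.6, 0.5]
width: 48.2
```

Run:
```python
from h import *
w=grab('wrist','w30.png')
plan([618.3,25.4,60],-10)
```

```text
t 35.1 dp [-0.002  0.009 -0.428] turn [-0.0005  0.0002 -0.0031] at [618.5  24.7  94.3] F [-0.1  0.   0.4] w 47.9
```

View pics/w30.png

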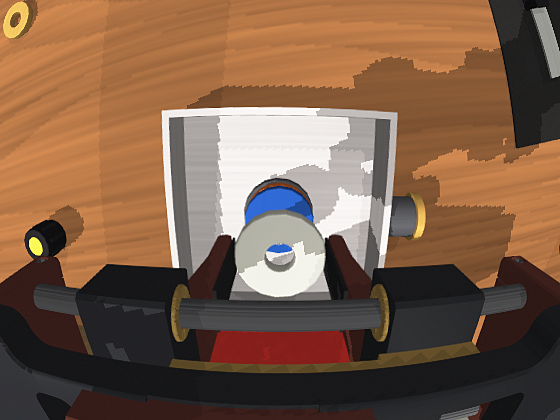

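Request:
jog_arm:
  steps:
    - {"turn": [0, 0, -0.003], "dp": [0.002, 0.008, -0.1], "claw": 0.4}
    - {"turn": [0, 0, -0.003], "dp": [0.002, 0.008, -0.18], "claw": 0.4}
    - {"turn": [0, 0, -0.003], "dp": [0.002, 0.008, -0.18], "claw": 0.4}
    - {"turn": [0, 0, -0.003], "dp": [0.002, 0.008, -0.18], "claw": 0.4}
    - {"turn": [0, 0, -0.003], "dp": [0.002, 0.008, -0.25], "claw": 0.4}
    - {"turn": [0, 0, -0.003], "dp": [0.002, 0.008, -0.3], "claw": 0.4}
    - {"turn": [0, 0, -0.003], "dp": [0.002, 0.008, -0.35], "claw": 0.4}
    - {"turn": [0, 0, -0.003], "dp": [0.002, 0.008, -0.4], "claw": 0.4}
    - {"turn": [0, 0, -0.003], "dp": [0.002, 0.008, -0.41], "claw": 0.4}

```text
t: 35.82
ee_pos: [618.1, 25.4, 60.5]
orientation: [-1.285, -1.08, 1.079]
ft_force: [-1.2, 0.8, -0.8]
width: 47.9
```

Run:
```python
from h import *
plan([618.6,25.3,41.8],-10)
s=grab('side');c=grab('scene')
a=cv2.resize(s['img'][200:270,210:290,::-1],(400,350),interpolation=cv2.INTER_CUBIC);b=cv2.resize(c['img'][150:220,260:340,::-1],(400,350),interpolation=cv2.INTER_CUBIC)
cv2.imwrite('pics/31.png',np.hstack([a,b]))
```

```text
t 35.8 dp [ 0.006 -0.001 -0.234] turn [-0.0005 -0.0002 -0.0001] at [618.1  25.4  60.5] F [-1.2  0.8 -0.8] w 47.9
```

View pics/31.png

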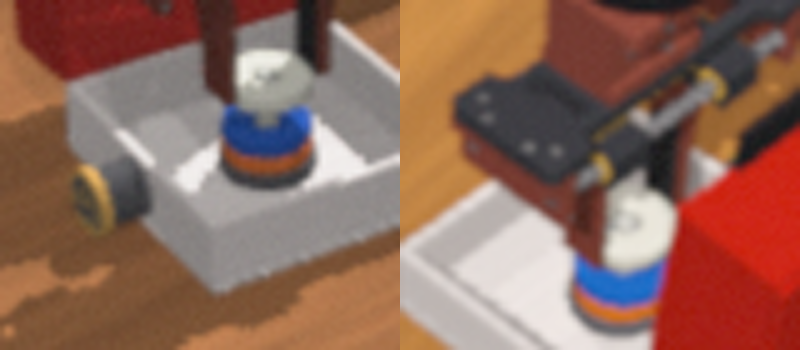

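Request:
jog_arm:
  steps:
    - {"turn": [0, 0, 0], "dp": [0.006, 0, -0.08], "claw": 0.4}
    - {"turn": [0, 0, 0], "dp": [0.006, 0, -0.16], "claw": 0.4}
    - {"turn": [0, 0, 0], "dp": [0.006, 0, -0.22], "claw": 0.4}
    - {"turn": [0, 0, 0], "dp": [0.006, 0, -0.232], "claw": 0.4}
    - {"turn": [0, 0, 0], "dp": [0.006, 0, -0.232], "claw": 0.4}
    - {"turn": [0, 0, 0], "dp": [0.006, 0, -0.232], "claw": 0.4}

```text
t: 36.42
ee_pos: [618.8, 25.4, 42.2]
orientation: [-1.285, -1.08, 1.079]
ft_force: [-0.0, 0.1, 0.5]
width: 48.5
```

Request:
jog_arm:
  steps:
    - {"turn": [0, 0, 0], "dp": [0, 0, 0], "claw": 0.7}
    - {"turn": [0, 0, 0], "dp": [0, 0, 0], "claw": 0.7}
    - {"turn": [0, 0, 0], "dp": [0, 0, 0], "claw": 0.7}
    - {"turn": [0, 0, 0], "dp": [0, 0, 0], "claw": 0.7}
    - {"turn": [0, 0, 0], "dp": [0, 0, 0.4], "claw": 0.7}
    - {"turn": [0, 0, 0], "dp": [0, 0, 0.9], "claw": 0.7}
    - {"turn": [0, 0, 0], "dp": [0, 0, 1], "claw": 0.7}
    - {"turn": [0, 0, 0], "dp": [0, 0, 1], "claw": 0.7}

```text
t: 37.08
ee_pos: [621.2, 25.5, 125.8]
orientation: [-1.289, -1.085, 1.076]
ft_force: [0.4, -0.2, 0.3]
width: 61.4
```

Run:
```python
from h import *
plan([384,-199.8,60],-10)
w=grab('wrist','w32.png')
C=cloud(w);z=C[...,2];r=np.hypot(C[...,0]-618.5,C[...,1]-25)
m=(r<32)&(z>40)&(z<51); P=C[m]; print('ring',np.median(P[:,2]),cv2.minEnclosingCircle(P[:,:2].astype(np.float32)))
```

```text
t 37.1 dp [-2.965 -2.816 -0.822] turn [-0.0005  0.002  -0.0001] at [621.2  25.5 125.8] F [ 0.4 -0.2  0.3] w 61.4
ring 45.43607871356518 ((618.7940673828125, 25.968168258666992), 25.078474044799805)
```

Request:
jog_arm:
  steps:
    - {"turn": [0, 0.0015, 0], "dp": [-0.5, -0.5, 0], "claw": 0.65}
    - {"turn": [0, 0.0015, 0], "dp": [-0.98, -0.93, 0], "claw": 0.65}
    - {"turn": [0, 0.0015, 0], "dp": [-0.98, -0.93, 0], "claw": 0.65}
    - {"turn": [0, 0.0015, 0], "dp": [-0.98, -0.93, 0], "claw": 0.65}

```text
t: 37.47
ee_pos: [535.8, -50.9, 121.4]
orientation: [-1.28, -1.072, 1.082]
ft_force: [0.5, -0.5, -1.0]
width: 57.2
```

Request:
jog_arm:
  steps:
    - {"turn": [0, 0, 0], "dp": [-0.5, -0.5, 0], "claw": 0.65}
    - {"turn": [0, 0, 0], "dp": [-0.98, -0.93, 0], "claw": 0.65}
    - {"turn": [0, 0, 0], "dp": [-0.98, -0.93, 0], "claw": 0.65}
    - {"turn": [0, 0, 0], "dp": [-0.98, -0.93, 0], "claw": 0.65}

```text
t: 37.8
ee_pos: [452.5, -126.6, 119.6]
orientation: [-1.276, -1.066, 1.082]
ft_force: [-0.3, -0.3, -0.8]
width: 57.2
```

Request:
jog_arm:
  steps:
    - {"turn": [0, 0, 0], "dp": [-0.5, -0.5, 0], "claw": 0.65}
    - {"turn": [0, 0, 0], "dp": [-0.95, -0.9, -0.3], "claw": 0.65}
    - {"turn": [0, 0, 0], "dp": [-0.95, -0.9, -0.5], "claw": 0.65}
    - {"turn": [0, 0, 0], "dp": [-0.95, -0.9, -0.6], "claw": 0.65}
    - {"turn": [0, 0, 0], "dp": [-0.95, -0.9, -0.6], "claw": 0.65}
    - {"turn": [0, 0, 0], "dp": [-0.95, -0.9, -0.6], "claw": 0.65}

```text
t: 38.3
ee_pos: [377.0, -198.3, 70.9]
orientation: [-1.275, -1.066, 1.082]
ft_force: [0.9, 0.3, -0.1]
width: 57.1
```

Run:
```python
from h import *
w=grab('wrist','w33.png')
plan([384,-199.8,4.5],-10)
discs(w)
```

```text
t 38.4 dp [ 0.078 -0.018 -0.838] turn [-0.001  -0.0046  0.0013] at [ 377.7 -198.4   71.5] F [ 0.4  0.  -0.3] w 56.9
[279. 228.] ztop 8.2 circ [ 384.  -199.4] 20.0 rgb [253. 229. 118.]
```

View pics/w33.png

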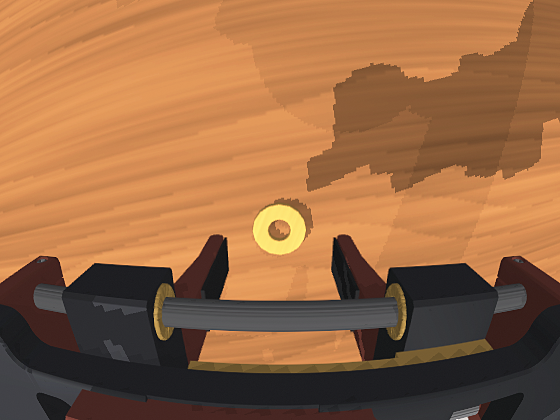

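View pics/w32.png

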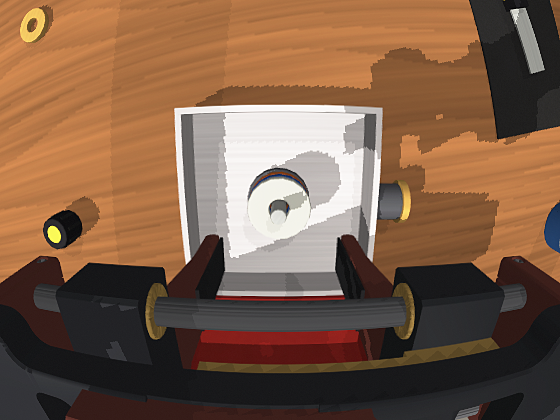

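Clamp at (384,-199.5), image (279,228). White disc sits flat with its top at 45.4 mm. Grip the clamp.

Request:
jog_arm:
  steps:
    - {"turn": [-0.001, -0.0046, 0.0013], "dp": [0.078, -0.014, -0.3], "claw": 0.65}
    - {"turn": [-0.001, -0.0046, 0.0013], "dp": [0.078, -0.014, -0.6], "claw": 0.65}
    - {"turn": [-0.001, -0.0046, 0.0013], "dp": [0.078, -0.014, -0.83], "claw": 0.65}
    - {"turn": [-0.001, -0.0046, 0.0013], "dp": [0.078, -0.014, -0.838], "claw": 0.65}
    - {"turn": [-0.001, -0.0046, 0.0013], "dp": [0.078, -0.014, -0.838], "claw": 0.65}
    - {"turn": [-0.001, -0.0046, 0.0013], "dp": [0.078, -0.014, -0.838], "claw": 0.65}
    - {"turn": [-0.001, -0.0046, 0.0013], "dp": [0.078, -0.014, -0.838], "claw": 0.3}
    - {"turn": [-0.001, -0.0046, 0.0013], "dp": [0.078, -0.014, -0.838], "claw": 0.3}
    - {"turn": [-0.001, -0.0046, 0.0013], "dp": [0.078, -0.014, -0.838], "claw": 0.3}
    - {"turn": [-0.001, -0.0046, 0.0013], "dp": [0.078, -0.014, -0.838], "claw": 0.3}
    - {"turn": [-0.001, -0.0046, 0.0013], "dp": [0.078, -0.014, -0.838], "claw": 0.3}
    - {"turn": [-0.001, -0.0046, 0.0013], "dp": [0.078, -0.014, -0.838], "claw": 0.3}

```text
t: 39.35
ee_pos: [384.6, -199.8, 5.3]
orientation: [-1.288, -1.08, 1.079]
ft_force: [0.4, 1.7, 7.6]
width: 37.8
```

Run:
```python
from h import *
plan([618.3,25.4,90],-10)
```

```text
t 39.4 dp [2.921 2.815 1.059] turn [0.0003 0.0005 0.    ] at [ 384.6 -199.8    5.3] F [0.4 1.7 7.6] w 37.8
```

Request:
jog_arm:
  steps:
    - {"turn": [0, 0, 0], "dp": [0, 0, 0.3], "claw": 0.3}
    - {"turn": [0, 0, 0], "dp": [0, 0, 0.7], "claw": 0.3}
    - {"turn": [0, 0, 0], "dp": [0.1, 0.1, 1], "claw": 0.3}
    - {"turn": [0, 0, 0], "dp": [0.5, 0.5, 1], "claw": 0.3}
    - {"turn": [0, 0, 0], "dp": [0.97, 0.93, 1], "claw": 0.3}
    - {"turn": [0, 0, 0], "dp": [0.97, 0.93, 1], "claw": 0.3}
    - {"turn": [0, 0, 0], "dp": [0.97, 0.93, 1], "claw": 0.3}

```text
t: 39.93
ee_pos: [464.7, -124.0, 85.9]
orientation: [-1.289, -1.084, 1.081]
ft_force: [0.0, -0.2, 0.6]
width: 37.9
```

Request:
jog_arm:
  steps:
    - {"turn": [0, 0, 0], "dp": [0.5, 0.5, 0.05], "claw": 0.3}
    - {"turn": [0, 0, 0], "dp": [0.97, 0.93, 0.1], "claw": 0.3}
    - {"turn": [0, 0, 0], "dp": [0.97, 0.93, 0.1], "claw": 0.3}
    - {"turn": [0, 0, 0], "dp": [0.97, 0.93, 0.1], "claw": 0.3}

```text
t: 40.27
ee_pos: [545.6, -47.9, 94.4]
orientation: [-1.29, -1.089, 1.081]
ft_force: [0.2, -0.4, -0.2]
width: 38.0
```

Request:
jog_arm:
  steps:
    - {"turn": [0, 0, 0], "dp": [0.5, 0.5, 0], "claw": 0.3}
    - {"turn": [0, 0, 0], "dp": [0.96, 0.92, 0], "claw": 0.3}
    - {"turn": [0, 0, 0], "dp": [0.96, 0.92, 0], "claw": 0.3}
    - {"turn": [0, 0, 0], "dp": [0.96, 0.92, 0], "claw": 0.3}
    - {"turn": [0, 0, 0], "dp": [0.96, 0.92, 0], "claw": 0.3}

```text
t: 40.68
ee_pos: [621.3, 25.1, 93.6]
orientation: [-1.289, -1.088, 1.083]
ft_force: [-0.1, -0.3, -1.1]
width: 37.9
```

Run:
```python
from h import *
w=grab('wrist','w34.png')
plan([618.3,25.4,75],-10)
```

```text
t 40.7 dp [-0.026  0.012 -0.231] turn [ 0.0006  0.0013 -0.0019] at [620.4  24.4  93.5] F [-0.7 -0.4 -0.3] w 38.0
```

View pics/w34.png

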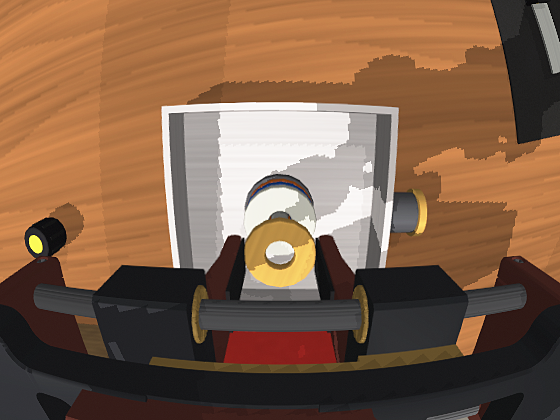

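Request:
jog_arm:
  steps:
    - {"turn": [0.0006, 0.0013, -0.002], "dp": [-0.018, 0.009, -0.1], "claw": 0.3}
    - {"turn": [0.0006, 0.0013, -0.002], "dp": [-0.018, 0.009, -0.18], "claw": 0.3}
    - {"turn": [0.0006, 0.0013, -0.002], "dp": [-0.018, 0.009, -0.18], "claw": 0.3}
    - {"turn": [0.0006, 0.0013, -0.002], "dp": [-0.018, 0.009, -0.18], "claw": 0.3}
    - {"turn": [0.0006, 0.0013, -0.002], "dp": [-0.018, 0.009, -0.25], "claw": 0.3}
    - {"turn": [0.0006, 0.0013, -0.002], "dp": [-0.018, 0.009, -0.3], "claw": 0.3}
    - {"turn": [0.0006, 0.0013, -0.002], "dp": [-0.018, 0.009, -0.35], "claw": 0.3}
    - {"turn": [0.0006, 0.0013, -0.002], "dp": [-0.018, 0.009, -0.4], "claw": 0.3}
    - {"turn": [0.0006, 0.0013, -0.002], "dp": [-0.018, 0.009, -0.41], "claw": 0.3}

```text
t: 41.48
ee_pos: [618.5, 25.2, 59.8]
orientation: [-1.286, -1.079, 1.08]
ft_force: [-0.5, 1.1, -1.4]
width: 37.8
```

Run:
```python
from h import *
plan([618.9,25.1,51.6],-10)
s=grab('side');c=grab('scene')
a=cv2.resize(s['img'][200:270,210:290,::-1],(400,350),interpolation=cv2.INTER_CUBIC);b=cv2.resize(c['img'][150:220,260:340,::-1],(400,350),interpolation=cv2.INTER_CUBIC)
cv2.imwrite('pics/35.png',np.hstack([a,b]))
```

```text
t 41.5 dp [ 0.005 -0.001 -0.102] turn [ 0.     -0.0003  0.0001] at [618.5  25.2  59.8] F [-0.5  1.1 -1.4] w 37.8
```

View pics/35.png

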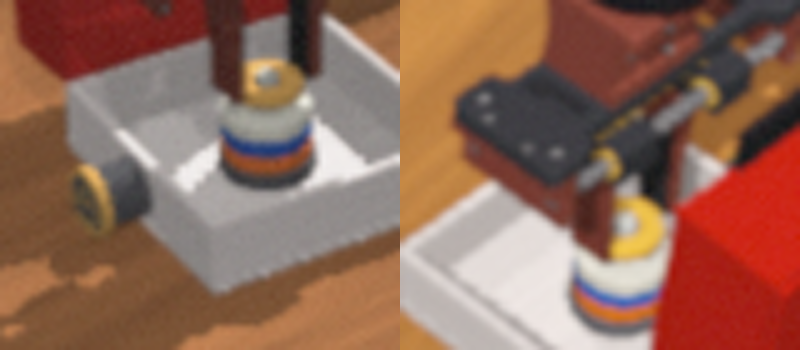

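Request:
jog_arm:
  steps:
    - {"turn": [0, 0, 0], "dp": [0.005, 0, -0.05], "claw": 0.3}
    - {"turn": [0, 0, 0], "dp": [0.005, 0, -0.09], "claw": 0.3}
    - {"turn": [0, 0, 0], "dp": [0.005, 0, -0.102], "claw": 0.3}
    - {"turn": [0, 0, 0], "dp": [0.005, 0, -0.102], "claw": 0.3}
    - {"turn": [0, 0, 0], "dp": [0.005, 0, -0.102], "claw": 0.3}

```text
t: 42.0
ee_pos: [619.1, 25.3, 52.0]
orientation: [-1.286, -1.079, 1.08]
ft_force: [-0.3, 1.1, -0.8]
width: 38.2
```

Request:
jog_arm:
  steps:
    - {"turn": [0, 0, 0], "dp": [0, 0, 0], "claw": 0.6}
    - {"turn": [0, 0, 0], "dp": [0, 0, 0], "claw": 0.6}
    - {"turn": [0, 0, 0], "dp": [0, 0, 0], "claw": 0.6}
    - {"turn": [0, 0, 0], "dp": [0, 0, 0], "claw": 0.6}
    - {"turn": [0, 0, 0], "dp": [0, 0, 0.4], "claw": 0.6}
    - {"turn": [0, 0, 0], "dp": [0, 0, 0.9], "claw": 0.6}
    - {"turn": [0, 0, 0], "dp": [0, 0, 1], "claw": 0.6}
    - {"turn": [0, 0, 0], "dp": [0, 0, 1], "claw": 0.6}

```text
t: 42.67
ee_pos: [621.6, 25.3, 135.6]
orientation: [-1.291, -1.084, 1.076]
ft_force: [-0.2, 0.4, 0.2]
width: 53.0
```

Run:
```python
from h import *
plan([609,-203,60],-10)
w=grab('wrist','w36.png')
C=cloud(w);z=C[...,2];r=np.hypot(C[...,0]-618.5,C[...,1]-25)
m=(r<32)&(z>49)&(z<57); P=C[m]; print('ring',np.median(P[:,2]),cv2.minEnclosingCircle(P[:,:2].astype(np.float32)))
m=(r<20)&(z>63)&(z<72); P=C[m]; print('tip',cv2.minEnclosingCircle(P[:,:2].astype(np.float32)))
```

```text
t 42.7 dp [-0.157 -2.854 -0.945] turn [-0.      0.002   0.0001] at [621.6  25.3 135.6] F [-0.2  0.4  0.2] w 53.0
ring 53.38757882673812 ((618.5060424804688, 25.95856285095215), 20.032060623168945)
tip ((618.566162109375, 25.499008178710938), 5.761735916137695)
```

Request:
jog_arm:
  steps:
    - {"turn": [0, 0.0015, 0], "dp": [-0.02, -0.5, 0], "claw": 0.6}
    - {"turn": [0, 0.0015, 0], "dp": [-0.04, -0.95, 0], "claw": 0.6}
    - {"turn": [0, 0.0015, 0], "dp": [-0.04, -0.95, 0], "claw": 0.6}
    - {"turn": [0, 0.0015, 0], "dp": [-0.04, -0.95, 0], "claw": 0.6}

```text
t: 43.05
ee_pos: [615.6, -52.1, 131.6]
orientation: [-1.284, -1.074, 1.08]
ft_force: [0.1, -0.1, 0.7]
width: 52.4
```

Request:
jog_arm:
  steps:
    - {"turn": [0, 0, 0], "dp": [-0.02, -0.5, 0], "claw": 0.6}
    - {"turn": [0, 0, 0], "dp": [-0.04, -0.95, 0], "claw": 0.6}
    - {"turn": [0, 0, 0], "dp": [-0.04, -0.95, 0], "claw": 0.6}
    - {"turn": [0, 0, 0], "dp": [-0.04, -0.95, 0], "claw": 0.6}

```text
t: 43.38
ee_pos: [611.8, -128.3, 130.4]
orientation: [-1.284, -1.071, 1.078]
ft_force: [-1.1, -0.0, 0.1]
width: 52.7
```

Request:
jog_arm:
  steps:
    - {"turn": [0, 0, 0], "dp": [-0.02, -0.5, 0], "claw": 0.6}
    - {"turn": [0, 0, 0], "dp": [-0.04, -0.92, -0.1], "claw": 0.6}
    - {"turn": [0, 0, 0], "dp": [-0.04, -0.92, -0.4], "claw": 0.6}
    - {"turn": [0, 0, 0], "dp": [-0.04, -0.92, -0.6], "claw": 0.6}
    - {"turn": [0, 0, 0], "dp": [-0.04, -0.92, -0.6], "claw": 0.6}
    - {"turn": [0, 0, 0], "dp": [-0.04, -0.92, -0.6], "claw": 0.6}

```text
t: 43.88
ee_pos: [607.8, -199.9, 81.1]
orientation: [-1.28, -1.07, 1.08]
ft_force: [0.6, 0.7, 1.0]
width: 52.9
```

Run:
```python
from h import *
w=grab('wrist','w37.png')
plan([609,-203,8],-10)
discs(w)
```

```text
t 43.9 dp [ 0.003 -0.034 -0.928] turn [-0.0006 -0.0024  0.0013] at [ 608.8 -200.3   82.2] F [ 0.1 -0.5 -0.1] w 52.4
[275. 224.] ztop 32.4 circ [ 609.2 -202.9] 16.9 rgb [49. 47. 51.]
[ 25. 232.] ztop 24.8 circ [ 579.9 -443.3] 30.0 rgb [ 25.  54. 108.]
[456. 250.] ztop 40.1 circ [654.2 -60.2] 13.1 rgb [189. 183. 180.]
[  3. 272.] ztop 16.6 circ [ 622.1 -507.6] 4.3 rgb [ 23.  52. 103.]
[289. 347.] ztop 41.1 circ [ 717.  -211.1] 51.9 rgb [95. 75. 51.]
```

View pics/w37.png

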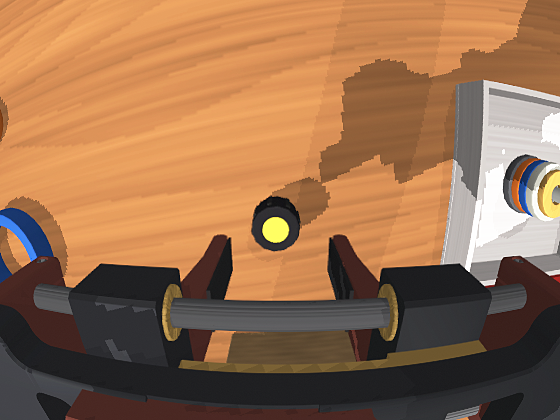

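View pics/w36.png

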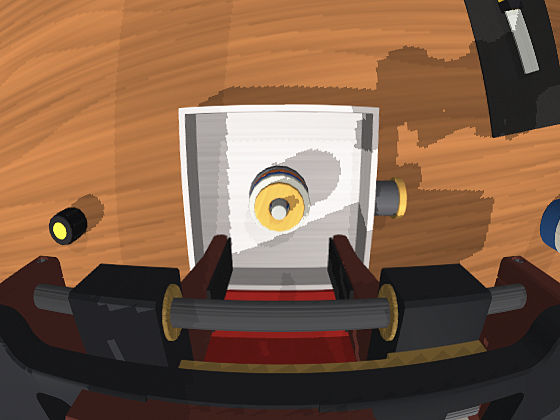

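Request:
jog_arm:
  steps:
    - {"turn": [-0.0006, -0.0024, 0.0013], "dp": [0.005, -0.033, -0.2], "claw": 0.6}
    - {"turn": [-0.0006, -0.0024, 0.0013], "dp": [0.005, -0.033, -0.5], "claw": 0.6}
    - {"turn": [-0.0006, -0.0024, 0.0013], "dp": [0.005, -0.033, -0.75], "claw": 0.6}
    - {"turn": [-0.0006, -0.0024, 0.0013], "dp": [0.005, -0.033, -0.928], "claw": 0.6}
    - {"turn": [-0.0006, -0.0024, 0.0013], "dp": [0.005, -0.033, -0.928], "claw": 0.6}
    - {"turn": [-0.0006, -0.0024, 0.0013], "dp": [0.005, -0.033, -0.928], "claw": 0.6}
    - {"turn": [-0.0006, -0.0024, 0.0013], "dp": [0.005, -0.033, -0.928], "claw": 0.2}
    - {"turn": [-0.0006, -0.0024, 0.0013], "dp": [0.005, -0.033, -0.928], "claw": 0.2}
    - {"turn": [-0.0006, -0.0024, 0.0013], "dp": [0.005, -0.033, -0.928], "claw": 0.2}
    - {"turn": [-0.0006, -0.0024, 0.0013], "dp": [0.005, -0.033, -0.928], "claw": 0.2}
    - {"turn": [-0.0006, -0.0024, 0.0013], "dp": [0.005, -0.033, -0.928], "claw": 0.2}
    - {"turn": [-0.0006, -0.0024, 0.0013], "dp": [0.005, -0.033, -0.928], "claw": 0.2}

```text
t: 44.93
ee_pos: [610.0, -203.2, 9.2]
orientation: [-1.288, -1.081, 1.079]
ft_force: [-0.0, 0.7, 5.7]
width: 33.6
```

Run:
```python
from h import *
plan([618.3,25.4,90],-10)
```

```text
t 44.9 dp [0.103 2.858 1.009] turn [ 0.0002  0.0006 -0.    ] at [ 610.  -203.2    9.2] F [-0.   0.7  5.7] w 33.6
```

Request:
jog_arm:
  steps:
    - {"turn": [0, 0, 0], "dp": [0, 0, 0.3], "claw": 0.2}
    - {"turn": [0, 0, 0], "dp": [0, 0, 0.7], "claw": 0.2}
    - {"turn": [0, 0, 0], "dp": [0, 0.1, 1], "claw": 0.2}
    - {"turn": [0, 0, 0], "dp": [0.02, 0.5, 1], "claw": 0.2}
    - {"turn": [0, 0, 0], "dp": [0.04, 0.95, 1], "claw": 0.2}
    - {"turn": [0, 0, 0], "dp": [0.04, 0.95, 1], "claw": 0.2}
    - {"turn": [0, 0, 0], "dp": [0.04, 0.95, 1], "claw": 0.2}

```text
t: 45.52
ee_pos: [613.2, -125.8, 89.6]
orientation: [-1.287, -1.083, 1.081]
ft_force: [0.3, 0.3, -0.7]
width: 33.7
```

Request:
jog_arm:
  steps:
    - {"turn": [0, 0, 0], "dp": [0.02, 0.5, 0.1], "claw": 0.2}
    - {"turn": [0, 0, 0], "dp": [0.04, 0.95, 0.2], "claw": 0.2}
    - {"turn": [0, 0, 0], "dp": [0.04, 0.95, 0.2], "claw": 0.2}
    - {"turn": [0, 0, 0], "dp": [0.04, 0.95, 0.2], "claw": 0.2}

```text
t: 45.85
ee_pos: [616.8, -49.3, 105.9]
orientation: [-1.287, -1.085, 1.083]
ft_force: [0.8, 0.5, -0.7]
width: 33.4
```

Request:
jog_arm:
  steps:
    - {"turn": [0, 0, 0], "dp": [0.02, 0.5, 0], "claw": 0.2}
    - {"turn": [0, 0, 0], "dp": [0.04, 0.93, 0], "claw": 0.2}
    - {"turn": [0, 0, 0], "dp": [0.04, 0.93, 0], "claw": 0.2}
    - {"turn": [0, 0, 0], "dp": [0.04, 0.93, 0], "claw": 0.2}
    - {"turn": [0, 0, 0], "dp": [0.04, 0.93, 0], "claw": 0.2}

```text
t: 46.27
ee_pos: [619.9, 23.5, 105.5]
orientation: [-1.288, -1.084, 1.083]
ft_force: [-0.8, 0.3, 0.7]
width: 34.0
```

Run:
```python
from h import *
w=grab('wrist','w38.png')
plan([618.3,25.4,80],-10)
```

```text
t 46.3 dp [-0.02   0.027 -0.319] turn [ 0.0005  0.0007 -0.0012] at [619.9  23.2 105.6] F [-0.5 -0.1 -0.3] w 33.4
```

View pics/w38.png

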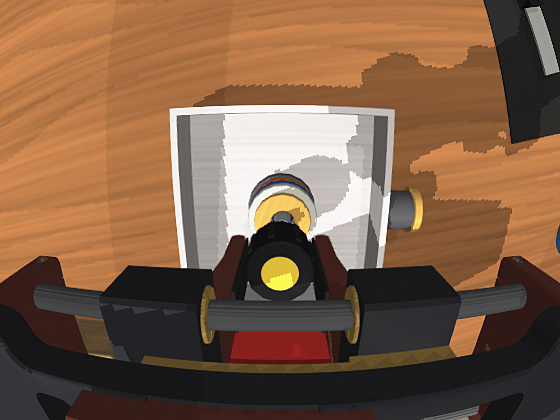

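Request:
jog_arm:
  steps:
    - {"turn": [0.0005, 0.0007, -0.0012], "dp": [-0.009, 0.024, -0.15], "claw": 0.2}
    - {"turn": [0.0005, 0.0007, -0.0012], "dp": [-0.009, 0.024, -0.29], "claw": 0.2}
    - {"turn": [0.0005, 0.0007, -0.0012], "dp": [-0.009, 0.024, -0.29], "claw": 0.2}
    - {"turn": [0.0005, 0.0007, -0.0012], "dp": [-0.009, 0.024, -0.29], "claw": 0.2}
    - {"turn": [0.0005, 0.0007, -0.0012], "dp": [-0.009, 0.024, -0.34], "claw": 0.2}
    - {"turn": [0.0005, 0.0007, -0.0012], "dp": [-0.009, 0.024, -0.39], "claw": 0.2}
    - {"turn": [0.0005, 0.0007, -0.0012], "dp": [-0.009, 0.024, -0.44], "claw": 0.2}
    - {"turn": [0.0005, 0.0007, -0.0012], "dp": [-0.009, 0.024, -0.46], "claw": 0.2}
    - {"turn": [0.0005, 0.0007, -0.0012], "dp": [-0.009, 0.024, -0.46], "claw": 0.2}

```text
t: 47.07
ee_pos: [618.9, 25.2, 68.3]
orientation: [-1.286, -1.079, 1.08]
ft_force: [-0.8, 1.0, -0.6]
width: 33.6
```

Run:
```python
from h import *
plan([619.2,25.1,63.6],-10)
s=grab('side');c=grab('scene')
a=cv2.resize(s['img'][200:270,210:290,::-1],(400,350),interpolation=cv2.INTER_CUBIC);b=cv2.resize(c['img'][150:220,260:340,::-1],(400,350),interpolation=cv2.INTER_CUBIC)
cv2.imwrite('pics/39.png',np.hstack([a,b]))
```

```text
t 47.1 dp [ 0.004 -0.002 -0.058] turn [ 0.     -0.0003 -0.    ] at [618.9  25.2  68.3] F [-0.8  1.  -0.6] w 33.6
```

View pics/39.png

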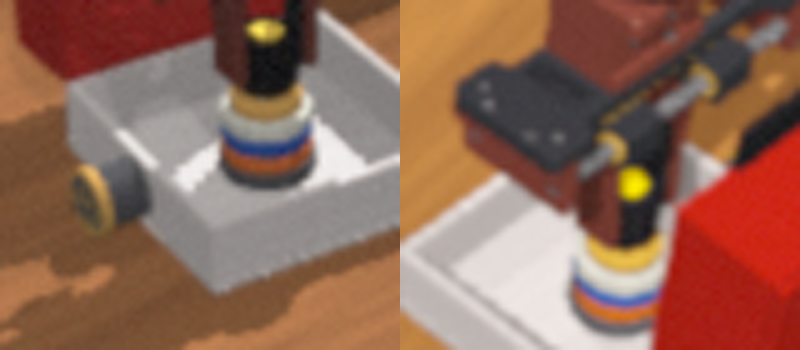

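Request:
jog_arm:
  steps:
    - {"turn": [0, 0, 0], "dp": [0.004, -0.002, -0.03], "claw": 0.2}
    - {"turn": [0, 0, 0], "dp": [0.004, -0.002, -0.058], "claw": 0.2}
    - {"turn": [0, 0, 0], "dp": [0.004, -0.002, -0.06], "claw": 0.2}
    - {"turn": [0, 0, 0], "dp": [0.004, -0.002, -0.06], "claw": 0.2}
    - {"turn": [0, 0, 0], "dp": [0.004, -0.002, -0.06], "claw": 0.6}
    - {"turn": [0, 0, 0], "dp": [0.004, -0.002, -0.06], "claw": 0.6}
    - {"turn": [0, 0, 0], "dp": [0.004, -0.002, -0.06], "claw": 0.6}
    - {"turn": [0, 0, 0], "dp": [0.004, -0.002, -0.06], "claw": 0.6}
    - {"turn": [0, 0, 0], "dp": [0.004, -0.002, 0.3], "claw": 0.6}
    - {"turn": [0, 0, 0], "dp": [0.004, -0.002, 0.8], "claw": 0.6}
    - {"turn": [0, 0, 0], "dp": [0.004, -0.002, 1], "claw": 0.6}
    - {"turn": [0, 0, 0], "dp": [0.004, -0.002, 1], "claw": 0.6}

```text
t: 48.17
ee_pos: [622.5, 25.1, 153.5]
orientation: [-1.292, -1.086, 1.075]
ft_force: [0.5, -0.0, 1.0]
width: 52.7
```

Run:
```python
from h import *
plan([618.4,25.4,250],-10)
w=grab('wrist','w40.png')
C=cloud(w);z=C[...,2];r=np.hypot(C[...,0]-618.5,C[...,1]-25)
m=(r<30)&(z>80)&(z<95); P=C[m]; print('cap top',np.median(P[:,2]),np.percentile(P[:,2],[5,95]),cv2.minEnclosingCircle(P[:,:2].astype(np.float32)))
s=grab('side');c=grab('scene')
a=cv2.resize(s['img'][200:270,210:290,::-1],(400,350),interpolation=cv2.INTER_CUBIC);b=cv2.resize(c['img'][150:220,260:340,::-1],(400,350),interpolation=cv2.INTER_CUBIC)
cv2.imwrite('pics/40.png',np.hstack([a,b]))
```

```text
t 48.2 dp [-0.051  0.003  1.207] turn [-0.      0.0025 -0.    ] at [622.5  25.1 153.5] F [ 0.5 -0.   1. ] w 52.7
cap top 85.5962054956758 [83.99744096 86.83904265] ((618.7625732421875, 25.966415405273438), 17.61961555480957)
```

View pics/40.png

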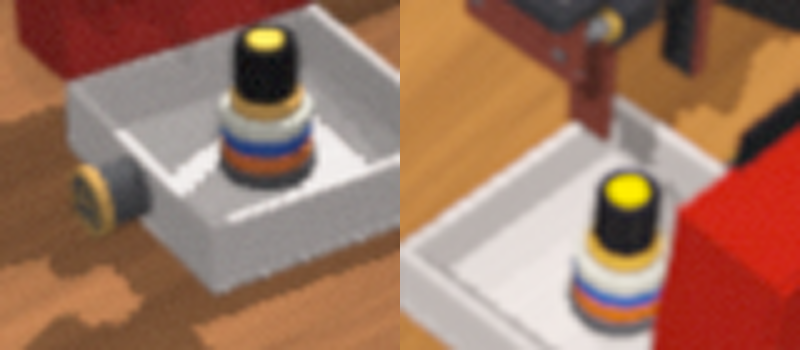

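View pics/w40.png

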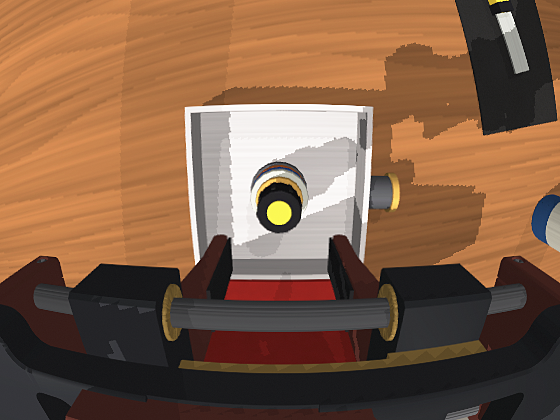

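Request:
jog_arm:
  steps:
    - {"turn": [0, 0, 0], "dp": [-0.05, 0, 0.5], "claw": 0}
    - {"turn": [0, 0.002, 0], "dp": [-0.05, 0, 1], "claw": 0}
    - {"turn": [0, 0.002, 0], "dp": [-0.05, 0, 1], "claw": 0}
    - {"turn": [0, 0.002, 0], "dp": [-0.05, 0, 1], "claw": 0}

```text
t: 48.65
ee_pos: [615.7, 25.1, 228.9]
orientation: [-1.283, -1.076, 1.082]
ft_force: [-0.5, 0.5, -0.3]
width: 29.4
```

Request:
jog_arm:
  steps:
    - {"turn": [0, 0, 0], "dp": [0, 0, 0.35], "claw": 0}
    - {"turn": [0, 0, 0], "dp": [0.1, -0.02, 0.35], "claw": 0}
    - {"turn": [0, 0, 0], "dp": [0.4, -0.07, 0.35], "claw": 0}
    - {"turn": [0, 0, 0], "dp": [0.8, -0.14, 0.35], "claw": 0}
    - {"turn": [0, 0, 0], "dp": [0.8, -0.14, 0.35], "claw": 0}
    - {"turn": [0, 0, 0], "dp": [0.8, -0.14, 0.35], "claw": 0}

```text
t: 49.15
ee_pos: [679.7, 13.6, 253.5]
orientation: [-1.281, -1.073, 1.084]
ft_force: [-0.0, 0.0, -0.2]
width: 0.6
```

Request:
jog_arm:
  steps:
    - {"turn": [0, 0, 0], "dp": [0.4, -0.07, 0], "claw": 0}
    - {"turn": [0, 0, 0], "dp": [0.8, -0.14, 0], "claw": 0}
    - {"turn": [0, 0, 0], "dp": [0.8, -0.14, 0], "claw": 0}
    - {"turn": [0, 0, 0], "dp": [0.8, -0.14, 0], "claw": 0}

```text
t: 49.48
ee_pos: [742.9, 2.3, 250.8]
orientation: [-1.279, -1.07, 1.086]
ft_force: [-0.3, -0.5, -0.1]
width: 0.2
```

Request:
jog_arm:
  steps:
    - {"turn": [0, 0, 0], "dp": [0.4, -0.07, 0], "claw": 0}
    - {"turn": [0, 0, 0], "dp": [0.78, -0.14, 0], "claw": 0}
    - {"turn": [0, 0, 0], "dp": [0.78, -0.14, 0], "claw": 0}
    - {"turn": [0, 0, 0], "dp": [0.78, -0.14, 0], "claw": 0}

```text
t: 49.82
ee_pos: [804.1, -8.8, 249.2]
orientation: [-1.277, -1.068, 1.087]
ft_force: [-0.3, -1.0, 0.2]
width: 0.5
```

Run:
```python
from h import *
plan([805.6,-7.7,170],-10)
s=grab('side');c=grab('scene')
a=cv2.resize(s['img'][60:270,160:360,::-1],(400,420),interpolation=cv2.INTER_CUBIC);b=cv2.resize(c['img'][60:270,220:420,::-1],(400,420),interpolation=cv2.INTER_CUBIC)
cv2.imwrite('pics/41.png',np.hstack([a,b]))
C=cloud(c);z=C[...,2];I=c['img'].astype(int)
m=(I[...,0]>120)&(I[...,1]<70)&(C[...,0]>660)&(C[...,0]<820)&(abs(C[...,1])<130)&(z>40)
h=np.array([.985,-.174]);P=C[m];q=(P[:,:2]-[618.4,25.4])@h
for lo in (50,90,130,170,190):
    k=(P[:,2]>lo)&(P[:,2]<lo+15);print(lo,k.sum(),q[k].max().round(1) if k.any() else '')
print(P[:,2].max())
```

```text
t 49.8 dp [ 0.018  0.014 -0.989] turn [-0.0001 -0.0048  0.0003] at [804.1  -8.8 249.2] F [-0.3 -1.   0.2] w 0.5
50 192 144.6
90 167 149.1
130 193 153.3
170 243 154.0
190 1270 155.5
421.5968864827383
```

View pics/41.png

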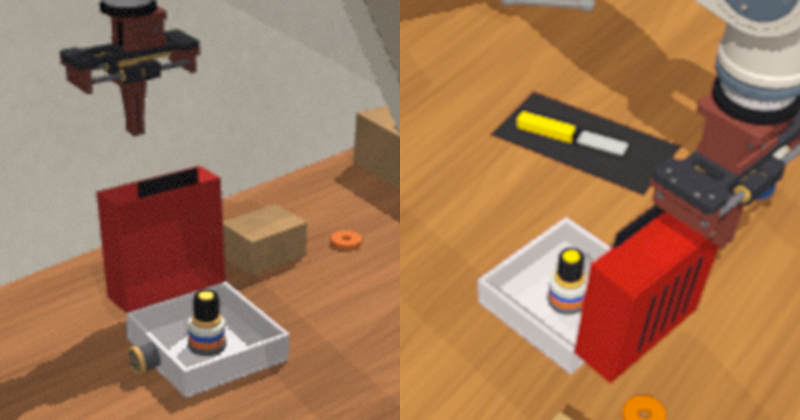

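Request:
jog_arm:
  steps:
    - {"turn": [0, -0.0048, 0], "dp": [0.018, 0.014, -0.4], "claw": 0}
    - {"turn": [0, -0.0048, 0], "dp": [0.018, 0.014, -0.8], "claw": 0}
    - {"turn": [0, -0.0048, 0], "dp": [0.018, 0.014, -1], "claw": 0}
    - {"turn": [0, -0.0048, 0], "dp": [0.018, 0.014, -1], "claw": 0}
    - {"turn": [0, -0.0048, 0], "dp": [0.018, 0.014, -1], "claw": 0}

```text
t: 50.33
ee_pos: [803.9, -7.1, 170.0]
orientation: [-1.286, -1.079, 1.08]
ft_force: [0.7, 0.8, 0.9]
width: 0.4
```

Request:
jog_arm:
  steps:
    - {"turn": [0, 0, 0], "dp": [-0.2, 0.035, 0], "claw": 0}
    - {"turn": [0, 0, 0], "dp": [-0.37, 0.065, -0.02], "claw": 0}
    - {"turn": [0, 0, 0], "dp": [-0.46, 0.08, 0.02], "claw": 0}
    - {"turn": [0, 0, 0], "dp": [-0.55, 0.097, 0.06], "claw": 0}
    - {"turn": [0, 0, 0], "dp": [-0.664, 0.118, 0.1], "claw": 0}
    - {"turn": [0, 0, 0], "dp": [-0.78, 0.138, 0.14], "claw": 0}
    - {"turn": [0, 0, 0], "dp": [-0.87, 0.155, 0.16], "claw": 0}
    - {"turn": [0, 0, 0], "dp": [-0.96, 0.17, 0.18], "claw": 0}
    - {"turn": [0, 0, 0], "dp": [-0.96, 0.17, 0.18], "claw": 0}

```text
t: 51.08
ee_pos: [726.1, 6.8, 185.4]
orientation: [-1.285, -1.079, 1.08]
ft_force: [0.9, -0.4, 0.5]
width: 0.8
```

Run:
```python
from h import *
o=ctrl.get_obs();h=np.array([.985,-.174]);print('h',(o['ee_pos'][:2]-[618.4,25.4])@h,o['ee_pos'][2])
plan([618.4+.985*112,25.4-.174*112,183.5],-10)
s=grab('side');c=grab('scene')
a=cv2.resize(s['img'][60:270,160:360,::-1],(400,420),interpolation=cv2.INTER_CUBIC);b=cv2.resize(c['img'][60:270,220:420,::-1],(400,420),interpolation=cv2.INTER_CUBIC)
cv2.imwrite('pics/42.png',np.hstack([a,b]))
```

```text
h 109.37311287082127 185.36422927746437
t 51.1 dp [ 0.032 -0.011 -0.023] turn [-0.0002 -0.0004  0.0001] at [726.1   6.8 185.4] F [ 0.9 -0.4  0.5] w 0.8
```

View pics/42.png

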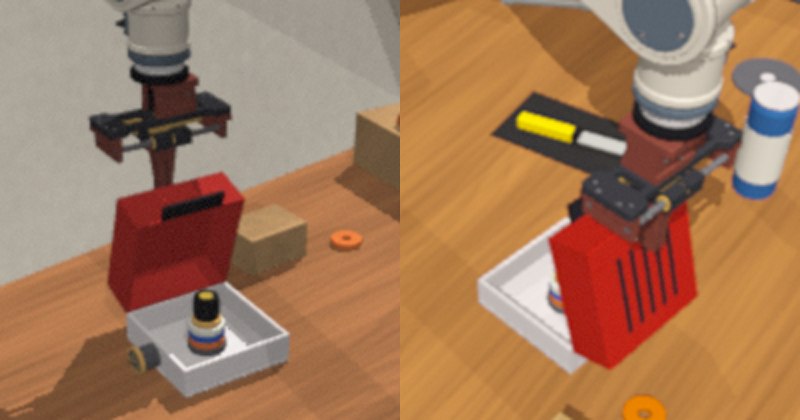

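Request:
jog_arm:
  steps:
    - {"turn": [0, 0, 0], "dp": [-0.12, 0.021, -0.005], "claw": 0}
    - {"turn": [0, 0, 0], "dp": [-0.246, 0.044, -0.006], "claw": 0}
    - {"turn": [0, 0, 0], "dp": [-0.4, 0.07, -0.01], "claw": 0}
    - {"turn": [0, 0, 0], "dp": [-0.55, 0.097, -0.034], "claw": 0}
    - {"turn": [0, 0, 0], "dp": [-0.7, 0.124, -0.065], "claw": 0}
    - {"turn": [0, 0, 0], "dp": [-0.848, 0.15, -0.113], "claw": 0}
    - {"turn": [0, 0, 0], "dp": [-0.848, 0.15, -0.113], "claw": 0}

```text
t: 51.77
ee_pos: [656.2, 18.9, 173.8]
orientation: [-1.282, -1.075, 1.083]
ft_force: [0.2, -0.8, -0.1]
width: 0.5
```

Run:
```python
from h import *
o=ctrl.get_obs();h=np.array([.985,-.174]);print('h',(o['ee_pos'][:2]-[618.4,25.4])@h,o['ee_pos'][2],o['ft_force'])
s=grab('side');c=grab('scene')
a=cv2.resize(s['img'][60:270,160:360,::-1],(400,420),interpolation=cv2.INTER_CUBIC);b=cv2.resize(c['img'][60:270,220:420,::-1],(400,420),interpolation=cv2.INTER_CUBIC)
cv2.imwrite('pics/43.png',np.hstack([a,b]))
```

```text
h 38.36347244127513 173.8068159639047 [ 0.15886538 -0.83096951 -0.12473069]
```

View pics/43.png

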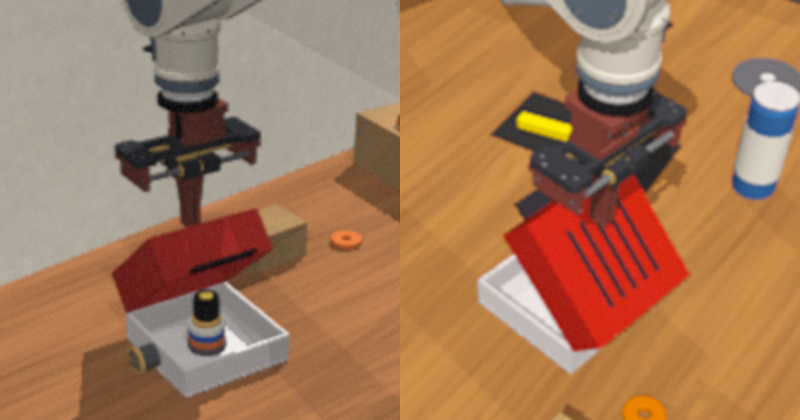

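Request:
jog_arm:
  steps:
    - {"turn": [0, 0, 0], "dp": [-0.12, 0.021, -0.035], "claw": 0}
    - {"turn": [0, 0, 0], "dp": [-0.255, 0.045, -0.105], "claw": 0}
    - {"turn": [0, 0, 0], "dp": [-0.385, 0.068, -0.19], "claw": 0}
    - {"turn": [0, 0, 0], "dp": [-0.505, 0.089, -0.285], "claw": 0}
    - {"turn": [0, 0, 0], "dp": [-0.615, 0.109, -0.39], "claw": 0}
    - {"turn": [0, 0, 0], "dp": [-0.72, 0.127, -0.505], "claw": 0}
    - {"turn": [0, 0, 0], "dp": [-0.815, 0.144, -0.63], "claw": 0}
    - {"turn": [0, 0, 0], "dp": [-0.9, 0.159, -0.76], "claw": 0}
    - {"turn": [0, 0, 0], "dp": [-0.9, 0.159, -0.76], "claw": 0}
    - {"turn": [0, 0, 0], "dp": [-0.9, 0.159, -0.76], "claw": 0}

```text
t: 52.7
ee_pos: [586.0, 31.4, 113.5]
orientation: [-1.283, -1.076, 1.082]
ft_force: [0.1, -0.0, -0.0]
width: 0.5
```

Run:
```python
from h import *
o=ctrl.get_obs();h=np.array([.985,-.174]);print('h',(o['ee_pos'][:2]-[618.4,25.4])@h,o['ee_pos'][2],o['ft_force'])
s=grab('side');c=grab('scene')
a=cv2.resize(s['img'][120:270,160:360,::-1],(400,300),interpolation=cv2.INTER_CUBIC);b=cv2.resize(c['img'][100:250,220:420,::-1],(400,300),interpolation=cv2.INTER_CUBIC)
cv2.imwrite('pics/44.png',np.hstack([a,b]))
```

```text
h -32.95129056341111 113.4549603186903 [ 0.08316136 -0.02340967 -0.01434574]
```

View pics/44.png

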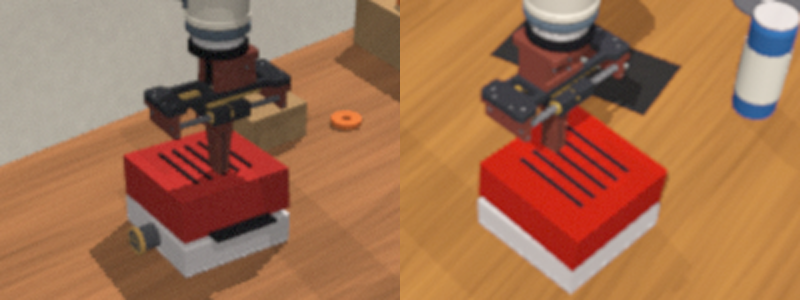

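Request:
jog_arm:
  steps:
    - {"turn": [0, 0, 0], "dp": [-0.1, 0.018, -0.04], "claw": 0}
    - {"turn": [0, 0, 0], "dp": [-0.15, 0.026, -0.08], "claw": 0}
    - {"turn": [0, 0, 0], "dp": [-0.185, 0.033, -0.11], "claw": 0}
    - {"turn": [0, 0, 0], "dp": [-0.185, 0.033, -0.135], "claw": 0}
    - {"turn": [0, 0, 0], "dp": [-0.185, 0.033, -0.15], "claw": 0}
    - {"turn": [0, 0, 0], "dp": [-0.185, 0.033, -0.156], "claw": 0}
    - {"turn": [0, 0, 0], "dp": [-0.185, 0.033, -0.156], "claw": 0}
    - {"turn": [0, 0, 0], "dp": [-0.185, 0.033, -0.156], "claw": 0}

```text
t: 53.47
ee_pos: [572.0, 34.1, 102.3]
orientation: [-1.283, -1.077, 1.081]
ft_force: [-4.4, 0.6, 6.4]
width: 0.3
```

Run:
```python
from h import *
plan([568,34,101],-10)
```

```text
t 53.5 dp [-0.05  -0.001 -0.016] turn [-0.0002 -0.0013  0.0001] at [572.   34.1 102.3] F [-4.4  0.6  6.4] w 0.3
```

Request:
jog_arm:
  steps:
    - {"turn": [0, 0, 0], "dp": [0, 0, -0.015], "claw": 0}
    - {"turn": [0, 0, 0], "dp": [0, 0, -0.025], "claw": 0}
    - {"turn": [0, 0, 0], "dp": [0, 0, -0.025], "claw": 0}
    - {"turn": [0, 0, 0], "dp": [0, 0, -0.025], "claw": 0}

```text
t: 53.8
ee_pos: [572.0, 34.1, 102.1]
orientation: [-1.283, -1.077, 1.081]
ft_force: [-6.9, 0.3, 18.4]
width: 0.8
```

Request:
jog_arm:
  steps:
    - {"turn": [0, 0, 0], "dp": [0, 0, 0.3], "claw": 0}
    - {"turn": [0, 0, 0], "dp": [0, 0, 0.8], "claw": 0}
    - {"turn": [0, 0, 0], "dp": [-0.1, 0, 1], "claw": 0}
    - {"turn": [0, 0, 0], "dp": [-0.3, 0, 1], "claw": 0}
    - {"turn": [0, 0, 0], "dp": [-0.7, 0, 1], "claw": 0}
    - {"turn": [0, 0, 0], "dp": [-1, 0, 1], "claw": 0}
    - {"turn": [0, 0, 0], "dp": [-1, 0, 1], "claw": 0}

```text
t: 54.38
ee_pos: [487.4, 34.0, 181.6]
orientation: [-1.281, -1.074, 1.084]
ft_force: [0.1, -0.4, -1.0]
width: 0.5
```

Request:
jog_arm:
  steps:
    - {"turn": [0, 0, 0], "dp": [-0.5, -0.5, 0.3], "claw": 0}
    - {"turn": [0, 0, 0], "dp": [-0.8, -1, 0.5], "claw": 0}
    - {"turn": [0, 0, 0], "dp": [-0.8, -1, 0.5], "claw": 0}
    - {"turn": [0, 0, 0], "dp": [-0.8, -1, 0.5], "claw": 0}

```text
t: 54.72
ee_pos: [422.3, -48.6, 223.3]
orientation: [-1.284, -1.073, 1.082]
ft_force: [0.4, -0.5, 0.5]
width: 0.5
```

Run:
```python
from h import *
plan([572,34,101],-10)
s=grab('side','d45.png');c=grab('scene','s45.png')
h=np.array([.985,-.174])
for n,d in (('side',s),('scene',c)):
    C=cloud(d);I=d['img'].astype(int);q=(C[...,:2]-[618.4,25.4])@h
    l=(C[...,:2]-[618.4,25.4])@np.array([.174,.985])
    m=(abs(l)<70)&(I[...,0]>120)&(I[...,1]<80)&(C[...,2]>85)&(C[...,2]<130)
    f=m&(q<-40)&(q>-75);b=m&(q>40)&(q<75)
    print(n,'front z',np.median(C[f][:,2]),'rear z',np.median(C[b][:,2]),f.sum(),b.sum())
a=cv2.resize(s['img'][150:300,190:340,::-1],(400,400),interpolation=cv2.INTER_CUBIC);b=cv2.resize(c['img'][90:260,220:430,::-1],(400,400),interpolation=cv2.INTER_CUBIC)
cv2.imwrite('pics/45.png',np.hstack([a,b]))
```

```text
t 54.7 dp [ 1.871  1.032 -1.528] turn [ 0.0002 -0.002   0.0007] at [422.3 -48.6 223.3] F [ 0.4 -0.5  0.5] w 0.5
side front z 103.38966827395859 rear z 103.48148639399085 375 307
scene front z 101.50107136857577 rear z 101.72478164295296 548 636
```

View pics/45.png

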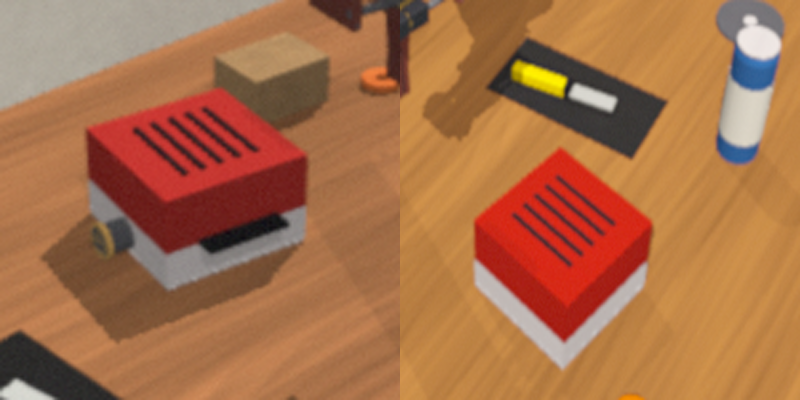

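View pics/s45.png

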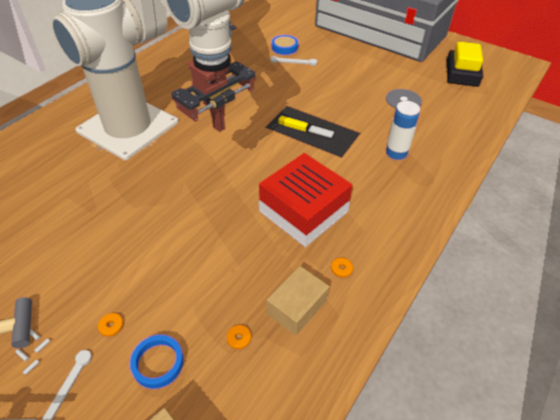

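Cover shut (front and rear tops equal, ~102 mm), scraper on mat, can, carton and tape where they were. Hand in.

```bash
python3 -c "
from workcell import ctrl
print(ctrl.close_job())"
```

```text
the job is handed in; nothing more can be done
None
```

The job is done and handed in at about 55 s of the 208 s allowed. I pried the red cover up by its lip with the scraper blade and swung it fully open with the blade. I then laid the scraper back on its mat.

- **Stack:** on the post, bottom up, are the steel plate, orange disc (the one nearest the base), blue disc, white disc, brass clamp ring and the black cap, mouth down. After each was placed I measured its top at 15.5, 25.4, 35.4, 45.4, 53.4 and 85.6 mm. The sizes given put them at 16, 26, 36, 46, 54 and 86 mm. All sat centred on the post within about 1 mm.
- **Clamp ring:** it had been knocked about 3 cm aside early in the run, so I took it from its new place.
- **Cover:** I shut it with closed fingers pushing from behind and above, and pressed it home with 18 N. Its top then measured level front to rear, at 101.5 and 101.7 mm in the scene view and 103.4 and 103.5 mm in the side view. The 2 mm between the two cameras is within their calibration.
- **Scraper and bystanders:** in the last picture the scraper lies on its mat and the can, tape and carton look unmoved. I judged that by eye and did not measure them again.

No check failed. Once the cover was shut I could not see the stack again; it stood correctly just before.

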